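Align the bearing flanges on the vacuum fixture and click on the vacuum

TASK

Put the bench brush that was left on the vacuum fixture away in the black tool tray and load every bearing flange on the bench onto the fixture, one per station in any order, turning each one by its pin with a fingertip until its flat lies flush along the alignment bar, centred on its station. Only when all are aligned, click the vacuum unit's thumb lever up from off one notch at a time, letting it settle in each, as many notches as there are flanges. Leave the other things on the bench alone.

Things in the scene. Friction and masses are not known exactly. Their poses are not given: they have to be found in the camera images.
- flange1_mid (a point): Bearing flange (all alike; one may be absent): loose aluminium disc, 100 mm across, 10 mm thick, 0.37 kg, one flat on its rim 42 mm from the centre. A central steel shaft, 20 mm thick, reaches 60 mm above the underside and spins freely in its bearing: it serves to lift the flange, not to turn it. Origin: disc's centre, half-way through the 10 mm; z up, x to the flat.
- flange1_flat (a point): Middle of this flange's flat (54 mm long), half-way through the thickness, 42 mm from the centre along x. Same axes.
- flange1_pin (a point): The fixed steel pin opposite the flat, 36 mm from the centre, by which the flange is turned: 12 mm in diameter, upright from the disc's top face to 36 mm above the flange's underside. Origin half-way up the pin (13 mm above the disc's top). Same axes.
- flange2_mid (a point): Flange 2 (may be absent), like flange 1: centre of the disc, x to its flat.
- flange2_flat (a point): Middle of flange 2's flat, as for flange 1.
- flange2_pin (a point): Flange 2's pin, half-way up, as for flange 1.
- flange3_mid (a point): Flange 3 (may be absent), like flange 1: centre of the disc, x to its flat.
- flange3_flat (a point): Middle of flange 3's flat, as for flange 1.
- flange3_pin (a point): Flange 3's pin, half-way up, as for flange 1.
- station1 (a point): Right-hand station of the vacuum fixture, a fixed steel plate 390 x 150 mm, its top 20 mm above the bench, with 3 stations 120 mm apart in a row, each with two round seals (68 and 36 mm across). Origin on the plate's top at the seals' centre, where an aligned flange's centre lies; x to the alignment bar (far side), y along it, z up. The bar's face is at x = 42 mm; the bar is 14 mm wide, 12 mm high.
- station2 (a point): Middle station, like station 1. Guide pins 10 mm in diameter, 12 mm high, stand before each station (x = -73 mm, y = 0) and on either side of it (x = -24 mm, y = -60 and +60 mm), as seen from its origin. A flange with its round rim to the bar fits only with its centre at x = -18 to -8 mm, within 6 mm sideways; it slides and turns easily there, and once turned can be pushed up to the bar.
- station3 (a point): Left-hand station, like stations 1 and 2.
- selector (a joint): Thumb lever on the vacuum unit, sprung into four notches 25 degrees apart: 0, 0.436, 0.873, 1.309 rad are notches 0 (off, its start), 1, 2, 3, marked by 0 to 3 dots. Grows anticlockwise seen from above: the tab moves from left to right as seen from the robot. Takes up to about 5 N at the tab; past half-way it snaps into the next notch.
- lever_tab (a point): Middle of the upright black thumb tab at the lever's end, 65 mm from the pivot: 12 mm thick (along its swing), 24 mm long (along the lever), 34 mm high, from 3.5 to 37.5 mm above the unit's top. Its x axis points along the lever to the pivot.
- lever_pivot (a point): The lever's upright pivot at the top face, 60 mm above the bench, of the fixed grey vacuum unit (150 x 110 mm). Axes of the unit: in mid-swing the lever points to -x, towards the robot's side; a gauge and a fitting stand behind the pivot (x over 20 mm, up to 50 mm tall).
- brush_mid (a point): Small bench brush lying on the fixture plate, 160 mm long, 16 mm high, 70 g; origin at mid-length, half-way up (8 mm above its support). x points to the bristles: wooden handle 16 mm thick from x = -80 to 0 mm, steel ferrule 24 mm wide from 0 to 26, bristles 27 mm wide to 80.
- tray_in (a point): Black open tool tray, 100 x 240 mm outside, 30 mm high, 4 mm walls, fixed to the bench; origin at the centre of its inner floor, long side along y.
- beaker: glass beaker, 90 mm across, 115 mm tall; a bystander to leave alone. Origin: centre of its underside.
- bottle: white plastic bottle, 60 mm across, 150 mm tall; a bystander to leave alone. Origin: centre of its underside.
- jar: amber glass jar with black cap, 64 mm across, 75 mm tall; a bystander to leave alone. Origin: centre of its underside.
- carton: small cardboard carton 90 x 130 x 60 mm; a bystander to leave alone. Origin: centre of its underside.
- screwdriver: black-handled screwdriver 200 mm long, lying; a bystander to leave alone. Origin: centre of its underside.
- collar: dark steel collar lying flat, 84 mm outside, 52 mm bore, 25 mm high; a bystander to leave alone. Origin: centre of its underside.
- knob_screw: aluminium thumb screw standing on its 44 mm head, 50 mm tall; a bystander to leave alone. Origin: centre of its underside.
Things that resemble listed ones, but are neither listed nor needed, are in the scene too. Of the things that look like the part that bears brush_mid, the larger one is meant. What is shaped like the part that bears flange2_mid but yellow is not meant.

How it is judged:
On the way, in this order (a step that is already met when the one before it is completed fails the run):
1. every flange lies on a station with its flat along the bar, the lever still off (((x of flange1_flat in the frame of station1 between 0.0385 and 0.0445 m and y of flange1_flat in the frame of station1 between -0.01 and 0.01 m and z of flange1_flat in the frame of station1 between 0.002 and 0.008 m and angle between the x axis of flange1_mid and the x axis of station1, either way round below 0.07 rad and angle between flange1_mid's own z axis and vertical below 0.05 rad) or (x of flange1_flat in the frame of station2 between 0.0385 and 0.0445 m and y of flange1_flat in the frame of station2 between -0.01 and 0.01 m and z of flange1_flat in the frame of station2 between 0.002 and 0.008 m and angle between the x axis of flange1_mid and the x axis of station2, either way round below 0.07 rad and angle between flange1_mid's own z axis and vertical below 0.05 rad) or (x of flange1_flat in the frame of station3 between 0.0385 and 0.0445 m and y of flange1_flat in the frame of station3 between -0.01 and 0.01 m and z of flange1_flat in the frame of station3 between 0.002 and 0.008 m and angle between the x axis of flange1_mid and the x axis of station3, either way round below 0.07 rad and angle between flange1_mid's own z axis and vertical below 0.05 rad)) and ((x of flange2_flat in the frame of station1 between 0.0385 and 0.0445 m and y of flange2_flat in the frame of station1 between -0.01 and 0.01 m and z of flange2_flat in the frame of station1 between 0.002 and 0.008 m and angle between the x axis of flange2_mid and the x axis of station1, either way round below 0.07 rad and angle between flange2_mid's own z axis and vertical below 0.05 rad) or (x of flange2_flat in the frame of station2 between 0.0385 and 0.0445 m and y of flange2_flat in the frame of station2 between -0.01 and 0.01 m and z of flange2_flat in the frame of station2 between 0.002 and 0.008 m and angle between the x axis of flange2_mid and the x axis of station2, either way round below 0.07 rad and angle between flange2_mid's own z axis and vertical below 0.05 rad) or (x of flange2_flat in the frame of station3 between 0.0385 and 0.0445 m and y of flange2_flat in the frame of station3 between -0.01 and 0.01 m and z of flange2_flat in the frame of station3 between 0.002 and 0.008 m and angle between the x axis of flange2_mid and the x axis of station3, either way round below 0.07 rad and angle between flange2_mid's own z axis and vertical below 0.05 rad)) and ((x of flange3_flat in the frame of station1 between 0.0385 and 0.0445 m and y of flange3_flat in the frame of station1 between -0.01 and 0.01 m and z of flange3_flat in the frame of station1 between 0.002 and 0.008 m and angle between the x axis of flange3_mid and the x axis of station1, either way round below 0.07 rad and angle between flange3_mid's own z axis and vertical below 0.05 rad) or (x of flange3_flat in the frame of station2 between 0.0385 and 0.0445 m and y of flange3_flat in the frame of station2 between -0.01 and 0.01 m and z of flange3_flat in the frame of station2 between 0.002 and 0.008 m and angle between the x axis of flange3_mid and the x axis of station2, either way round below 0.07 rad and angle between flange3_mid's own z axis and vertical below 0.05 rad) or (x of flange3_flat in the frame of station3 between 0.0385 and 0.0445 m and y of flange3_flat in the frame of station3 between -0.01 and 0.01 m and z of flange3_flat in the frame of station3 between 0.002 and 0.008 m and angle between the x axis of flange3_mid and the x axis of station3, either way round below 0.07 rad and angle between flange3_mid's own z axis and vertical below 0.05 rad)) and value of joint selector between -0.1 and 0.1 rad), for 0.2 s.
2. the lever rests in notch 1 (value of joint selector between 0.336332 and 0.536332 rad), for 0.3 s.
3. the lever rests in notch 2 (value of joint selector between 0.772665 and 0.972665 rad), for 0.3 s.
At the end, for the whole second after the job is handed in: Each flange lies flat on its own station, mid-flat within about 3 mm of the bar's face and 10 mm of the station's middle along it, turned within 0.07 rad; the lever rests (within 0.1 rad) in the notch numbered as the flanges are many; the brush lies in the tray; all at rest (((x of flange1_flat in the frame of station1 between 0.0385 and 0.0445 m and y of flange1_flat in the frame of station1 between -0.01 and 0.01 m and z of flange1_flat in the frame of station1 between 0.002 and 0.008 m and angle between the x axis of flange1_mid and the x axis of station1, either way round below 0.07 rad and angle between flange1_mid's own z axis and vertical below 0.05 rad) or (x of flange1_flat in the frame of station2 between 0.0385 and 0.0445 m and y of flange1_flat in the frame of station2 between -0.01 and 0.01 m and z of flange1_flat in the frame of station2 between 0.002 and 0.008 m and angle between the x axis of flange1_mid and the x axis of station2, either way round below 0.07 rad and angle between flange1_mid's own z axis and vertical below 0.05 rad) or (x of flange1_flat in the frame of station3 between 0.0385 and 0.0445 m and y of flange1_flat in the frame of station3 between -0.01 and 0.01 m and z of flange1_flat in the frame of station3 between 0.002 and 0.008 m and angle between the x axis of flange1_mid and the x axis of station3, either way round below 0.07 rad and angle between flange1_mid's own z axis and vertical below 0.05 rad)) and ((x of flange2_flat in the frame of station1 between 0.0385 and 0.0445 m and y of flange2_flat in the frame of station1 between -0.01 and 0.01 m and z of flange2_flat in the frame of station1 between 0.002 and 0.008 m and angle between the x axis of flange2_mid and the x axis of station1, either way round below 0.07 rad and angle between flange2_mid's own z axis and vertical below 0.05 rad) or (x of flange2_flat in the frame of station2 between 0.0385 and 0.0445 m and y of flange2_flat in the frame of station2 between -0.01 and 0.01 m and z of flange2_flat in the frame of station2 between 0.002 and 0.008 m and angle between the x axis of flange2_mid and the x axis of station2, either way round below 0.07 rad and angle between flange2_mid's own z axis and vertical below 0.05 rad) or (x of flange2_flat in the frame of station3 between 0.0385 and 0.0445 m and y of flange2_flat in the frame of station3 between -0.01 and 0.01 m and z of flange2_flat in the frame of station3 between 0.002 and 0.008 m and angle between the x axis of flange2_mid and the x axis of station3, either way round below 0.07 rad and angle between flange2_mid's own z axis and vertical below 0.05 rad)) and ((x of flange3_flat in the frame of station1 between 0.0385 and 0.0445 m and y of flange3_flat in the frame of station1 between -0.01 and 0.01 m and z of flange3_flat in the frame of station1 between 0.002 and 0.008 m and angle between the x axis of flange3_mid and the x axis of station1, either way round below 0.07 rad and angle between flange3_mid's own z axis and vertical below 0.05 rad) or (x of flange3_flat in the frame of station2 between 0.0385 and 0.0445 m and y of flange3_flat in the frame of station2 between -0.01 and 0.01 m and z of flange3_flat in the frame of station2 between 0.002 and 0.008 m and angle between the x axis of flange3_mid and the x axis of station2, either way round below 0.07 rad and angle between flange3_mid's own z axis and vertical below 0.05 rad) or (x of flange3_flat in the frame of station3 between 0.0385 and 0.0445 m and y of flange3_flat in the frame of station3 between -0.01 and 0.01 m and z of flange3_flat in the frame of station3 between 0.002 and 0.008 m and angle between the x axis of flange3_mid and the x axis of station3, either way round below 0.07 rad and angle between flange3_mid's own z axis and vertical below 0.05 rad)) and ((height (world z) of flange1_mid below 50 m or height (world z) of station1 below -1 m) or value of joint selector between 0.772665 and 0.972665 rad) and ((height (world z) of flange2_mid below 50 m or height (world z) of station1 below -1 m) or value of joint selector between 0.772665 and 0.972665 rad) and ((height (world z) of flange3_mid below 50 m or height (world z) of station1 below -1 m) or value of joint selector between 0.772665 and 0.972665 rad) and ((height (world z) of flange1_mid above 50 m and height (world z) of station1 above -1 m) or (height (world z) of flange2_mid above 50 m and height (world z) of station1 above -1 m) or (height (world z) of flange3_mid above 50 m and height (world z) of station1 above -1 m) or value of joint selector between 1.209 and 1.409 rad) and x of brush_mid in the frame of tray_in between -0.044 and 0.044 m and y of brush_mid in the frame of tray_in between -0.105 and 0.105 m and z of brush_mid in the frame of tray_in below 0.03 m and angle between brush_mid's own x axis and vertical above 1.4 rad); the robot touches nothing.
It fails at once if a bystander (beaker, bottle, jar, carton, screwdriver, collar, thumb screw) is pushed more than 30 mm from its place (distance of any of beaker, bottle, jar, carton, screwdriver, collar, knob_screw from where it was at the start of the episode above 0.03 m).
Of flange1, flange2, flange3 only 2 to 3 are there at a start; the rules pass over those that are not, and their reading is None.
At some moment in a run one of brush, flange1, flange2, flange3 may be knocked a few centimetres aside while the robot is not near it.
Once in a run the grip may slacken for a moment while it holds something.
It also fails if it takes over 210 s, if anything falls off the work surface, if the arm or the gripper's body presses on something with over 40 N, if the wrist force passes 120 N, or if a joint passes its speed limit or range.

ROBOT

A 7-joint arm with a two-finger parallel gripper is mounted at the origin on the work surface. World frame = base frame: x ahead of the robot, y to its left, z up, the work surface at z = 0. Lengths are in m, angles in rad, forces in N, time in s.
With the tool pointing down it reaches from about 0.425 to 0.925 m from the base axis. Payload 6.8 kg.
Tool frame: the origin (TCP) lies at the centre of the arm's flange, where the gripper is bolted on; the fingertips stand 173 mm ahead of it and the grasp point (between the pads) lies 155 mm ahead of it (r.hold_point_z is the distance from the TCP to the grasp point, in m); z points along the fingers, x is the direction in which the jaws open and shut, and the axes are right-handed (so a half turn about z gives the same grasp; the last joint's range is limited). The gripper opens to 85 mm and grips with 20 to 120 N. Pads are 22 mm wide; open, the fingers measure 114 mm over their backs; the gripper's body (76 mm by 85 mm) begins 54 mm behind the grasp point. The pads swing forward as they close: fully open they stand 13 mm farther back than shut.
Start: joints at [-1.282, 0.477, 0.022, 1.555, -0.011, 1.109, -0.083], TCP at [0.261, 0.623, 0.405] pointing down, gripper open.
Joint ranges: [-2.96, 2.96], [-0.34, 2.1], [-1.41, 1.46], [0.24, 2.44], [-1.37, 4.51], [0.17, 1.92], [-2.96, 2.96]. Speed limits (rad/s): [2.39, 2.39, 3.14, 3.14, 3.14, 3.14, 3.14].

INTERFACE

Orientations are given as a rotation vector (axis times angle).
In Python, from bench import r gives the robot as it stands.
- The arm moves only by the tool apply_moves, never from a script. Its arguments are lists of equal length, an entry for each row: "dp": the shift along the tool's x, y, z scaled (see below), a list of three; "twist": the turn, a rotation vector about the tool's x, y, z scaled (see below), a list of three; "jaw": the closure in counts, from 0 (fully open) to 255 (shut). In form: {"dp": [[x, y, z], ...], "twist": [[rx, ry, rz], ...], "jaw": [jaw, ...]}. A call has 1 to 20 rows; each row shifts and turns the pose as measured when the row begins, along the tool's axes as they then stand; what a row does not reach is not made up. The controller multiplies each number of a shift by 12 cm and each number of a turn by 120 degrees. A row lasts 1/10 s, in which the tool goes at most 50 mm and 8.59 degrees, less where a joint would pass 70% of its speed; a pose out of reach is approached as far as the arm can. A call with a number of a shift or a turn outside -1 to 1 is refused whole. A call with a gripper value outside its range is refused whole. The fingers move at their own pace and stop on an object; "grip_force" is the grip in N (left out, the last holds). Time passes only in rows, so rows that do not move let the fingers close. It gives the time, the measured TCP pose, the force and the opening at its end, in the units of the state.
- r.get_obs(): the state, without advancing time (a new reading comes with each control period).
- r.grab_frame(name): name is "side" or "top" or "wrist"; returns a dict with "color" (400x640x3 uint8, red, green, blue), "z_map" (400x640 float32, m along the optical axis (not along the pixel's ray), 0 where there is no reading), "intrinsics" (3x3 intrinsics, pixels), "R" (3x3) and "t" (3): a world point X has camera coordinates R X + t; the wrist camera has in their place "hand_eye" (4x4, takes a point from camera to tool coordinates, whose origin is the TCP and whose axes are the tool frame's). Camera axes: x right, y down, z forward; pixel columns grow to the right and rows downward; lengths in m; the calibration is good to about 2 mm. A picture is of the moment at which its call begins: read the wrist's pose just before it.
- r.hand_in(): hands the job in, once; it reports no verdict.
The state is a dict: "clock": time; "joints": joint angles; "qvel": joint speeds; "tau": joint torques, N m; "tcp_pos": TCP position; "orientation": TCP orientation; "contact_force": force on the tool from outside, world axes, zero at the start; "moment": the same for the moment, N m; "grip_width": finger opening in m.
Only numpy, scipy, OpenCV 4.12 (cv2) and the standard library are available. Lean on these libraries where they do the work, as an engineer would, in place of code of your own. Each camera call takes 0.05 s, during which the arm holds its last target.

## Working session

There is one attempt and no reset: what is moved stays moved. The work goes in short steps, Python scripts to look and compute and a tool call to move; the robot and the scene stay as the last step left them, time stands still between calls to the robot, and variables do not carry over. Pictures are saved under pics/ and viewed, and the job is handed in when it is done.

Besides the shell and the picture viewer there is one more tool, called after "Call:" in YAML: its name, and indented under it one key for each argument. apply_moves: Moves the arm, as the interface text tells. Shifts and turns lie within -1 to 1; 1 stands for 12 cm of shift or 120 degrees of turn. Its arguments: {"type":"object","properties":{"dp":{"type":"array"},"twist":{"type":"array"},"jaw":{"type":"array"},"grip_force":{"type":"number"}},"required":["dp","twist","jaw"]}

```bash
ls; mkdir -p pics
cat > h.py <<'E'
import numpy as np, cv2
from bench import r
from scipy.spatial.transform import Rotation as Rn
def grab(n):
    o=r.get_obs(); f=r.grab_frame(n)
    if n=='wrist':
        T=np.eye(4);T[:3,:3]=Rn.from_rotvec(o['orientation']).as_matrix();T[:3,3]=o['tcp_pos']
        C=T@f['hand_eye']; f['R']=C[:3,:3].T; f['t']=-f['R']@C[:3,3]
    return f
def save(f,name,s=1,box=None):
    c=f['color'][:,:,::-1]
    if box: c=c[box[1]:box[3],box[0]:box[2]]
    if s!=1: c=cv2.resize(c,None,fx=s,fy=s,interpolation=cv2.INTER_CUBIC)
    cv2.imwrite('pics/'+name+'.png',c)
def ray(f,u,v,z):
    d=f['R'].T@np.linalg.inv(f['intrinsics'])@np.array([u,v,1.]); c=-f['R'].T@f['t']
    return c+d*(z-c[2])/d[2]
def proj(f,X):
    p=f['intrinsics']@(f['R']@np.asarray(X,float)+f['t']); return p[:2]/p[2]
def cloud(f):
    z=f['z_map'];K=f['intrinsics'];v,u=np.indices(z.shape)
    P=np.stack([(u-K[0,2])/K[0,0]*z,(v-K[1,2])/K[1,1]*z,z],-1)
    return (P-f['t'])@f['R']
def st():
    o=r.get_obs();R=Rn.from_rotvec(o['orientation']).as_matrix()
    print('t',round(o['clock'],2),'tcp',np.round(o['tcp_pos'],4),'xax',np.round(R[:,0],3),'yax',np.round(R[:,1],3),'z',np.round(R[:,2],3),'F',np.round(o['contact_force'],1),'w',round(o['grip_width'],4),'q',np.round(o['joints'],2))
E
python3 - <<'E'
from h import *
import numpy as np
st()
for n in ['side','top','wrist']:
    f=grab(n); save(f,n+'0'); np.savez('f_'+n+'0',**f); print(n,-f['R'].T@f['t'],f['intrinsics'][0,0],(f['z_map']>0).mean())
E
```

```text
pics
t 0.0 tcp [0.2608 0.6223 0.4037] xax [ 0.386  0.922 -0.002] yax [ 0.922 -0.386  0.   ] z [-0.001 -0.002 -1.   ] F [-0.1 -0.1 -0.1] w 0.0851 q [-1.28  0.48  0.02  1.56 -0.01  1.11 -0.08]
side [-0.10747588 -1.0348966   1.00020448] 492.0438570815064 0.977734375
top [0.38739206 0.07495302 1.12316031] 388.8106299255262 0.99598828125
wrist [0.19794016 0.64945067 0.37330246] 340.6674371395755 0.99592578125
```

View pics/top0.png

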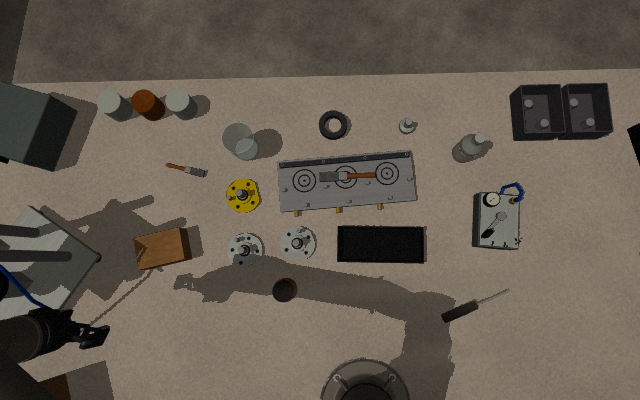

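View pics/side0.png

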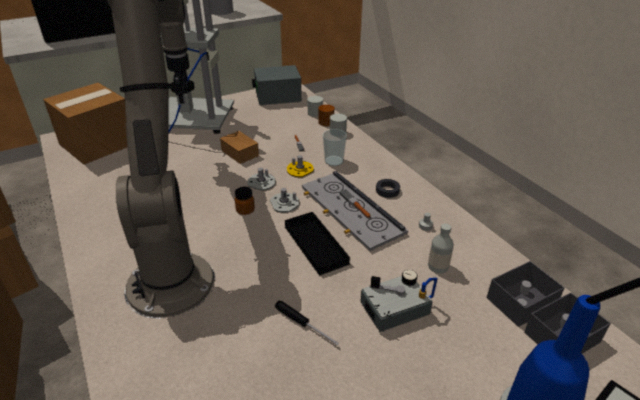

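View pics/wrist0.png

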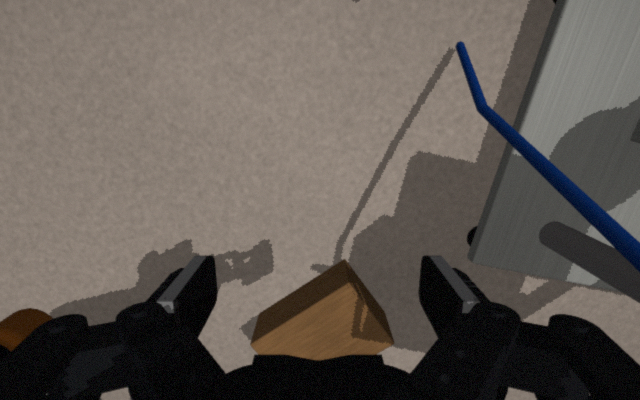

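Run:
```python
from h import *
f=dict(np.load('f_top0.npz'))
save(f,'t_fix',4,(265,135,430,225)); save(f,'t_fl',5,(215,170,335,280)); save(f,'t_unit',6,(455,170,545,260));
P=cloud(f)
z=P[...,2]
for (u,v) in [(245,250),(297,242),(245,260),(345,200),(380,245),(330,176),(365,175),(500,240),(490,228),(600,300),(300,300),(345,155)]: print(u,v,np.round(P[v,u],3))
```

```text
245 250 [0.416 0.321 0.045]
297 242 [0.435 0.176 0.059]
245 260 [0.388 0.329 0.009]
345 200 [0.555 0.041 0.019]
380 245 [ 0.425 -0.056  0.007]
330 176 [0.623 0.083 0.033]
365 175 [ 0.624 -0.017  0.034]
500 240 [ 0.432 -0.373  0.059]
490 228 [ 0.464 -0.345  0.069]
600 300 [ 0.265 -0.66   0.   ]
300 300 [0.275 0.173 0.004]
345 155 [0.687 0.039 0.021]
```

View pics/t_fix.png

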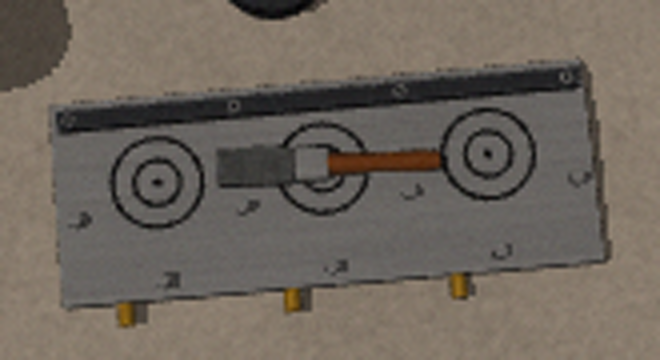

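View pics/t_fl.png

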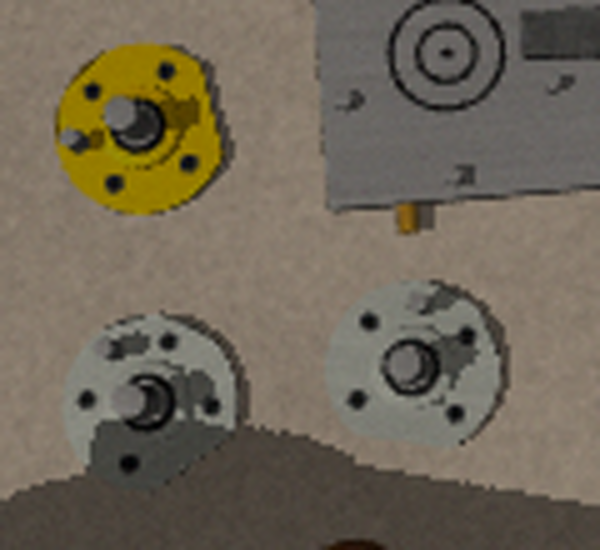

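View pics/t_unit.png

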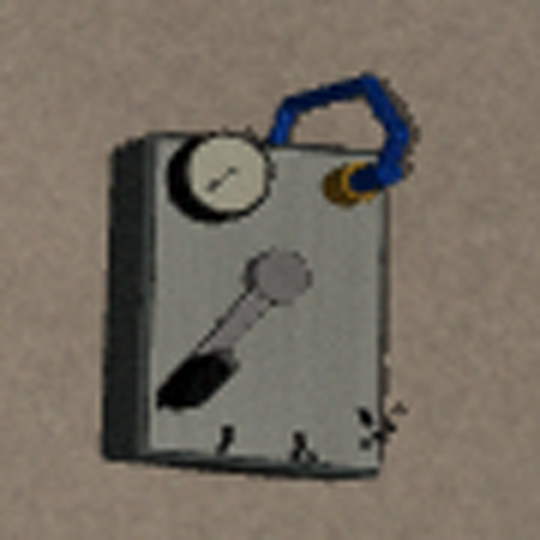

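Run:
```python
from h import *
f=dict(np.load('f_top0.npz'))
def c(u,v,b,s,z): 
    # crop pixel -> world
    return ray(f,b[0]+(u+.5)/s-.5,b[1]+(v+.5)/s-.5,z)
b=(265,135)
s3=c(158,183,b,4,.02);s1=c(488,154,b,4,.02);print('st3',s3,'st1',s1,np.linalg.norm(s3-s1))
e=(s3-s1)/np.linalg.norm(s3-s1);print('yaw',np.degrees(np.arctan2(-e[0],e[1])), 'mid',(s1+s3)/2)
print('brush end',c(218,168,b,4,.028),'ferr/handle',c(328,163,b,4,.028),'handle end',c(441,160,b,4,.028))
b=(215,170)
print('flA shaft',c(127,404,b,5,.06),'disc',c(152,403,b,5,.01),'pin',c(108,348,b,5,.036))
print('flB shaft',c(406,362,b,5,.06),'disc',c(416,365,b,5,.01),'pin',c(424,302,b,5,.036))
b=(455,170)
print('pivot',c(283,276,b,6,.07),'tab',c(200,376,b,6,.0975))
g=cv2.cvtColor(f['color'][:,:,::-1],cv2.COLOR_BGR2GRAY)
P=cloud(f);reg=P[200:275,325:440];m=(reg[...,2]>.02)&(reg[...,2]<.04)
q=reg[m];print('tray rim',len(q),cv2.minAreaRect(q[:,:2].astype(np.float32)))
```

```text
st3 [0.61397277 0.15845089 0.02      ] st1 [ 0.63102665 -0.08040159  0.02      ] 0.2394605193807147
yaw 4.083943898986729 mid [0.62249971 0.03902465 0.02      ]
brush end [0.62254495 0.11458113 0.028     ] ferr/handle [0.62476887 0.03549112 0.028     ] handle end [ 0.62548336 -0.04551903  0.028     ]
flA shaft [0.41424702 0.33161837 0.06      ] disc [0.41587708 0.32935101 0.01      ] pin [0.44615378 0.34870235 0.036     ]
flB shaft [0.43486204 0.17908236 0.06      ] disc [0.43530675 0.17826311 0.01      ] pin [0.4692544  0.17125545 0.036     ]
pivot [ 0.49732582 -0.37847737  0.07      ] tab [ 0.45130076 -0.32739707  0.0975    ]
tray rim 587 ((0.4654749631881714, -0.037483662366867065), (0.27536988258361816, 0.17537520825862885), 89.04923248291016)
```

Call:
apply_moves:
  dp:
    - [0,0,0]
    - [0,0,0]
    - [0,0,0]
    - [0,0,0]
    - [0,0,0]
    - [0,0,0]
    - [0,0,0]
    - [0,0,0]
    - [0.2,0.33,0]
    - [0.2,0.33,0]
    - [0.2,0.33,0]
    - [0.2,0.33,0]
    - [0.2,0.33,0]
    - [0.2,0.33,0]
    - [0.2,0.33,0]
    - [0.2,0.33,0]
    - [0.2,0.33,0]
    - [0.2,0.33,0]
  twist:
    - [0,0,0.07]
    - [0,0,0.07]
    - [0,0,0.07]
    - [0,0,0.07]
    - [0,0,0.07]
    - [0,0,0.07]
    - [0,0,0.07]
    - [0,0,0.07]
    - [0,0,0]
    - [0,0,0]
    - [0,0,0]
    - [0,0,0]
    - [0,0,0]
    - [0,0,0]
    - [0,0,0]
    - [0,0,0]
    - [0,0,0]
    - [0,0,0]
  jaw: [0,0,0,0,0,0,0,0,0,0,0,0,0,0,0,0,0,0]

```text
clock: 1.95
tcp_pos: [0.4908, 0.2115, 0.3989]
orientation: [3.135, -0.024, -0.01]
contact_force: [0.5, 0.6, -0.3]
grip_width: 0.0855
```

Run:
```python
from h import *
st(); f=grab('wrist'); save(f,'w1'); np.savez('f_w1',**f); print(-f['R'].T@f['t'], f['R'].T[:,2]);st()
f=grab('top');save(f,'top1')
```

```text
t 1.95 tcp [0.4908 0.2115 0.3989] xax [ 1.    -0.015 -0.006] yax [-0.015 -1.     0.007] z [-0.007 -0.006 -1.   ] F [ 0.5  0.6 -0.3] w 0.0855 q [-0.9   0.27  0.45  1.92 -0.13  0.99 -0.4 ]
[0.49133742 0.28009243 0.36795596] [-0.00945397 -0.27299951 -0.96196772]
t 2.0 tcp [0.4945 0.2031 0.3995] xax [ 1.    -0.026 -0.003] yax [-0.026 -1.     0.01 ] z [-0.004 -0.01  -1.   ] F [ 2.2 -6.2  2. ] w 0.0852 q [-0.89  0.27  0.46  1.92 -0.13  0.99 -0.4 ]
```

View pics/w1.png

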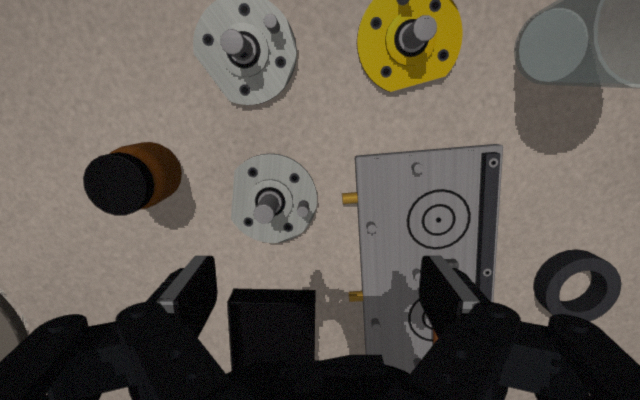

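View pics/top1.png

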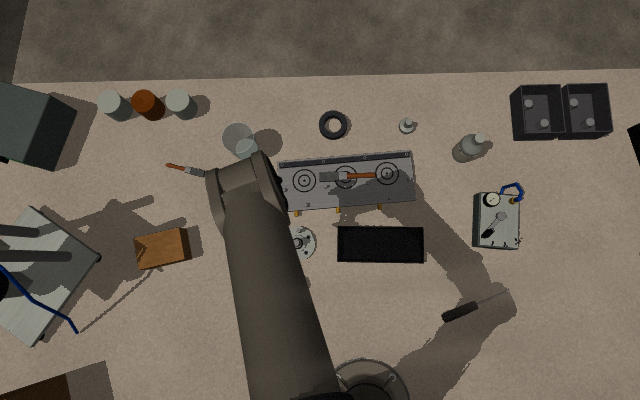

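Call:
apply_moves:
  dp:
    - [0.21,0.3,0]
    - [0.21,0.3,0]
    - [0.21,0.3,0]
    - [0.21,0.3,0]
    - [0.21,0.3,0]
    - [0,0,0]
    - [0,0,0]
    - [0,0,0]
  twist:
    - [0,0,0]
    - [0,0,0]
    - [0,0,0]
    - [0,0,0]
    - [0,0,0]
    - [0,0,-0.01]
    - [0,0,0]
    - [0,0,0]
  jaw: [0,0,0,0,0,0,0,0]

```text
clock: 2.85
tcp_pos: [0.6169, 0.0208, 0.3979]
orientation: [3.133, -0.003, -0.013]
contact_force: [-0.1, 0.4, 1.1]
grip_width: 0.0857
```

Run:
```python
from h import *
st(); f=grab('wrist'); save(f,'w2'); np.savez('f_w2',**f); st()
print(proj(f,[.6249,.0355,.028]),proj(f,[.62254,.1146,.028]),proj(f,[.614,.1585,.02]))
```

```text
t 2.85 tcp [0.6169 0.0208 0.3979] xax [ 1.    -0.002 -0.008] yax [-0.002 -1.     0.009] z [-0.008 -0.009 -1.   ] F [-0.1  0.4  1.1] w 0.0857 q [-0.52  0.42  0.52  1.73 -0.23  1.06  0.07]
t 2.9 tcp [0.6168 0.0215 0.3979] xax [ 1.    -0.001 -0.008] yax [-0.001 -1.     0.008] z [-0.008 -0.008 -1.   ] F [ 0.3 -0.5 -0.2] w 0.0853 q [-0.52  0.42  0.52  1.73 -0.23  1.06  0.07]
[328.59028719 160.78465041] [326.7198034   76.66964079] [317.60131362  26.81761429]
```

View pics/w2.png

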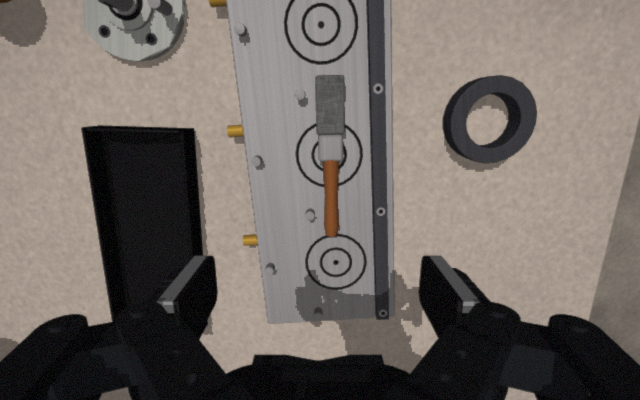

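Run:
```python
from h import *
f=dict(np.load('f_w2.npz'))
a=ray(f,321,25,.02);b=ray(f,336,262,.02);e=(a-b)/np.linalg.norm(a-b)
print(a,b,np.linalg.norm(a-b),np.degrees(np.arctan2(-e[0],e[1])))
for p in [(330,75),(331,160),(332,236)]: print(ray(f,*p,.028))
print('tray',[np.round(ray(f,u,v,.03)[:2],4) for u,v in [(83,129),(193,129)]], [np.round(ray(f,u,v,.004)[:2],4) for u,v in [(106,132),(190,132)]])
```

```text
[0.61713423 0.16001051 0.02      ] [ 0.6342294  -0.07914013  0.02      ] 0.23976086242550856 4.088713074911282
[0.62559538 0.1160627  0.028     ]
[0.6273002  0.03628774 0.028     ]
[ 0.62914922 -0.04496276  0.028     ]
tray [array([0.3856, 0.0669]), array([0.4929, 0.0668])] [array([0.3914, 0.0621]), array([0.4799, 0.062 ])]
```

Call:
apply_moves:
  dp:
    - [0.075,0,0.3]
    - [0,0,0.3]
    - [0,0,0.3]
    - [0,0,0.3]
    - [0,0,0.2]
    - [0,0,0]
    - [0,0,0]
  twist:
    - [0.004,0.004,0]
    - [0,0,0]
    - [0,0,0]
    - [0,0,0]
    - [0,0,0]
    - [0,0,0]
    - [0,0,0]
  jaw: [150,150,150,150,150,150,150]

```text
clock: 3.6
tcp_pos: [0.6247, 0.0346, 0.2268]
orientation: [-3.134, -0.022, -0.006]
contact_force: [1.5, -0.7, 0.3]
grip_width: 0.0349
```

Run:
```python
from h import *
st(); f=grab('wrist'); save(f,'w3')
```

```text
t 3.6 tcp [0.6247 0.0346 0.2268] xax [1.    0.014 0.004] yax [ 0.014 -1.    -0.008] z [ 0.004  0.008 -1.   ] F [ 1.5 -0.7  0.3] w 0.0349 q [-0.45  0.64  0.4   1.83 -0.37  0.74  0.17]
```

View pics/w3.png

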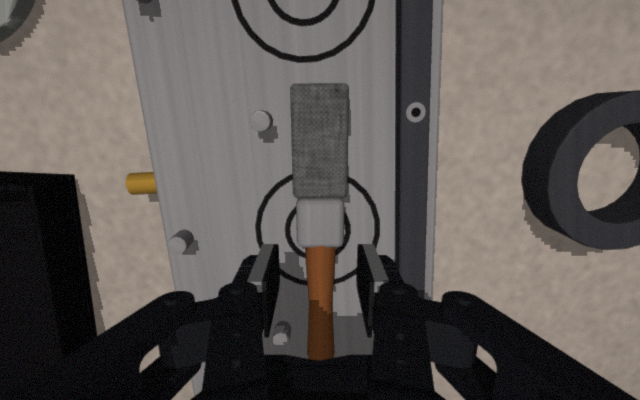

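Call:
apply_moves:
  dp:
    - [0.01,0.11,0]
    - [0,0,0.1]
    - [0,0,0.1]
    - [0,0,0.06]
    - [0,0,0]
    - [0,0,0]
  twist:
    - [-0.003,-0.002,0]
    - [0,0,0]
    - [0,0,0]
    - [0,0,0]
    - [0,0,0]
    - [0,0,0]
  jaw: [150,150,150,150,150,150]

```text
clock: 4.25
tcp_pos: [0.6279, 0.0205, 0.1975]
orientation: [-3.139, -0.022, -0.01]
contact_force: [0.4, 0.5, 0.7]
grip_width: 0.0352
```

Run:
```python
from h import *
st(); f=grab('wrist'); save(f,'w4')
```

```text
t 4.25 tcp [0.6279 0.0205 0.1975] xax [1.    0.014 0.007] yax [ 0.014 -1.    -0.002] z [ 0.007  0.002 -1.   ] F [0.4 0.5 0.7] w 0.0352 q [-0.41  0.68  0.38  1.83 -0.38  0.69  0.21]
```

View pics/w4.png

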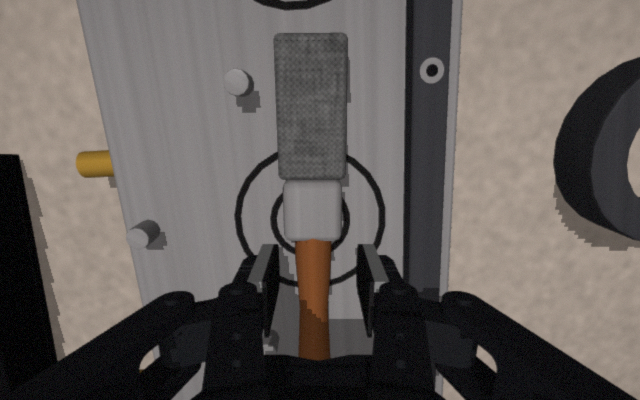

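Brush handle is between the pads (ferrule edge at ~(313,240)). Close, then lift.

Call:
apply_moves:
  dp:
    - [0,0,0]
    - [0,0,0]
    - [0,0,0]
    - [0,0,0]
    - [0,0,0]
    - [0,0,-0.2]
    - [0,0,-0.2]
    - [0,0,-0.2]
    - [0,0,-0.2]
    - [0,0,0]
    - [0,0,0]
  twist:
    - [0,0,0]
    - [0,0,0]
    - [0,0,0]
    - [0,0,0]
    - [0,0,0]
    - [0,0,0]
    - [0,0,0]
    - [0,0,0]
    - [0,0,0]
    - [0,0,0]
    - [0,0,0]
  jaw: [255,255,255,255,255,255,255,255,255,255,255]
  grip_force: 50

```text
clock: 5.4
tcp_pos: [0.6265, 0.0208, 0.2963]
orientation: [-3.139, -0.023, -0.007]
contact_force: [-0.1, 0.1, -0.9]
grip_width: 0.0129
```

Run:
```python
from h import *
st(); f=grab('wrist'); save(f,'w5')
```

```text
t 5.4 tcp [0.6265 0.0208 0.2963] xax [1.    0.015 0.004] yax [ 0.015 -1.    -0.003] z [ 0.004  0.003 -1.   ] F [-0.1  0.1 -0.9] w 0.0129 q [-0.46  0.55  0.46  1.8  -0.31  0.86  0.15]
```

View pics/w5.png

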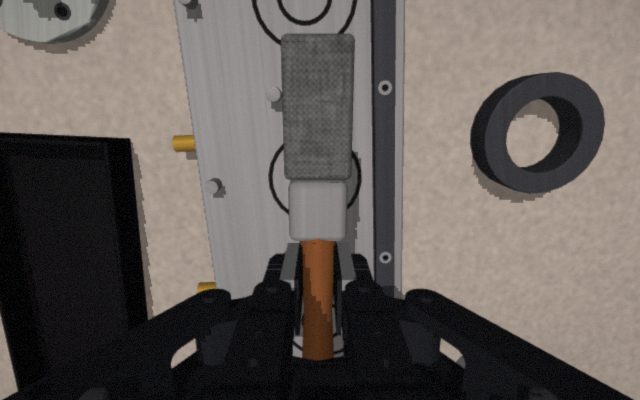

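Call:
apply_moves:
  dp:
    - [-0.3,0.15,0]
    - [-0.3,0.15,0]
    - [-0.3,0.15,0]
    - [-0.3,0.15,0]
    - [-0.3,0.15,0]
    - [0,0,0]
    - [0,0,0]
    - [0,0,0]
  twist:
    - [0,0,0]
    - [0,0,0]
    - [0,0,0]
    - [0,0,0]
    - [0,0,0]
    - [0,0,0]
    - [0,0,0]
    - [0,0,0]
  jaw: [255,255,255,255,255,255,255,255]

```text
clock: 6.25
tcp_pos: [0.4392, -0.0734, 0.2876]
orientation: [-3.14, -0.027, 0.01]
contact_force: [0.1, 0.1, -0.1]
grip_width: 0.0132
```

Run:
```python
from h import *
st(); f=grab('wrist'); save(f,'w6');st(); f=grab('top'); save(f,'top6')
```

```text
t 6.25 tcp [ 0.4392 -0.0734  0.2876] xax [ 1.     0.017 -0.006] yax [ 0.017 -1.    -0.002] z [-0.007  0.001 -1.   ] F [ 0.1  0.1 -0.1] w 0.0132 q [-0.41  0.3   0.51  2.22 -0.23  0.68  0.28]
t 6.3 tcp [ 0.4396 -0.0732  0.2877] xax [ 1.     0.018 -0.006] yax [ 0.018 -1.    -0.001] z [-0.006  0.001 -1.   ] F [ 1.   0.1 -0.9] w 0.0131 q [-0.41  0.3   0.51  2.22 -0.23  0.68  0.28]
```

View pics/w6.png

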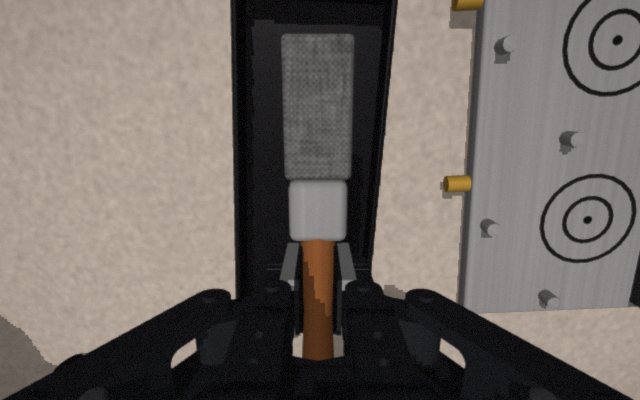

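Call:
apply_moves:
  dp:
    - [0.04,0,0.2]
    - [0,0,0.2]
    - [0,0,0.2]
    - [0,0,0.2]
    - [0,0,0]
    - [0,0,0]
  twist:
    - [0,0,0]
    - [0,0,0]
    - [0,0,0]
    - [0,0,0]
    - [0,0,0]
    - [0,0,0]
  jaw: [255,255,255,255,255,255]

```text
clock: 6.95
tcp_pos: [0.4519, -0.0697, 0.1886]
orientation: [-3.14, -0.041, -0.002]
contact_force: [-0.3, 0.9, 0.5]
grip_width: 0.0133
```

Run:
```python
from h import *
st(); f=grab('wrist'); save(f,'w7')
```

```text
t 6.95 tcp [ 0.4519 -0.0697  0.1886] xax [1.    0.026 0.001] yax [ 0.026 -1.    -0.001] z [ 0.001  0.001 -1.   ] F [-0.3  0.9  0.5] w 0.0133 q [-0.28  0.51  0.36  2.24 -0.4   0.46  0.43]
```

View pics/w7.png

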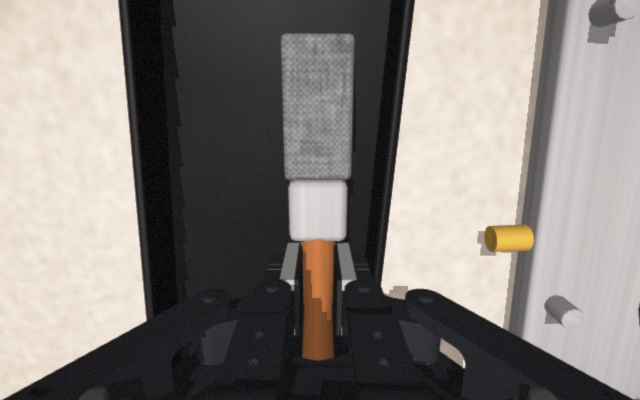

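Call:
apply_moves:
  dp:
    - [-0.08,0,0.02]
    - [0,0,0.03]
    - [0,0,0]
    - [0,0,0]
    - [0,0,0]
    - [0,0,0]
    - [0,0,-0.1]
    - [0,0,-0.2]
    - [0,0,-0.3]
    - [0,0,-0.3]
    - [0,0,0]
    - [0,0,0]
  twist:
    - [0,0,0]
    - [0,0,0]
    - [0,0,0]
    - [0,0,0]
    - [0,0,0]
    - [0,0,0]
    - [0,0,0]
    - [0,0,0]
    - [0,0,0]
    - [0,0,0]
    - [0,0,0]
    - [0,0,0]
  jaw: [255,255,170,170,170,170,170,170,170,170,170,170]

```text
clock: 8.2
tcp_pos: [0.442, -0.0705, 0.3007]
orientation: [-3.139, -0.039, -0.012]
contact_force: [-0.1, 0.7, -0.1]
grip_width: 0.0285
```

Run:
```python
from h import *
st(); f=grab('wrist'); save(f,'w8')
```

```text
t 8.2 tcp [ 0.442  -0.0705  0.3007] xax [1.    0.025 0.008] yax [ 0.025 -1.    -0.002] z [ 0.008  0.002 -1.   ] F [-0.1  0.7 -0.1] w 0.0285 q [-0.44  0.27  0.54  2.21 -0.22  0.7   0.28]
```

View pics/w8.png

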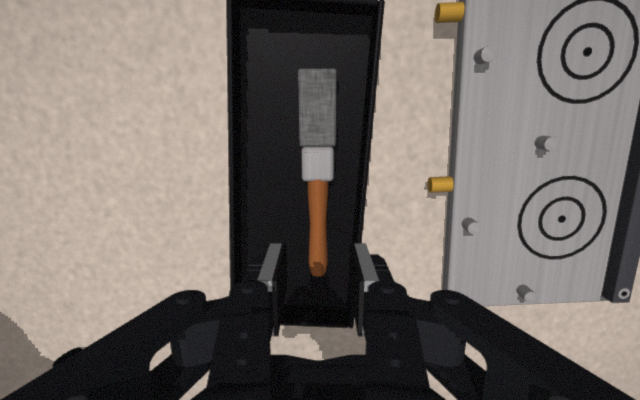

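Call:
apply_moves:
  dp:
    - [0,-0.37,0]
    - [0,-0.37,0]
    - [0,-0.37,0]
    - [0,-0.37,0]
    - [0,0,0]
    - [0,0,0]
    - [0,0,0]
  twist:
    - [0,0,0]
    - [0,0,0]
    - [0,0,0]
    - [0,0,0]
    - [0,0,0]
    - [0,0,0]
    - [0,0,0]
  jaw: [110,110,110,110,110,110,110]

```text
clock: 8.95
tcp_pos: [0.4366, 0.1107, 0.2961]
orientation: [3.138, 0.029, 0.001]
contact_force: [-0.3, -0.3, -0.2]
grip_width: 0.0484
```

Run:
```python
from h import *
st(); f=grab('wrist'); save(f,'w9'); np.savez('f_w9',**f); st()
g=grab('top'); save(g,'top9'); save(g,'top9z',4,(220,130,380,280))
for X in [(.435,.178,.06),(.435,.178,.01),(.4692,.1713,.036)]: print(proj(f,X))
```

```text
t 8.95 tcp [0.4366 0.1107 0.2961] xax [1.    0.019 0.001] yax [ 0.019 -1.     0.004] z [ 0.001 -0.004 -1.   ] F [-0.3 -0.3 -0.2] w 0.0484 q [-0.79  0.28  0.48  2.2  -0.19  0.7  -0.17]
t 9.0 tcp [0.4365 0.1102 0.2961] xax [1.    0.018 0.   ] yax [ 0.018 -1.     0.004] z [ 0.    -0.004 -1.   ] F [-0.2 -0.2 -0.5] w 0.0486 q [-0.79  0.28  0.48  2.2  -0.19  0.7  -0.17]
[317.13638252 108.95195347]
[317.14802077 108.48482757]
[369.1372575  120.35879703]
```

View pics/w9.png

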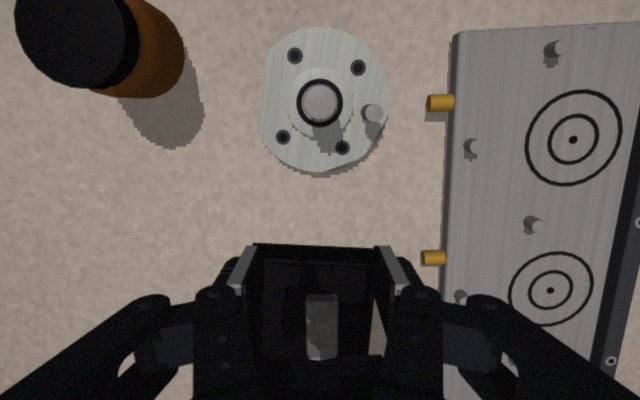

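View pics/top9.png

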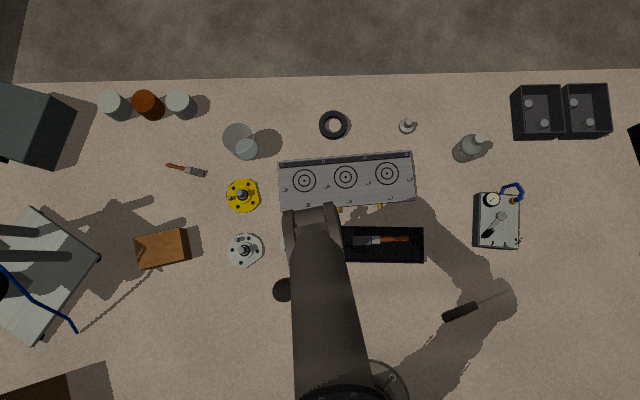

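Run:
```python
from h import *
f=dict(np.load('f_w9.npz'))
print('shaft',ray(f,320,102,.06),'pin',ray(f,373,113,.036),'disc',ray(f,321,100,.01))
print('jar',ray(f,75,38,.075),'st3',ray(f,572,140,.02),'st2',ray(f,550,290,.02))
for p in [(553,48),(473,147),(537,224),(462,297)]: print(ray(f,*p,.032))
```

```text
shaft [0.43658186 0.18190903 0.06      ] pin [0.47143495 0.17600879 0.036     ] disc [0.4376533  0.18392643 0.01      ]
jar [0.31069521 0.21063329 0.075     ] st3 [0.61689181 0.15994808 0.02      ] st2 [0.62563649 0.04046115 0.02      ]
[0.58325791 0.21784468 0.032     ]
[0.54158092 0.15490151 0.032     ]
[0.5959363  0.10047299 0.032     ]
[0.54952983 0.03994767 0.032     ]
```

Call:
apply_moves:
  dp:
    - [0,-0.3,0]
    - [0,-0.29,0]
    - [0,0,0.2]
    - [0,0,0.2]
    - [0,0,0.15]
    - [0,0,0]
    - [0,0,0]
  twist:
    - [0,0,0]
    - [0,0,0]
    - [0,0,0]
    - [0,0,0]
    - [0,0,0]
    - [0,0,0]
    - [0,0,0]
  jaw: [110,110,110,110,110,110,110]

```text
clock: 9.75
tcp_pos: [0.4387, 0.1742, 0.2289]
orientation: [3.137, -0.002, 0.005]
contact_force: [0.3, 0.3, 0.9]
grip_width: 0.0485
```

Run:
```python
from h import *
st(); f=grab('wrist'); save(f,'w10')
```

```text
t 9.75 tcp [0.4387 0.1742 0.2289] xax [ 1.    -0.001  0.003] yax [-0.001 -1.     0.004] z [ 0.003 -0.004 -1.   ] F [0.3 0.3 0.9] w 0.0485 q [-0.83  0.44  0.39  2.19 -0.3   0.56 -0.22]
```

View pics/w10.png

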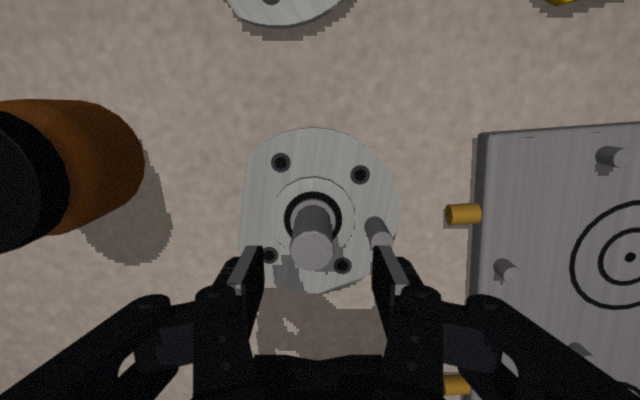

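Call:
apply_moves:
  dp:
    - [-0.02,-0.06,0.03]
    - [0,0,0.06]
    - [0,0,0.06]
    - [0,0,0]
    - [0,0,0]
  twist:
    - [0,0,0]
    - [0,0,0]
    - [0,0,0]
    - [0,0,0]
    - [0,0,0]
  jaw: [130,130,130,130,130]

```text
clock: 10.3
tcp_pos: [0.4371, 0.1819, 0.2118]
orientation: [3.14, -0.003, 0.011]
contact_force: [-0.1, 0.1, 0.3]
grip_width: 0.0416
```

Run:
```python
from h import *
st(); f=grab('wrist'); save(f,'w11')
```

```text
t 10.3 tcp [0.4371 0.1819 0.2118] xax [ 1.    -0.002  0.007] yax [-0.002 -1.     0.001] z [ 0.007 -0.001 -1.   ] F [-0.1  0.1  0.3] w 0.0416 q [-0.82  0.47  0.36  2.2  -0.32  0.52 -0.22]
```

View pics/w11.png

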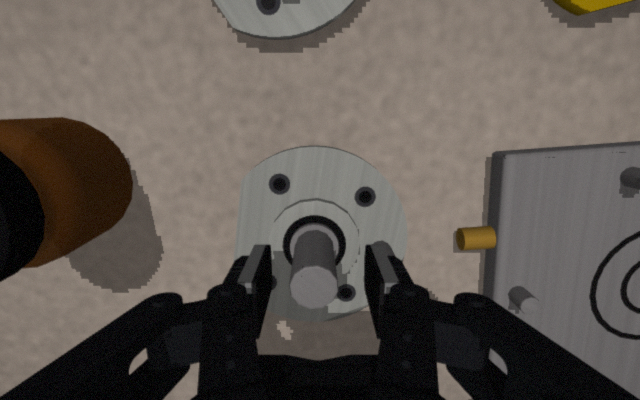

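Call:
apply_moves:
  dp:
    - [0,0,0]
    - [0,0,0]
    - [0,0,0]
    - [0,0,0]
    - [0,0,0]
    - [0,0,-0.1]
    - [0,0,-0.15]
    - [0,0,-0.2]
    - [0,0,-0.2]
    - [0,0,0]
    - [0,0,0]
  twist:
    - [0,-0.003,0]
    - [0,0,0]
    - [0,0,0]
    - [0,0,0]
    - [0,0,0]
    - [0,0,0]
    - [0,0,0]
    - [0,0,0]
    - [0,0,0]
    - [0,0,0]
    - [0,0,0]
  jaw: [255,255,255,255,255,255,255,255,255,255,255]
  grip_force: 80

```text
clock: 11.45
tcp_pos: [0.4353, 0.1807, 0.2935]
orientation: [3.137, -0.005, -0.008]
contact_force: [-0.5, -0.9, -4.6]
grip_width: 0.0175
```

Run:
```python
from h import *
st(); f=grab('wrist'); save(f,'w12')
```

```text
t 11.45 tcp [0.4353 0.1807 0.2935] xax [ 1.    -0.003 -0.005] yax [-0.003 -1.     0.004] z [-0.005 -0.004 -1.   ] F [-0.5 -0.9 -4.6] w 0.0175 q [-0.91  0.32  0.46  2.16 -0.21  0.72 -0.31]
```

View pics/w12.png

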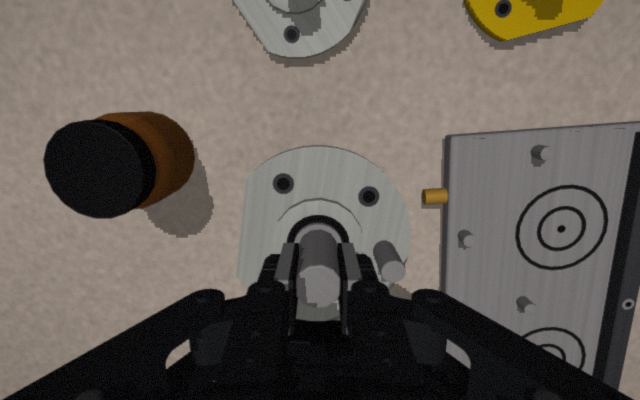

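Call:
apply_moves:
  dp:
    - [0.19,0.27,0]
    - [0.19,0.27,0]
    - [0.19,0.27,0]
    - [0.19,0.27,0]
    - [0.19,0.27,0]
    - [0.19,0.27,0]
    - [0.19,0.27,0]
    - [0.15,0.2,0]
    - [0,0,0]
    - [0,0,0]
    - [0,0,0]
  twist:
    - [0.002,0.002,0]
    - [0,0,0]
    - [0,0,0]
    - [0,0,0]
    - [0,0,0]
    - [0,0,0]
    - [0,0,0]
    - [0,0,0]
    - [0,0,0]
    - [0,0,0]
    - [0,0,0]
  jaw: [255,255,255,255,255,255,255,255,255,255,255]

```text
clock: 12.6
tcp_pos: [0.6142, -0.0779, 0.2753]
orientation: [3.137, 0.006, -0.041]
contact_force: [-0.2, -0.2, -4.8]
grip_width: 0.0172
```

Run:
```python
from h import *
st(); f=grab('wrist'); save(f,'w13');np.savez('f_w13',**f);st()
```

```text
t 12.6 tcp [ 0.6142 -0.0779  0.2753] xax [ 1.     0.004 -0.026] yax [ 0.004 -1.     0.005] z [-0.026 -0.005 -1.   ] F [-0.2 -0.2 -4.8] w 0.0172 q [-0.31  0.58  0.46  1.82 -0.32  0.85  0.31]
t 12.65 tcp [ 0.6139 -0.0774  0.2752] xax [ 1.     0.005 -0.027] yax [ 0.005 -1.     0.004] z [-0.027 -0.004 -1.   ] F [ 0.5  0.4 -4.1] w 0.0173 q [-0.31  0.58  0.46  1.82 -0.32  0.85  0.31]
```

View pics/w13.png

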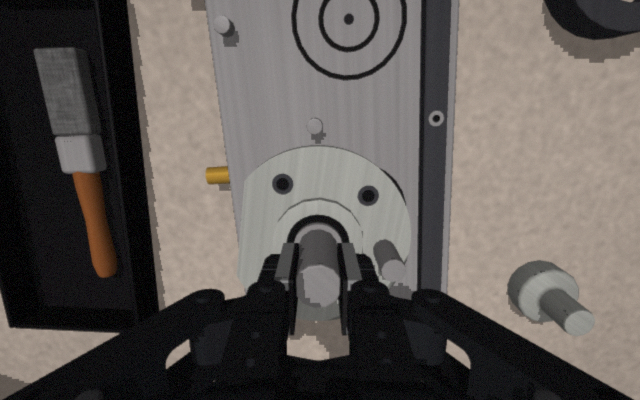

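Call:
apply_moves:
  dp:
    - [0.06,0.02,0]
    - [0,0,0.1]
    - [0,0,0.1]
    - [0,0,0.05]
    - [0,0,0]
    - [0,0,0]
  twist:
    - [0.002,0.013,0]
    - [0,0,0]
    - [0,0,0]
    - [0,0,0]
    - [0,0,0]
    - [0,0,0]
  jaw: [255,255,255,255,255,255]

```text
clock: 13.25
tcp_pos: [0.6206, -0.0756, 0.2408]
orientation: [-3.139, -0.016, 0.0]
contact_force: [-0.3, -0.1, -4.1]
grip_width: 0.0171
```

Run:
```python
from h import *
st(); f=grab('wrist'); save(f,'w14');np.savez('f_w14',**f)
```

```text
t 13.25 tcp [ 0.6206 -0.0756  0.2408] xax [ 1.    0.01 -0.  ] yax [ 0.01  -1.    -0.003] z [-0.     0.003 -1.   ] F [-0.3 -0.1 -4.1] w 0.0171 q [-0.29  0.62  0.42  1.83 -0.36  0.77  0.34]
```

View pics/w14.png

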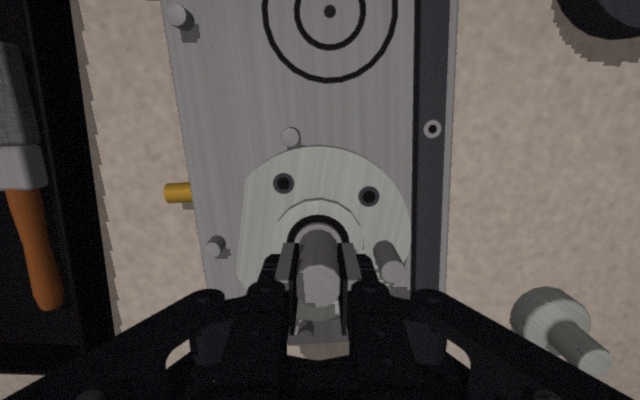

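Call:
apply_moves:
  dp:
    - [-0.005,0.045,0]
    - [0,0,0.02]
    - [0,0,0.02]
    - [0,0,0.02]
    - [0,0,0]
  twist:
    - [-0.001,0,0]
    - [0,0,0]
    - [0,0,0]
    - [0,0,0]
    - [0,0,0]
  jaw: [255,255,255,255,255]

```text
clock: 13.8
tcp_pos: [0.6204, -0.082, 0.2343]
orientation: [-3.142, -0.015, -0.003]
contact_force: [-0.7, -0.1, -4.5]
grip_width: 0.0175
```

Run:
```python
from h import *
st(); f=grab('wrist'); save(f,'w15');np.savez('f_w15',**f);f=grab('side');save(f,'s15',4,(320,180,460,300))
```

```text
t 13.8 tcp [ 0.6204 -0.082   0.2343] xax [1.    0.01  0.002] yax [ 0.01 -1.   -0.  ] z [ 0.002  0.    -1.   ] F [-0.7 -0.1 -4.5] w 0.0175 q [-0.27  0.63  0.42  1.83 -0.36  0.75  0.35]
```

View pics/w15.png

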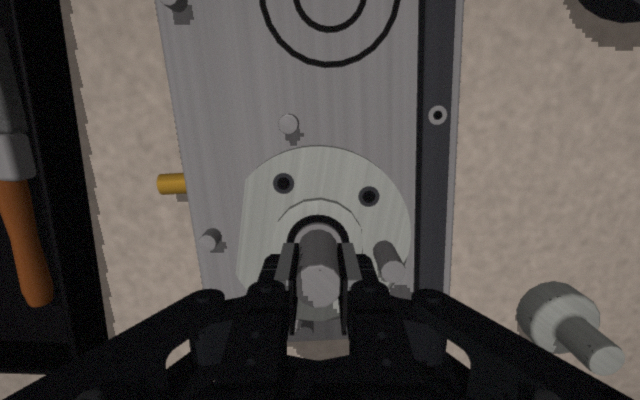

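View pics/s15.png

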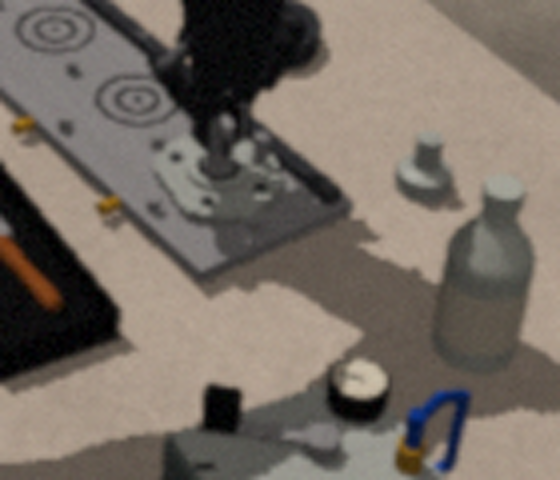

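Call:
apply_moves:
  dp:
    - [0.005,-0.012,0.01]
    - [0,0,0.01]
    - [0,0,0.01]
    - [0,0,0]
  twist:
    - [0,0,0]
    - [0,0,0]
    - [0,0,0]
    - [0,0,0]
  jaw: [255,255,255,255]

```text
clock: 14.3
tcp_pos: [0.6217, -0.0806, 0.2327]
orientation: [-3.141, -0.016, -0.006]
contact_force: [-0.4, 0.6, -4.4]
grip_width: 0.0177
```

Run:
```python
from h import *
st(); f=grab('wrist'); save(f,'w16');np.savez('f_w16',**f)
```

```text
t 14.3 tcp [ 0.6217 -0.0806  0.2327] xax [1.    0.01  0.004] yax [ 0.01  -1.    -0.001] z [ 0.004  0.001 -1.   ] F [-0.4  0.6 -4.4] w 0.0177 q [-0.27  0.64  0.42  1.83 -0.36  0.75  0.35]
```

View pics/w16.png

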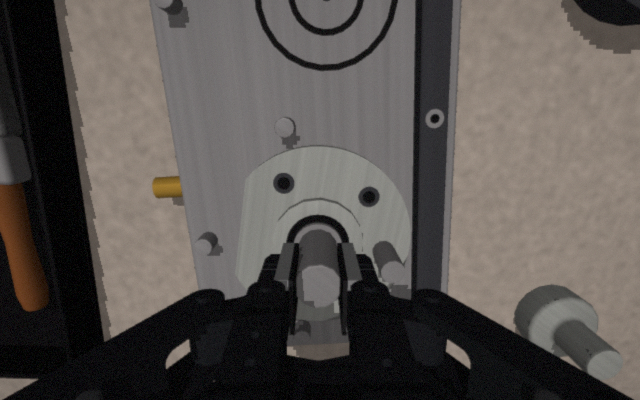

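Call:
apply_moves:
  dp:
    - [0,0,0.02]
    - [0,0,0.015]
    - [0,0,0]
  twist:
    - [0,-0.002,0]
    - [0,0,0]
    - [0,0,0]
  jaw: [255,255,255]

```text
clock: 14.65
tcp_pos: [0.6231, -0.081, 0.2328]
orientation: [-3.14, -0.015, -0.006]
contact_force: [0.1, 0.7, -5.0]
grip_width: 0.0173
```

Run:
```python
from h import *
st()
```

```text
t 14.65 tcp [ 0.6231 -0.081   0.2328] xax [1.    0.01  0.004] yax [ 0.01  -1.    -0.002] z [ 0.004  0.002 -1.   ] F [ 0.1  0.7 -5. ] w 0.0173 q [-0.27  0.64  0.42  1.82 -0.36  0.75  0.35]
```

Call:
apply_moves:
  dp:
    - [-0.02,0,0.03]
    - [-0.005,0,0.03]
    - [0,0,0]
  twist:
    - [0,0,0]
    - [0,0,0]
    - [0,0,0]
  jaw: [255,255,255]

```text
clock: 14.95
tcp_pos: [0.6231, -0.0817, 0.2332]
orientation: [-3.137, -0.015, -0.021]
contact_force: [0.1, -0.7, -4.5]
grip_width: 0.017
```

Run:
```python
from h import *
st()
```

```text
t 14.95 tcp [ 0.6231 -0.0817  0.2332] xax [1.    0.01  0.013] yax [ 0.01  -1.    -0.004] z [ 0.013  0.004 -1.   ] F [ 0.1 -0.7 -4.5] w 0.017 q [-0.27  0.63  0.42  1.83 -0.37  0.74  0.36]
```

Run:
```python
from h import *
f=grab('wrist'); save(f,'w17');np.savez('f_w17',**f);st(); g=grab('side');save(g,'s17',5,(350,195,430,275)); g=grab('top');save(g,'t17',4,(265,135,430,225))
P=cloud(f)
for u,v in [(285,160),(285,185),(330,170),(250,220),(405,215),(285,122),(240,100),(430,100),(350,105)]: print(u,v,np.round(P[v,u],4))
```

```text
t 15.0 tcp [ 0.6231 -0.0817  0.2329] xax [1.    0.01  0.013] yax [ 0.01  -1.    -0.004] z [ 0.013  0.004 -1.   ] F [-1.1 -0.2 -3.9] w 0.0171 q [-0.27  0.64  0.41  1.83 -0.37  0.74  0.36]
285 160 [ 0.6088 -0.0375  0.0319]
285 185 [ 0.6085 -0.0505  0.0313]
330 170 [ 0.6315 -0.0424  0.0316]
250 220 [ 0.5897 -0.0696  0.0309]
405 215 [ 0.6719 -0.0664  0.0306]
285 122 [ 0.6091 -0.0188  0.0331]
240 100 [ 0.5852 -0.0085  0.0199]
430 100 [ 0.6792 -0.0078  0.0319]
350 105 [ 0.6418 -0.0104  0.0203]
```

View pics/w17.png

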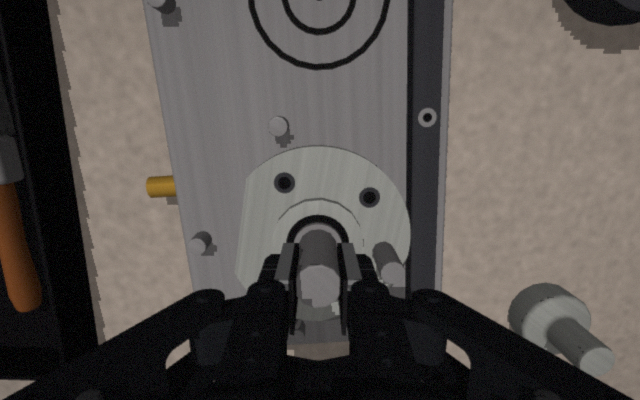

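View pics/s17.png

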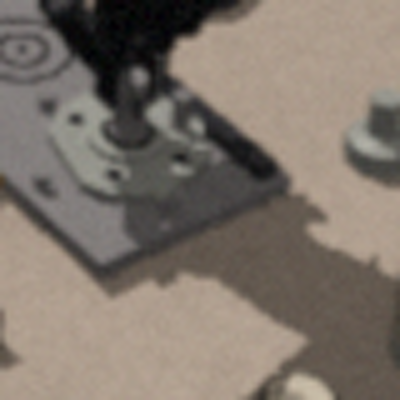

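Call:
apply_moves:
  dp:
    - [-0.02,-0.01,-0.01]
    - [-0.01,0,0]
    - [0,0,0.02]
    - [0,0,0]
  twist:
    - [-0.002,-0.006,0]
    - [0,0,0]
    - [0,0,0]
    - [0,0,0]
  jaw: [255,255,255,255]

```text
clock: 15.5
tcp_pos: [0.6195, -0.0802, 0.2325]
orientation: [-3.142, -0.016, 0.002]
contact_force: [0.2, -0.1, -4.9]
grip_width: 0.0173
```

Run:
```python
from h import *
st()
```

```text
t 15.5 tcp [ 0.6195 -0.0802  0.2325] xax [ 1.     0.01  -0.002] yax [ 0.01 -1.   -0.  ] z [-0.002  0.    -1.   ] F [ 0.2 -0.1 -4.9] w 0.0173 q [-0.28  0.63  0.42  1.83 -0.36  0.75  0.35]
```

Call:
apply_moves:
  dp:
    - [0,0,0.015]
    - [0,0,0]
    - [0,0,0]
    - [0,0,0]
    - [0,0,-0.1]
    - [0,0,-0.2]
    - [0,0,-0.2]
    - [0,0,0]
    - [0,0,0]
  twist:
    - [0,0,0]
    - [0,0,0]
    - [0,0,0]
    - [0,0,0]
    - [0,0,0]
    - [0,0,0]
    - [0,0,0]
    - [0,0,0]
    - [0,0,0]
  jaw: [255,150,150,150,150,150,150,150,150]

```text
clock: 16.4
tcp_pos: [0.6192, -0.0804, 0.2943]
orientation: [3.141, 0.015, -0.006]
contact_force: [-1.3, -0.1, -0.1]
grip_width: 0.0351
```

Run:
```python
from h import *
st();f=grab('wrist'); save(f,'w18');np.savez('f_w18',**f); st()
```

```text
t 16.4 tcp [ 0.6192 -0.0804  0.2943] xax [ 1.     0.01  -0.004] yax [ 0.01 -1.    0.  ] z [-0.004 -0.    -1.   ] F [-1.3 -0.1 -0.1] w 0.0351 q [-0.31  0.55  0.47  1.8  -0.31  0.87  0.31]
t 16.45 tcp [ 0.6194 -0.0805  0.2944] xax [ 1.     0.01  -0.003] yax [ 0.01 -1.    0.  ] z [-0.003 -0.    -1.   ] F [ 0.7 -0.2  0.7] w 0.0353 q [-0.31  0.55  0.47  1.8  -0.31  0.87  0.31]
```

View pics/w18.png

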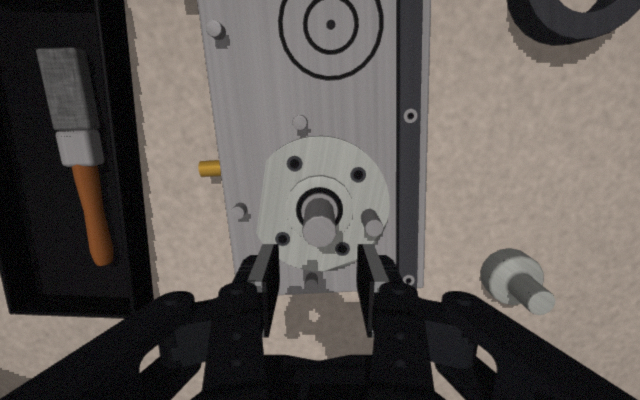

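Run:
```python
from h import *
f=dict(np.load('f_w18.npz'))
s=ray(f,319,231,.08);p=ray(f,373,228,.056);d=ray(f,319,208,.03)
print(s,p,d,'az',np.degrees(np.arctan2(*(p-s)[1::-1])),np.linalg.norm((p-s)[:2]))
print('st2',ray(f,330,24,.02))
```

```text
[ 0.61905803 -0.07959247  0.08      ] [ 0.65404505 -0.08600549  0.056     ] [ 0.61911029 -0.08060405  0.03      ] az -10.386858480825834 0.03556991132037235
st2 [0.6248492  0.04091073 0.02      ]
```

Call:
apply_moves:
  dp:
    - [0.29,0.05,0]
    - [0,0,0]
    - [0,0,0]
    - [0,0,0]
    - [0,0,0]
    - [0,0,0]
    - [0,0,0]
    - [0,0,0]
    - [0,0,0]
    - [0,0,0]
    - [0,0,0]
    - [0,0,0]
  twist:
    - [0,0.001,-0.06]
    - [0,0,-0.067]
    - [0,0,-0.067]
    - [0,0,-0.067]
    - [0,0,-0.067]
    - [0,0,-0.067]
    - [0,0,-0.067]
    - [0,0,-0.067]
    - [0,0,-0.067]
    - [0,0,-0.067]
    - [0,0,0]
    - [0,0,0]
  jaw: [195,195,195,195,195,195,195,195,195,195,195,195]
  grip_force: 20

```text
clock: 17.65
tcp_pos: [0.6509, -0.0856, 0.2808]
orientation: [-2.338, -2.073, 0.025]
contact_force: [-0.1, -0.3, 0.8]
grip_width: 0.0205
```

Run:
```python
from h import *
st();f=grab('wrist'); save(f,'w19');np.savez('f_w19',**f); st()
```

```text
t 17.65 tcp [ 0.6509 -0.0856  0.2808] xax [ 0.12   0.993 -0.001] yax [ 0.993 -0.12  -0.023] z [-0.023  0.001 -1.   ] F [-0.1 -0.3  0.8] w 0.0205 q [-0.03  0.58  0.09  1.7  -0.06  0.89  1.54]
t 17.7 tcp [ 0.6509 -0.0856  0.2808] xax [ 0.119  0.993 -0.001] yax [ 0.993 -0.119 -0.023] z [-0.023  0.001 -1.   ] F [-0.3 -0.  -0.5] w 0.0199 q [-0.03  0.58  0.09  1.7  -0.06  0.89  1.54]
```

View pics/w19.png

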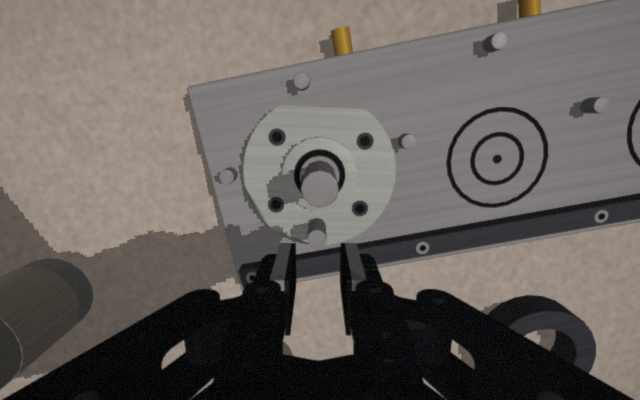

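Call:
apply_moves:
  dp:
    - [0,0.03,0]
    - [0,0,0.15]
    - [0,0,0.15]
    - [0,0,0.06]
    - [0,0,0]
    - [0,0,0]
  twist:
    - [-0.011,0,0.009]
    - [0,0,0]
    - [0,0,0]
    - [0,0,0]
    - [0,0,0]
    - [0,0,0]
  jaw: [195,195,195,195,195,195]

```text
clock: 18.3
tcp_pos: [0.6562, -0.0856, 0.2369]
orientation: [2.378, 2.042, 0.005]
contact_force: [-0.1, 1.1, 0.3]
grip_width: 0.0203
```

Run:
```python
from h import *
st();f=grab('wrist'); save(f,'w20');np.savez('f_w20',**f)
```

```text
t 18.3 tcp [ 0.6562 -0.0856  0.2369] xax [ 0.151  0.989 -0.002] yax [ 0.989 -0.151  0.007] z [ 0.007 -0.003 -1.   ] F [-0.1  1.1  0.3] w 0.0203 q [-0.03  0.64  0.09  1.72 -0.07  0.78  1.52]
```

View pics/w20.png

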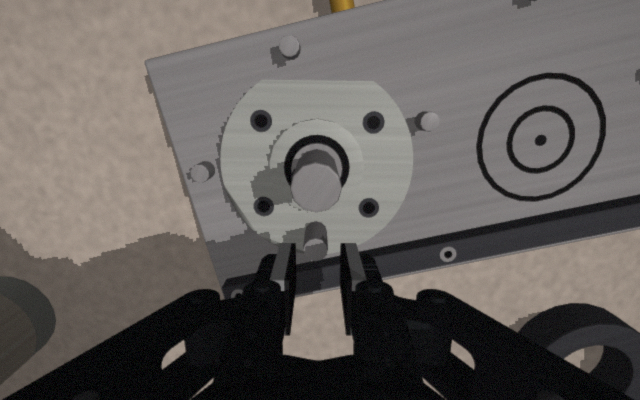

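Call:
apply_moves:
  dp:
    - [0,-0.025,0]
    - [0,0,0.08]
    - [0,0,0.08]
    - [0,0,0.06]
    - [0,0,0]
  twist:
    - [0.003,0,0]
    - [0,0,0]
    - [0,0,0]
    - [0,0,0]
    - [0,0,0]
  jaw: [195,195,195,195,195]

```text
clock: 18.85
tcp_pos: [0.6537, -0.0853, 0.2103]
orientation: [2.381, 2.043, 0.002]
contact_force: [-1.1, -0.7, -0.8]
grip_width: 0.0203
```

Run:
```python
from h import *
st();f=grab('wrist'); save(f,'w21');np.savez('f_w21',**f)
```

```text
t 18.85 tcp [ 0.6537 -0.0853  0.2103] xax [ 0.152  0.988 -0.002] yax [ 0.988 -0.152  0.004] z [ 0.004 -0.002 -1.   ] F [-1.1 -0.7 -0.8] w 0.0203 q [-0.03  0.67  0.09  1.73 -0.08  0.74  1.52]
```

View pics/w21.png

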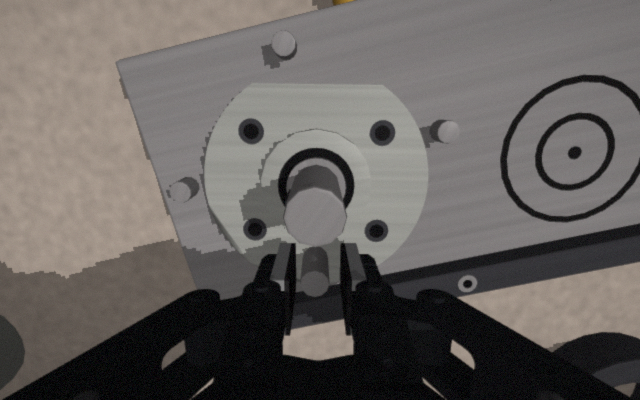

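Call:
apply_moves:
  dp:
    - [-0.036,-0.002,0]
    - [-0.036,-0.002,0]
    - [-0.036,-0.002,0]
    - [-0.036,-0.002,0]
    - [-0.036,-0.002,0]
    - [-0.036,-0.002,0]
    - [0,0,0]
  twist:
    - [0,0,0.058]
    - [0,0,0.058]
    - [0,0,0.058]
    - [0,0,0.058]
    - [0,0,0.058]
    - [0,0,0.058]
    - [0,0,0]
  jaw: [195,195,195,195,195,195,195]

```text
clock: 19.6
tcp_pos: [0.6424, -0.1065, 0.2113]
orientation: [2.969, 1.021, 0.011]
contact_force: [-0.6, 0.1, 0.4]
grip_width: 0.02
```

Run:
```python
from h import *
st();f=grab('wrist'); save(f,'w22');np.savez('f_w22',**f)
```

```text
t 19.6 tcp [ 0.6424 -0.1065  0.2113] xax [0.788 0.615 0.006] yax [ 0.615 -0.788  0.004] z [ 0.007  0.    -1.   ] F [-0.6  0.1  0.4] w 0.02 q [-0.13  0.68  0.28  1.77 -0.26  0.73  0.95]
```

View pics/w22.png

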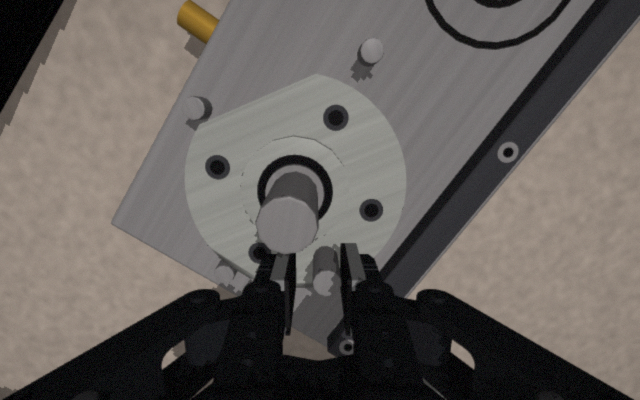

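```bash
cat >> h.py <<'E'
def pinaz(f,s,p,zb=.02):
    s=ray(f,*s,zb+.06);p=ray(f,*p,zb+.036);d=(p-s)[:2]
    print('shaft',np.round(s[:2],4),'pin',np.round(p[:2],4),'az',round(np.degrees(np.arctan2(d[1],d[0])),1),'R',round(np.linalg.norm(d),4))
E
python3 - <<'E'
from h import *
f=dict(np.load('f_w22.npz')); pinaz(f,(287,226),(324,284)); print(ray(f,290,201,.03))
E
```

```text
shaft [ 0.6158 -0.086 ] pin [ 0.6462 -0.1049] az -31.9 R 0.0359
[ 0.61718035 -0.09222814  0.03      ]
```

Call:
apply_moves:
  dp:
    - [-0.04,0.012,0]
    - [-0.042,0.01,0]
    - [-0.042,0.006,0]
    - [-0.042,0.003,0]
    - [-0.042,-0.001,0]
    - [-0.042,-0.002,0]
    - [-0.042,-0.002,0]
    - [0,0,0]
  twist:
    - [0,0,0.02]
    - [0,0,0.02]
    - [0,0,0.04]
    - [0,0,0.05]
    - [0,0,0.058]
    - [0,0,0.058]
    - [0,0,0.058]
    - [0,0,0]
  jaw: [195,195,195,195,195,195,195,195]

```text
clock: 20.45
tcp_pos: [0.6208, -0.1215, 0.2158]
orientation: [-3.138, -0.011, -0.051]
contact_force: [0.2, -0.1, -0.2]
grip_width: 0.0198
```

Run:
```python
from h import *
st();f=grab('wrist'); save(f,'w23');np.savez('f_w23',**f)
```

```text
t 20.45 tcp [ 0.6208 -0.1215  0.2158] xax [0.999 0.007 0.033] yax [ 0.007 -1.    -0.003] z [ 0.033  0.004 -0.999] F [ 0.2 -0.1 -0.2] w 0.0198 q [-0.22  0.67  0.44  1.83 -0.43  0.71  0.47]
```

View pics/w23.png

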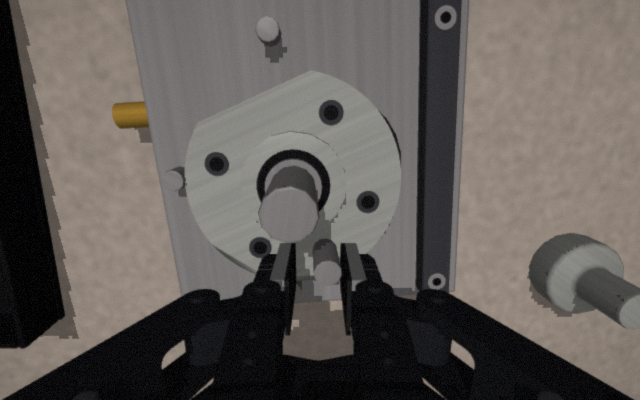

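Run:
```python
from h import *
f=dict(np.load('f_w23.npz')); pinaz(f,(289,216),(327,274));
```

```text
shaft [ 0.6156 -0.0861] pin [ 0.6298 -0.1191] az -66.7 R 0.036
```

Call:
apply_moves:
  dp:
    - [-0.04,0.012,0.02]
    - [-0.042,0.012,0.01]
    - [-0.044,0.006,0.01]
    - [-0.044,0.003,0]
    - [-0.044,-0.001,0]
    - [-0.044,-0.002,0]
    - [-0.044,-0.002,0]
    - [0,0,0]
  twist:
    - [0,-0.012,0.02]
    - [0,-0.006,0.02]
    - [0,-0.003,0.04]
    - [0,-0.002,0.05]
    - [0,-0.002,0.058]
    - [0,-0.002,0.058]
    - [0,-0.002,0.058]
    - [0,0,0]
  jaw: [195,195,195,195,195,195,195,195]

```text
clock: 21.3
tcp_pos: [0.5882, -0.1235, 0.2138]
orientation: [-2.984, 0.981, 0.03]
contact_force: [-1.1, 0.0, -0.3]
grip_width: 0.0199
```

Run:
```python
from h import *
st();f=grab('wrist'); save(f,'w24');np.savez('f_w24',**f)
```

```text
t 21.3 tcp [ 0.5882 -0.1235  0.2138] xax [ 0.805 -0.593 -0.018] yax [-0.593 -0.805  0.006] z [-0.018  0.006 -1.   ] F [-1.1  0.  -0.3] w 0.0199 q [-0.34  0.69  0.62  1.9  -0.57  0.76 -0.03]
```

View pics/w24.png

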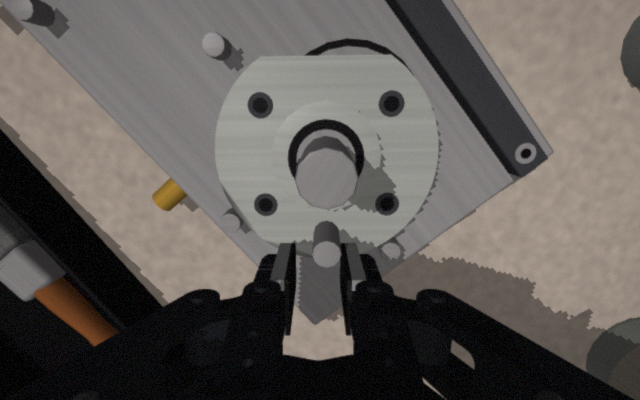

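Run:
```python
from h import *
f=dict(np.load('f_w24.npz')); pinaz(f,(327,184),(327,250));
```

```text
shaft [ 0.6146 -0.0871] pin [ 0.5957 -0.1136] az -125.6 R 0.0326
```

Call:
apply_moves:
  dp:
    - [0,-0.05,-0.01]
    - [0,-0.04,-0.01]
    - [0,0,0]
  twist:
    - [0.003,0.007,0]
    - [0,0,0]
    - [0,0,0]
  jaw: [195,195,195]

```text
clock: 21.65
tcp_pos: [0.5945, -0.1149, 0.2159]
orientation: [-2.988, 0.965, 0.006]
contact_force: [-0.9, -0.6, -0.2]
grip_width: 0.02
```

Run:
```python
from h import *
st();f=grab('wrist'); save(f,'w25');np.savez('f_w25',**f)
```

```text
t 21.65 tcp [ 0.5945 -0.1149  0.2159] xax [ 0.811 -0.585 -0.004] yax [-0.585 -0.811 -0.001] z [-0.003  0.003 -1.   ] F [-0.9 -0.6 -0.2] w 0.02 q [-0.36  0.69  0.62  1.89 -0.57  0.75 -0.04]
```

View pics/w25.png

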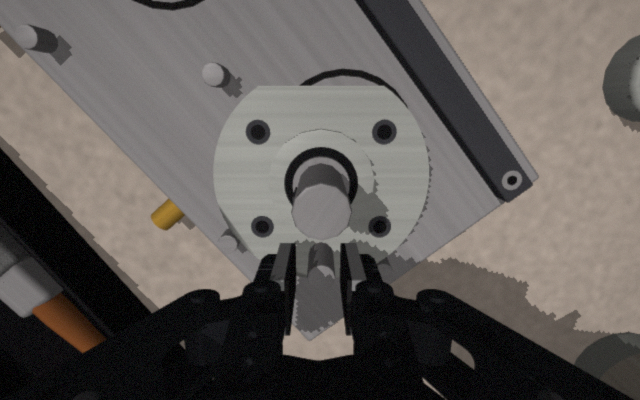

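Call:
apply_moves:
  dp:
    - [-0.036,-0.003,0.01]
    - [-0.036,-0.003,0.01]
    - [-0.036,-0.003,0]
    - [-0.036,-0.003,0]
    - [-0.036,-0.003,0]
    - [-0.036,-0.003,0]
    - [0,0,0]
  twist:
    - [0,0,0.05]
    - [0,0,0.05]
    - [0,0,0.05]
    - [0,0,0.05]
    - [0,0,0.05]
    - [0,0,0.05]
    - [0,0,0]
  jaw: [195,195,195,195,195,195,195]

```text
clock: 22.4
tcp_pos: [0.5809, -0.0956, 0.2147]
orientation: [-2.525, 1.868, -0.002]
contact_force: [-1.0, -0.1, -0.7]
grip_width: 0.0202
```

Run:
```python
from h import *
st();f=grab('wrist'); save(f,'w26');np.savez('f_w26',**f)
```

```text
t 22.4 tcp [ 0.5809 -0.0956  0.2147] xax [ 0.293 -0.956  0.   ] yax [-0.956 -0.293 -0.002] z [ 0.002  0.    -1.   ] F [-1.  -0.1 -0.7] w 0.0202 q [-0.5   0.73  0.78  1.94 -0.74  0.78 -0.57]
```

View pics/w26.png

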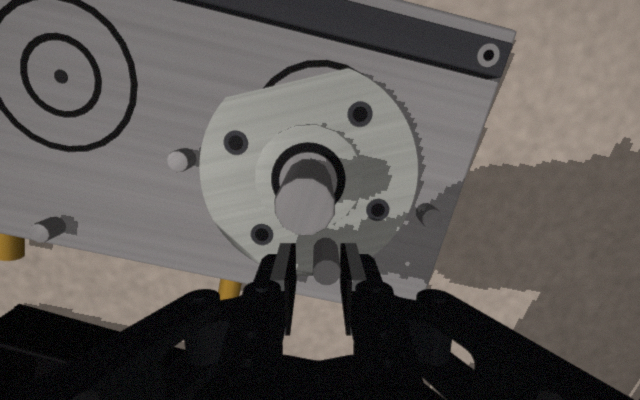

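Run:
```python
from h import *
f=dict(np.load('f_w26.npz')); pinaz(f,(305,207),(327,272))
```

```text
shaft [ 0.6154 -0.0798] pin [ 0.5843 -0.0976] az -150.2 R 0.0358
```

Call:
apply_moves:
  dp:
    - [-0.034,0.004,0]
    - [-0.034,0.004,0]
    - [-0.034,0.003,0]
    - [-0.034,0,0]
    - [0,0,0]
  twist:
    - [0,0,0.027]
    - [0,0,0.027]
    - [0,0,0.027]
    - [0,0,0.027]
    - [0,0,0]
  jaw: [195,195,195,195,195]

```text
clock: 22.95
tcp_pos: [0.5763, -0.0826, 0.2153]
orientation: [-2.308, 2.131, -0.005]
contact_force: [0.7, 0.9, 0.5]
grip_width: 0.0202
```

Run:
```python
from h import *
st();f=grab('wrist'); save(f,'w27');np.savez('f_w27',**f)
```

```text
t 22.95 tcp [ 0.5763 -0.0826  0.2153] xax [ 0.08  -0.997  0.002] yax [-0.997 -0.08  -0.003] z [ 0.003 -0.002 -1.   ] F [0.7 0.9 0.5] w 0.0202 q [-0.56  0.75  0.84  1.96 -0.79  0.79 -0.76]
```

View pics/w27.png

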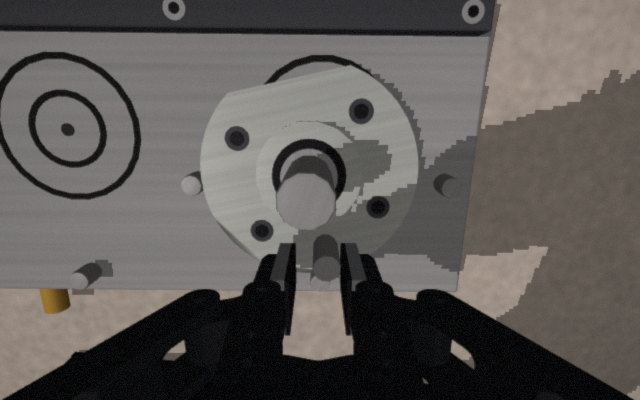

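Run:
```python
from h import *
f=dict(np.load('f_w27.npz')); pinaz(f,(306,204),(327,267)); print('st2',ray(f,68,129,.02))
c=np.array([.6154,-.08]);
```

```text
shaft [ 0.6141 -0.0751] pin [ 0.581  -0.0854] az -162.7 R 0.0346
st2 [0.62502482 0.04067933 0.02      ]
```

Call:
apply_moves:
  dp:
    - [-0.03,0,0.01]
    - [-0.03,0,0.01]
    - [-0.03,0,0]
    - [0,0,0]
  twist:
    - [0,0,0]
    - [0,0,0]
    - [0,0,0]
    - [0,0,0]
  jaw: [195,195,195,195]

```text
clock: 23.4
tcp_pos: [0.575, -0.0739, 0.2132]
orientation: [2.312, -2.126, 0.009]
contact_force: [-0.5, -0.3, 0.7]
grip_width: 0.02
```

Run:
```python
from h import *
st();f=grab('wrist'); save(f,'w28');np.savez('f_w28',**f)
```

```text
t 23.4 tcp [ 0.575  -0.0739  0.2132] xax [ 0.084 -0.996  0.004] yax [-0.996 -0.084 -0.003] z [ 0.004 -0.004 -1.   ] F [-0.5 -0.3  0.7] w 0.02 q [-0.58  0.75  0.84  1.97 -0.79  0.78 -0.76]
```

View pics/w28.png

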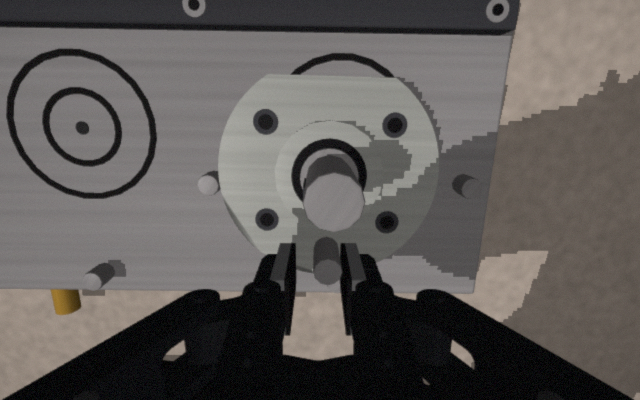

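Call:
apply_moves:
  dp:
    - [0,0,0.02]
    - [0,0,0]
    - [0,0,0]
    - [0,0,0]
  twist:
    - [0,0,0]
    - [0,0,0]
    - [0,0,0]
    - [0,0,0]
  jaw: [255,255,255,255]
  grip_force: 25

```text
clock: 23.85
tcp_pos: [0.5754, -0.0743, 0.2113]
orientation: [-2.313, 2.125, -0.01]
contact_force: [-0.5, -1.0, 1.5]
grip_width: 0.0107
```

Run:
```python
from h import *
st();f=grab('wrist'); save(f,'w29');np.savez('f_w29',**f)
```

```text
t 23.85 tcp [ 0.5754 -0.0743  0.2113] xax [ 0.084 -0.996  0.005] yax [-0.996 -0.084 -0.005] z [ 0.005 -0.004 -1.   ] F [-0.5 -1.   1.5] w 0.0107 q [-0.57  0.75  0.83  1.97 -0.8   0.78 -0.76]
```

View pics/w29.png

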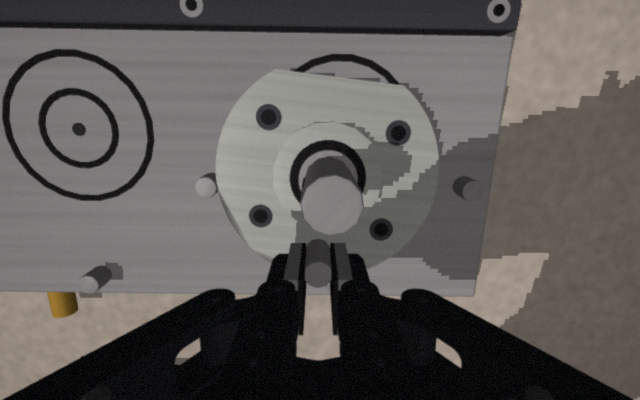

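Call:
apply_moves:
  dp:
    - [0.015,-0.03,0]
    - [0.015,-0.03,0]
    - [0.015,-0.03,0]
    - [0.015,-0.03,0]
    - [0.015,-0.03,0]
    - [0,0,0]
  twist:
    - [0,0,0]
    - [0,0,0]
    - [0,0,0]
    - [0,0,0]
    - [0,0,0]
    - [0,0,0]
  jaw: [255,255,255,255,255,255]

```text
clock: 24.5
tcp_pos: [0.5938, -0.0817, 0.2111]
orientation: [2.313, -2.124, -0.001]
contact_force: [0.1, -0.2, 2.9]
grip_width: 0.0108
```

Run:
```python
from h import *
st();f=grab('wrist'); save(f,'w30');np.savez('f_w30',**f)
```

```text
t 24.5 tcp [ 0.5938 -0.0817  0.2111] xax [ 0.085 -0.996  0.   ] yax [-0.996 -0.085  0.001] z [-0.001 -0.    -1.   ] F [ 0.1 -0.2  2.9] w 0.0108 q [-0.55  0.78  0.83  1.92 -0.79  0.81 -0.76]
```

View pics/w30.png

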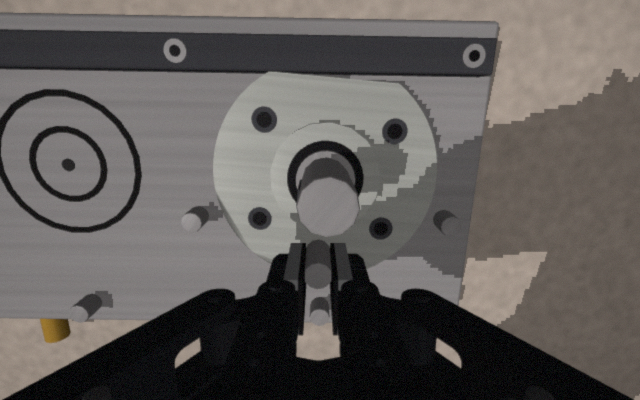

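Call:
apply_moves:
  dp:
    - [0,-0.03,0]
    - [0,-0.03,0]
    - [0,-0.03,0]
    - [0,0,0]
  twist:
    - [0,0,0]
    - [0,0,0]
    - [0,0,0]
    - [0,0,0]
  jaw: [255,255,255,255]

```text
clock: 24.95
tcp_pos: [0.6003, -0.083, 0.2098]
orientation: [2.304, -2.122, -0.016]
contact_force: [0.8, 0.2, 2.9]
grip_width: 0.0106
```

Run:
```python
from h import *
st();f=grab('wrist'); save(f,'w31');np.savez('f_w31',**f)
```

```text
t 24.95 tcp [ 0.6003 -0.083   0.2098] xax [ 0.082 -0.997 -0.001] yax [-0.997 -0.082  0.014] z [-0.014  0.    -1.   ] F [0.8 0.2 2.9] w 0.0106 q [-0.54  0.79  0.83  1.9  -0.79  0.83 -0.78]
```

View pics/w31.png

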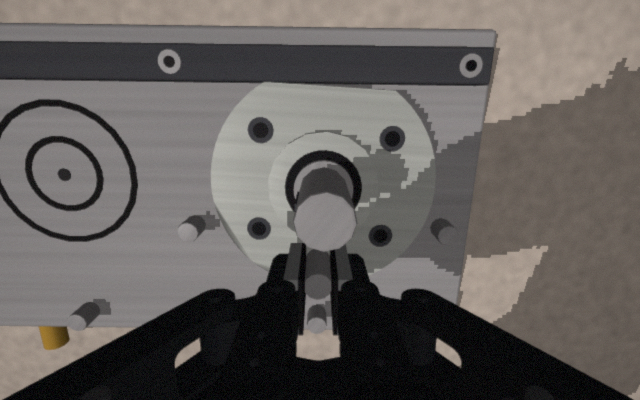

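Call:
apply_moves:
  dp:
    - [0.025,-0.015,0]
    - [0.015,-0.02,0]
    - [0,-0.015,0]
    - [0,0,0]
  twist:
    - [0,0,0]
    - [0,0,0]
    - [0,0,0]
    - [0,0,0]
  jaw: [255,255,255,255]

```text
clock: 25.4
tcp_pos: [0.6044, -0.0872, 0.2092]
orientation: [2.302, -2.12, -0.028]
contact_force: [-2.0, 0.8, 2.6]
grip_width: 0.0104
```

Run:
```python
from h import *
st();f=grab('wrist'); save(f,'w32');np.savez('f_w32',**f)
```

```text
t 25.4 tcp [ 0.6044 -0.0872  0.2092] xax [ 0.082 -0.997 -0.005] yax [-0.996 -0.082  0.021] z [-0.021  0.003 -1.   ] F [-2.   0.8  2.6] w 0.0104 q [-0.53  0.8   0.83  1.88 -0.78  0.85 -0.77]
```

View pics/w32.png

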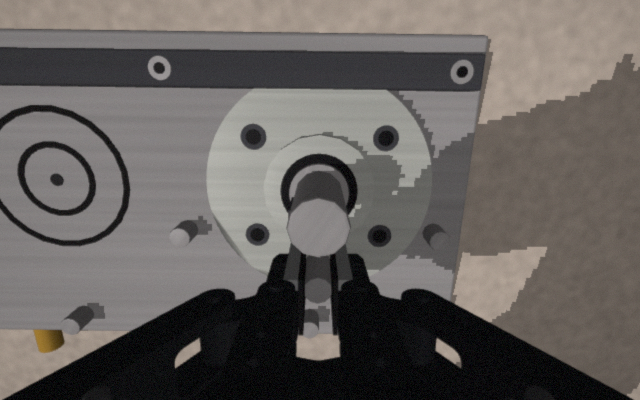

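Call:
apply_moves:
  dp:
    - [0,0,0]
    - [0,0,0]
    - [0,0,0]
    - [0,0,-0.1]
    - [0,0,-0.15]
    - [0,0,-0.2]
    - [0,0,-0.2]
    - [0,0,0]
    - [0,0,0]
  twist:
    - [0,0,0]
    - [0,0,0]
    - [0,0,0]
    - [0,0,0]
    - [0,0,0]
    - [0,0,0]
    - [0,0,0]
    - [0,0,0]
    - [0,0,0]
  jaw: [190,190,190,190,190,190,190,190,190]

```text
clock: 26.35
tcp_pos: [0.6078, -0.0872, 0.2956]
orientation: [2.306, -2.122, -0.019]
contact_force: [-0.5, -0.2, -0.4]
grip_width: 0.0216
```

Run:
```python
from h import *
st();f=grab('wrist'); save(f,'w33');np.savez('f_w33',**f);st()
```

```text
t 26.35 tcp [ 0.6078 -0.0872  0.2956] xax [ 0.083 -0.997 -0.004] yax [-0.996 -0.083  0.014] z [-0.014  0.002 -1.   ] F [-0.5 -0.2 -0.4] w 0.0216 q [-0.6   0.7   0.94  1.84 -0.68  0.98 -0.85]
t 26.4 tcp [ 0.608  -0.0874  0.2957] xax [ 0.083 -0.997 -0.003] yax [-0.996 -0.083  0.013] z [-0.014  0.002 -1.   ] F [ 0.7  0.4 -0.6] w 0.0221 q [-0.6   0.7   0.94  1.84 -0.68  0.98 -0.85]
```

View pics/w33.png

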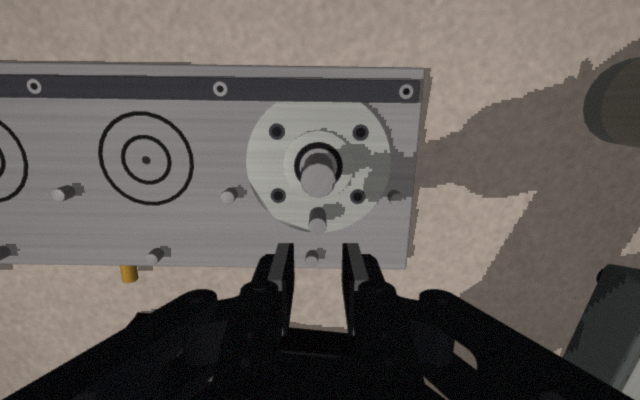

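Run:
```python
from h import *
f=dict(np.load('f_w33.npz')); save(f,'w33z',4,(230,70,430,240))
pinaz(f,(317,181),(317,227)); s2=ray(f,146,160,.02); s3=ray(f,-20,160,.02)
d=ray(f,318,160,.03);print(d,s2, (d-s2)[:2])
e=np.array([-.0713,.9975]);x=np.array([.9975,.0713]);q=(d-s2)[:2];print('x',q@x,'y',q@e)
```

```text
shaft [ 0.6332 -0.0828] pin [ 0.5973 -0.0856] az -175.5 R 0.036
[ 0.63677848 -0.08286738  0.03      ] [0.62469261 0.04078264 0.02      ] [ 0.01208587 -0.12365002]
x 0.0032394071785503816 y -0.12420261957350827
```

View pics/w33z.png

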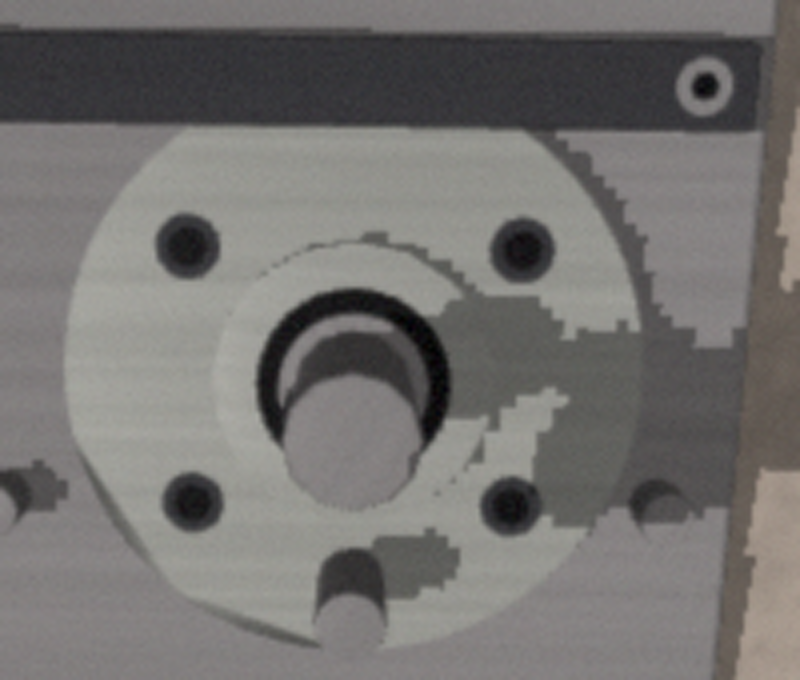

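Call:
apply_moves:
  dp:
    - [0,0,0]
    - [0,0,0]
    - [0,0,0]
    - [0,0,0]
    - [0,0,0]
    - [0,0,0]
    - [0,0,0]
    - [0,0,0]
    - [0,0,0]
    - [0,0,0]
    - [-0.17,-0.31,0]
    - [-0.17,-0.31,0]
    - [-0.17,-0.31,0]
    - [-0.17,-0.31,0]
    - [-0.17,-0.31,0]
    - [-0.17,-0.31,0]
    - [-0.17,-0.31,0]
    - [-0.17,-0.31,0]
    - [-0.17,-0.31,0]
    - [0,0,0]
  twist:
    - [-0.007,0,-0.07]
    - [0,0,-0.07]
    - [0,0,-0.07]
    - [0,0,-0.07]
    - [0,0,-0.07]
    - [0,0,-0.07]
    - [0,0,-0.07]
    - [0,0,-0.07]
    - [0,0,-0.07]
    - [0,0,-0.07]
    - [0,0,0]
    - [0,0,0]
    - [0,0,0]
    - [0,0,0]
    - [0,0,0]
    - [0,0,0]
    - [0,0,0]
    - [0,0,0]
    - [0,0,0]
    - [0,0,0]
  jaw: [130,130,130,130,130,130,130,130,130,130,130,130,130,130,130,130,130,130,130,130]

```text
clock: 28.4
tcp_pos: [0.4072, 0.2543, 0.2912]
orientation: [3.134, 0.018, -0.075]
contact_force: [0.2, -1.1, 0.5]
grip_width: 0.0415
```

Run:
```python
from h import *
st()
```

```text
t 28.4 tcp [0.4072 0.2543 0.2912] xax [ 0.999  0.011 -0.048] yax [ 0.012 -1.     0.007] z [-0.048 -0.007 -0.999] F [ 0.2 -1.1  0.5] w 0.0415 q [-1.12  0.36  0.54  2.13 -0.29  0.77 -0.38]
```

Level the tool (tilt −0.048 about y) and look.

Call:
apply_moves:
  dp:
    - [0.07,0,0]
    - [0,0,0]
    - [0,0,0]
  twist:
    - [0.003,0.023,0]
    - [0,0,0]
    - [0,0,0]
  jaw: [130,130,130]

```text
clock: 28.7
tcp_pos: [0.4143, 0.2547, 0.2896]
orientation: [3.139, 0.023, -0.003]
contact_force: [-0.3, -1.0, 0.5]
grip_width: 0.0418
```

Run:
```python
from h import *
st();f=grab('wrist'); save(f,'w34');np.savez('f_w34',**f);st()
```

```text
t 28.7 tcp [0.4143 0.2547 0.2896] xax [ 1.     0.015 -0.002] yax [ 0.015 -1.     0.003] z [-0.002 -0.003 -1.   ] F [-0.3 -1.   0.5] w 0.0418 q [-1.13  0.36  0.55  2.13 -0.28  0.72 -0.38]
t 28.75 tcp [0.4144 0.2545 0.2896] xax [ 1.     0.014 -0.002] yax [ 0.014 -1.     0.003] z [-0.002 -0.003 -1.   ] F [ 0.7  0.8 -0.6] w 0.0416 q [-1.13  0.36  0.55  2.13 -0.28  0.72 -0.38]
```

View pics/w34.png

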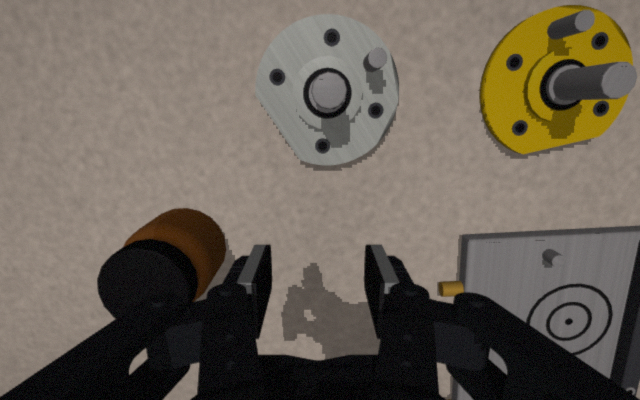

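Run:
```python
from h import *
f=dict(np.load('f_w34.npz')); pinaz(f,(328,89),(378,58),0); print(ray(f,568,321,.02), ray(f,148,283,.075))
```

```text
shaft [0.4182 0.3331] pin [0.4488 0.3526] az 32.6 R 0.0363
[0.61691816 0.16044767 0.02      ] [0.31233955 0.21994243 0.075     ]
```

Call:
apply_moves:
  dp:
    - [0.03,-0.33,0]
    - [0,-0.33,0]
    - [0,0,0.2]
    - [0,0,0.2]
    - [0,0,0.1]
    - [0,0,0]
    - [0,0,0]
  twist:
    - [0.002,0.001,0]
    - [0,0,0]
    - [0,0,0]
    - [0,0,0]
    - [0,0,0]
    - [0,0,0]
    - [0,0,0]
  jaw: [130,130,130,130,130,130,130]

```text
clock: 29.45
tcp_pos: [0.4197, 0.3318, 0.228]
orientation: [-3.141, -0.005, 0.006]
contact_force: [-0.2, -0.0, 0.1]
grip_width: 0.0416
```

Run:
```python
from h import *
st()
```

```text
t 29.45 tcp [0.4197 0.3318 0.228 ] xax [ 1.     0.003 -0.004] yax [ 0.003 -1.    -0.   ] z [-0.004  0.    -1.   ] F [-0.2 -0.   0.1] w 0.0416 q [-1.14  0.53  0.46  2.05 -0.39  0.64 -0.42]
```

Call:
apply_moves:
  dp:
    - [-0.01,-0.012,0.05]
    - [0,0,0.05]
    - [0,0,0.04]
    - [0,0,0]
    - [0,0,0]
  twist:
    - [0,0.002,0]
    - [0,0,0]
    - [0,0,0]
    - [0,0,0]
    - [0,0,0]
  jaw: [130,130,130,130,130]

```text
clock: 29.95
tcp_pos: [0.4194, 0.3328, 0.2123]
orientation: [-3.139, -0.002, -0.004]
contact_force: [1.0, -0.1, 0.7]
grip_width: 0.0419
```

Run:
```python
from h import *
st();f=grab('wrist'); save(f,'w35')
```

```text
t 29.95 tcp [0.4194 0.3328 0.2123] xax [1.    0.001 0.003] yax [ 0.001 -1.    -0.003] z [ 0.003  0.003 -1.   ] F [ 1.  -0.1  0.7] w 0.0419 q [-1.13  0.56  0.44  2.06 -0.41  0.61 -0.41]
```

View pics/w35.png

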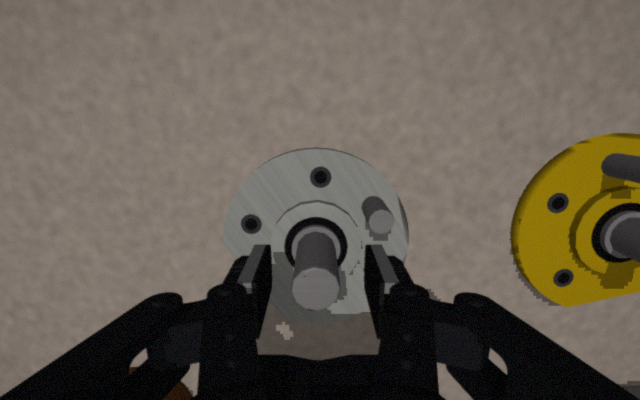

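Call:
apply_moves:
  dp:
    - [0,0,0]
    - [0,0,0]
    - [0,0,0]
    - [0,0,0]
    - [0,0,0]
    - [0,0,-0.1]
    - [0,0,-0.15]
    - [0,0,-0.2]
    - [0,0,-0.2]
    - [0,0,0]
    - [0,0,0]
  twist:
    - [0,0,0]
    - [0,0,0]
    - [0,0,0]
    - [0,0,0]
    - [0,0,0]
    - [0,0,0]
    - [0,0,0]
    - [0,0,0]
    - [0,0,0]
    - [0,0,0]
    - [0,0,0]
  jaw: [255,255,255,255,255,255,255,255,255,255,255]
  grip_force: 80

```text
clock: 31.1
tcp_pos: [0.4176, 0.3313, 0.2935]
orientation: [3.141, 0.002, -0.003]
contact_force: [-0.0, -0.1, -5.7]
grip_width: 0.017
```

Run:
```python
from h import *
st();f=grab('wrist'); save(f,'w36')
```

```text
t 31.1 tcp [0.4176 0.3313 0.2935] xax [ 1.     0.001 -0.002] yax [ 0.001 -1.     0.001] z [-0.002 -0.001 -1.   ] F [-0.  -0.1 -5.7] w 0.017 q [-1.21  0.43  0.53  2.02 -0.31  0.77 -0.49]
```

View pics/w36.png

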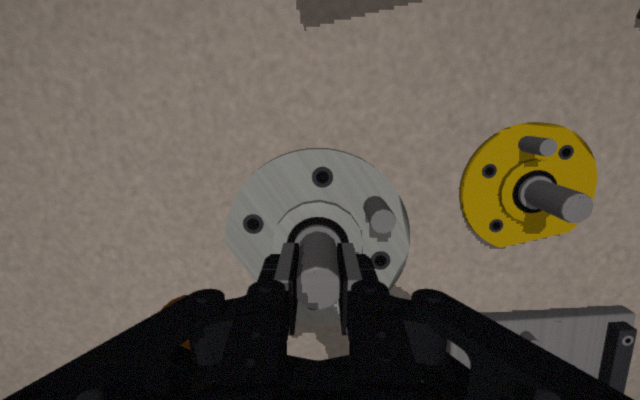

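Call:
apply_moves:
  dp:
    - [0.21,0.2,0]
    - [0.21,0.2,0]
    - [0.21,0.2,0]
    - [0.21,0.2,0]
    - [0.21,0.2,0]
    - [0.21,0.2,0]
    - [0.21,0.2,0]
    - [0,0,0]
    - [0,0,0]
    - [0,0,0]
  twist:
    - [0.001,0.001,0]
    - [0,0,0]
    - [0,0,0]
    - [0,0,0]
    - [0,0,0]
    - [0,0,0]
    - [0,0,0]
    - [0,0,0]
    - [0,0,0]
    - [0,0,0]
  jaw: [255,255,255,255,255,255,255,255,255,255]

```text
clock: 32.15
tcp_pos: [0.596, 0.1579, 0.2782]
orientation: [3.132, 0.01, -0.029]
contact_force: [-0.8, 0.2, -4.5]
grip_width: 0.017
```

Run:
```python
from h import *
st();f=grab('wrist'); save(f,'w37');np.savez('f_w37',**f)
```

```text
t 32.15 tcp [0.596  0.1579 0.2782] xax [ 1.     0.006 -0.019] yax [ 0.007 -1.     0.01 ] z [-0.019 -0.01  -1.   ] F [-0.8  0.2 -4.5] w 0.017 q [-0.74  0.58  0.52  1.83 -0.36  0.85 -0.04]
```

View pics/w37.png

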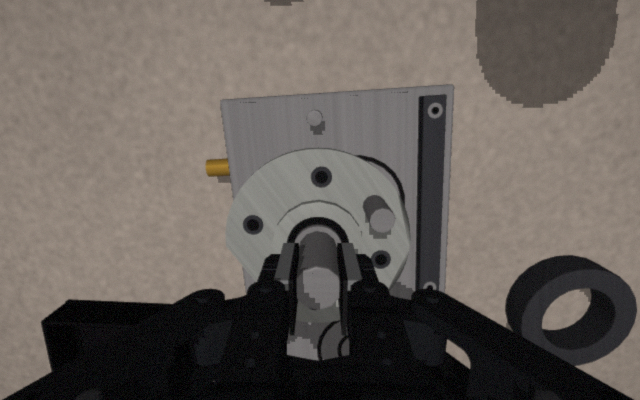

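Call:
apply_moves:
  dp:
    - [0.06,0,0]
    - [0,0,0.1]
    - [0,0,0.1]
    - [0,0,0.06]
    - [0,0,0]
    - [0,0,0]
  twist:
    - [0.005,0.009,0]
    - [0,0,0]
    - [0,0,0]
    - [0,0,0]
    - [0,0,0]
    - [0,0,0]
  jaw: [255,255,255,255,255,255]

```text
clock: 32.8
tcp_pos: [0.601, 0.1625, 0.2422]
orientation: [-3.139, -0.021, 0.004]
contact_force: [-0.7, -0.3, -3.5]
grip_width: 0.0174
```

Run:
```python
from h import *
st()
```

```text
t 32.8 tcp [0.601  0.1625 0.2422] xax [ 1.     0.013 -0.003] yax [ 0.013 -1.    -0.003] z [-0.003  0.003 -1.   ] F [-0.7 -0.3 -3.5] w 0.0174 q [-0.71  0.63  0.48  1.83 -0.4   0.78 -0.  ]
```

Call:
apply_moves:
  dp:
    - [0.016,0.03,0]
    - [0,0,0.03]
    - [0,0,0.02]
    - [0,0,0.02]
    - [0,0,0]
  twist:
    - [-0.001,0.001,0]
    - [0,0,0]
    - [0,0,0]
    - [0,0,0]
    - [0,0,0]
  jaw: [255,255,255,255,255]

```text
clock: 33.3
tcp_pos: [0.6036, 0.1585, 0.234]
orientation: [-3.141, -0.02, -0.002]
contact_force: [0.6, 0.1, -5.1]
grip_width: 0.0168
```

Run:
```python
from h import *
st();f=grab('wrist'); save(f,'w38');np.savez('f_w38',**f);P=cloud(f)
for u,v in [(285,170),(330,180),(250,215),(402,215)]: print(u,v,np.round(P[v,u],4))
```

```text
t 33.3 tcp [0.6036 0.1585 0.234 ] xax [1.    0.013 0.001] yax [ 0.013 -1.    -0.001] z [ 0.001  0.001 -1.   ] F [ 0.6  0.1 -5.1] w 0.0168 q [-0.7   0.64  0.47  1.84 -0.41  0.76  0.01]
285 170 [0.5865 0.1967 0.0313]
330 180 [0.6097 0.1915 0.0301]
250 215 [0.5677 0.1723 0.0312]
402 215 [0.6483 0.1733 0.0312]
```

View pics/w38.png

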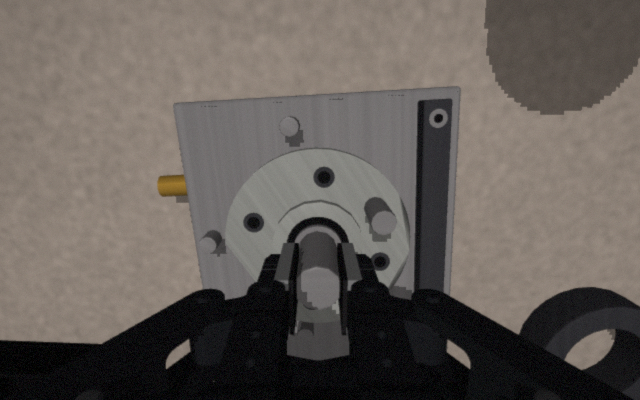

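Call:
apply_moves:
  dp:
    - [0,0,0.012]
    - [0,0,0]
    - [0,0,0]
    - [0,0,0]
    - [0,0,-0.1]
    - [0,0,-0.2]
    - [0,0,-0.2]
    - [0,0,0]
    - [0,0,0]
  twist:
    - [0,0,0]
    - [0,0,0]
    - [0,0,0]
    - [0,0,0]
    - [0,0,0]
    - [0,0,0]
    - [0,0,0]
    - [0,0,0]
    - [0,0,0]
  jaw: [255,150,150,150,150,150,150,150,150]

```text
clock: 34.25
tcp_pos: [0.6053, 0.1583, 0.3003]
orientation: [-3.138, -0.019, -0.013]
contact_force: [0.6, -0.3, -0.6]
grip_width: 0.035
```

Run:
```python
from h import *
st();f=grab('wrist'); save(f,'w39');np.savez('f_w39',**f); st();g=grab('top');save(g,'top39')
```

```text
t 34.25 tcp [0.6053 0.1583 0.3003] xax [1.    0.012 0.008] yax [ 0.012 -1.    -0.003] z [ 0.008  0.003 -1.   ] F [ 0.6 -0.3 -0.6] w 0.035 q [-0.74  0.56  0.53  1.8  -0.36  0.87 -0.03]
t 34.3 tcp [0.6056 0.1582 0.3004] xax [1.    0.012 0.009] yax [ 0.012 -1.    -0.003] z [ 0.009  0.004 -1.   ] F [ 0.  -0.   0.2] w 0.0351 q [-0.74  0.56  0.53  1.8  -0.36  0.87 -0.03]
```

View pics/w39.png

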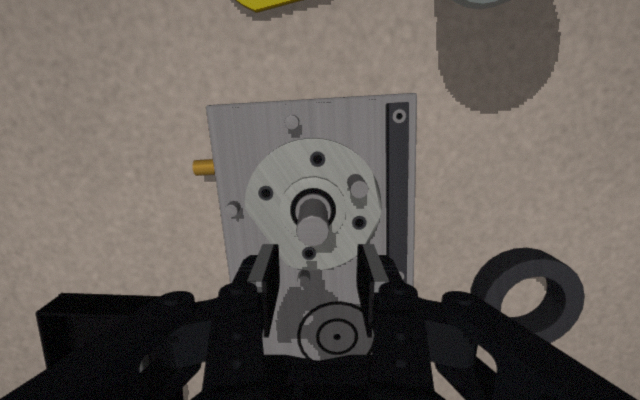

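View pics/top39.png

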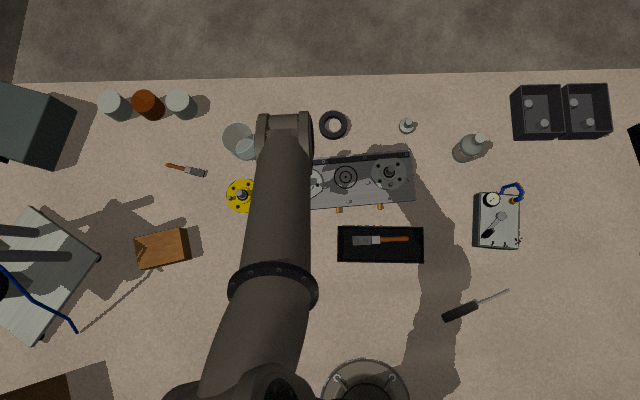

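Run:
```python
from h import *
f=dict(np.load('f_w39.npz')); pinaz(f,(312,229),(359,190))
g=grab('top');print(ray(g,240,133,.115),'beaker')
```

```text
shaft [0.6037 0.1589] pin [0.6337 0.1772] az 31.4 R 0.0352
[0.72824069 0.32431183 0.115     ] beaker
```

Call:
apply_moves:
  dp:
    - [0.24,-0.16,0]
    - [0,0,0]
    - [0,0,0]
    - [0,0,0]
    - [0,0,0]
    - [0,0,0]
    - [0,0,0]
    - [0,0,0]
    - [0,0,0]
    - [0,0,0]
    - [0,0,0]
    - [0,0,0]
    - [0,0,0]
    - [0,0,0]
    - [0,0,0]
    - [0,0,0]
    - [0,0,0]
  twist:
    - [-0.001,-0.004,-0.06]
    - [0,0,-0.071]
    - [0,0,-0.071]
    - [0,0,-0.071]
    - [0,0,-0.071]
    - [0,0,-0.071]
    - [0,0,-0.071]
    - [0,0,-0.071]
    - [0,0,-0.071]
    - [0,0,-0.071]
    - [0,0,-0.071]
    - [0,0,-0.071]
    - [0,0,-0.071]
    - [0,0,-0.071]
    - [0,0,-0.04]
    - [0,0,0]
    - [0,0,0]
  jaw: [195,195,195,195,195,195,195,195,195,195,195,195,195,195,195,195,195]
  grip_force: 20

```text
clock: 36.1
tcp_pos: [0.6285, 0.1764, 0.2794]
orientation: [-1.445, -2.761, 0.039]
contact_force: [0.3, 0.5, -0.9]
grip_width: 0.0203
```

Run:
```python
from h import *
st();f=grab('wrist'); save(f,'w40');np.savez('f_w40',**f); st()
```

```text
t 36.1 tcp [0.6285 0.1764 0.2794] xax [-0.57   0.822  0.01 ] yax [ 0.821  0.57  -0.034] z [-0.034 -0.011 -0.999] F [ 0.3  0.5 -0.9] w 0.0203 q [-0.35  0.58 -0.03  1.7   0.02  0.9   1.79]
t 36.15 tcp [0.6284 0.1764 0.2794] xax [-0.57   0.822  0.01 ] yax [ 0.821  0.57  -0.034] z [-0.034 -0.011 -0.999] F [-0.1  0.8  0.8] w 0.0205 q [-0.35  0.58 -0.03  1.7   0.02  0.9   1.79]
```

View pics/w40.png

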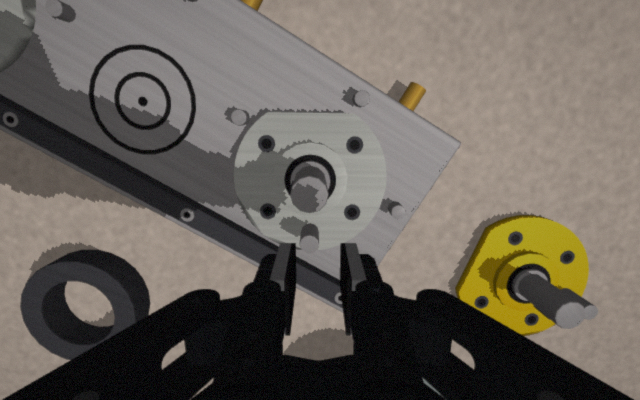

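Call:
apply_moves:
  dp:
    - [-0.015,0.04,0]
    - [0,0,0.15]
    - [0,0,0.15]
    - [0,0,0.05]
    - [0,0,0]
    - [0,0,0]
  twist:
    - [-0.015,-0.005,0]
    - [0,0,0]
    - [0,0,0]
    - [0,0,0]
    - [0,0,0]
    - [0,0,0]
  jaw: [195,195,195,195,195,195]

```text
clock: 36.75
tcp_pos: [0.6337, 0.1782, 0.236]
orientation: [1.468, 2.777, -0.003]
contact_force: [-0.1, 0.4, 0.2]
grip_width: 0.0202
```

Run:
```python
from h import *
st();f=grab('wrist'); save(f,'w41');np.savez('f_w41',**f); st()
```

```text
t 36.75 tcp [0.6337 0.1782 0.236 ] xax [-0.563  0.826 -0.001] yax [ 0.826  0.563 -0.002] z [-0.001 -0.002 -1.   ] F [-0.1  0.4  0.2] w 0.0202 q [-0.35  0.63 -0.03  1.72  0.02  0.79  1.78]
t 36.8 tcp [0.6337 0.1782 0.2361] xax [-0.564  0.826 -0.001] yax [ 0.826  0.564 -0.001] z [-0.    -0.002 -1.   ] F [ 0.6 -0.5  0.3] w 0.02 q [-0.35  0.63 -0.03  1.72  0.02  0.79  1.78]
```

View pics/w41.png

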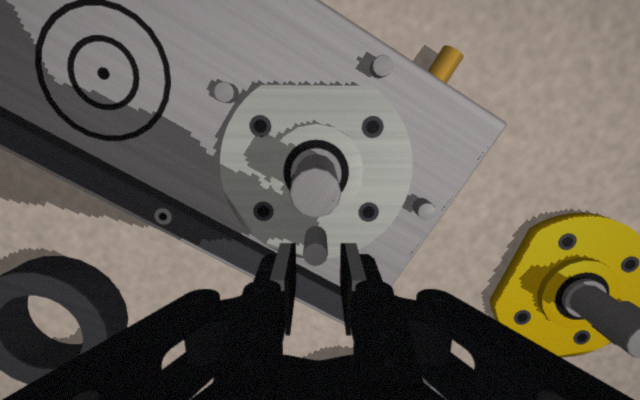

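Call:
apply_moves:
  dp:
    - [0,0,0.08]
    - [0,0,0.08]
    - [0,0,0.06]
    - [0,0,0]
    - [-0.035,0,0]
    - [-0.04,-0.003,0]
    - [-0.04,-0.003,0]
    - [-0.04,-0.003,0]
    - [-0.04,-0.003,0]
    - [-0.04,-0.003,0]
    - [0,0,0]
  twist:
    - [0,0,0]
    - [0,0,0]
    - [0,0,0]
    - [0,0,0]
    - [0,0,0]
    - [0,0,0.05]
    - [0,0,0.05]
    - [0,0,0.05]
    - [0,0,0.05]
    - [0,0,0.05]
    - [0,0,0]
  jaw: [195,195,195,195,195,195,195,195,195,195,195]

```text
clock: 37.9
tcp_pos: [0.6448, 0.1524, 0.2097]
orientation: [-2.159, -2.282, -0.005]
contact_force: [1.3, -0.2, 0.3]
grip_width: 0.0204
```

Run:
```python
from h import *
st();f=grab('wrist'); save(f,'w42');np.savez('f_w42',**f)
```

```text
t 37.9 tcp [0.6448 0.1524 0.2097] xax [-0.056  0.998  0.003] yax [0.998 0.056 0.002] z [ 0.002  0.003 -1.   ] F [ 1.3 -0.2  0.3] w 0.0204 q [-0.4   0.68  0.11  1.73 -0.11  0.74  1.39]
```

View pics/w42.png

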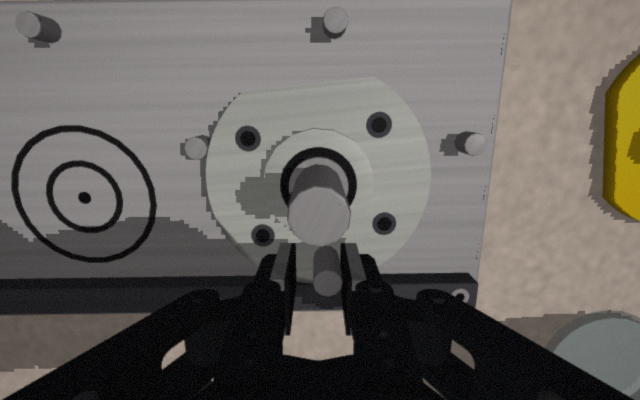

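Call:
apply_moves:
  dp:
    - [-0.04,-0.002,0]
    - [-0.042,-0.002,0]
    - [-0.042,-0.002,0]
    - [-0.042,-0.002,0]
    - [-0.042,-0.002,0]
    - [-0.042,-0.002,0]
    - [-0.042,-0.002,0]
    - [0,0,0]
  twist:
    - [0,0,0.05]
    - [0,0,0.05]
    - [0,0,0.05]
    - [0,0,0.05]
    - [0,0,0.05]
    - [0,0,0.05]
    - [0,0,0.05]
    - [0,0,0]
  jaw: [195,195,195,195,195,195,195,195]

```text
clock: 38.75
tcp_pos: [0.637, 0.1319, 0.2124]
orientation: [-2.815, -1.366, -0.031]
contact_force: [0.1, 0.2, -0.3]
grip_width: 0.0196
```

Run:
```python
from h import *
st();f=grab('wrist'); save(f,'w43');np.savez('f_w43',**f)
```

```text
t 38.75 tcp [0.637  0.1319 0.2124] xax [0.619 0.785 0.024] yax [ 0.786 -0.619 -0.002] z [ 0.013  0.02  -1.   ] F [ 0.1  0.2 -0.3] w 0.0196 q [-0.5   0.67  0.29  1.77 -0.29  0.72  0.85]
```

View pics/w43.png

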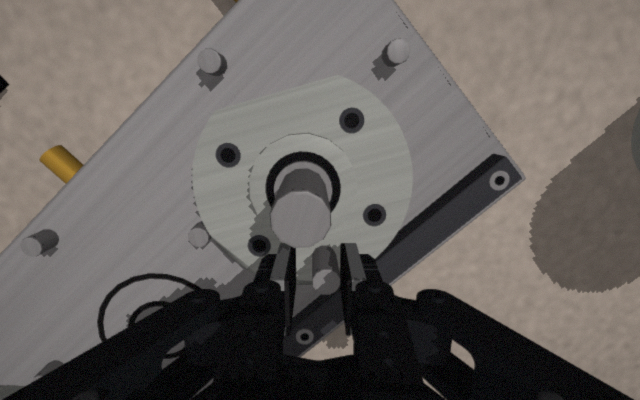

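Call:
apply_moves:
  dp:
    - [-0.04,0.008,0.01]
    - [-0.044,0.006,0.01]
    - [-0.044,0.002,0]
    - [-0.044,-0.002,0]
    - [-0.044,-0.004,0]
    - [-0.044,-0.004,0]
    - [-0.044,-0.004,0]
    - [0,0,0]
  twist:
    - [0,-0.009,0.02]
    - [0,-0.004,0.03]
    - [0,-0.003,0.04]
    - [0,-0.003,0.05]
    - [0,-0.003,0.05]
    - [0,-0.003,0.05]
    - [0,-0.003,0.05]
    - [0,0,0]
  jaw: [195,195,195,195,195,195,195,195]

```text
clock: 39.6
tcp_pos: [0.6137, 0.1119, 0.2125]
orientation: [3.093, 0.489, -0.038]
contact_force: [0.6, 0.2, -0.4]
grip_width: 0.0202
```

Run:
```python
from h import *
st();f=grab('wrist'); save(f,'w44');np.savez('f_w44',**f)
```

```text
t 39.6 tcp [0.6137 0.1119 0.2125] xax [ 0.951  0.309 -0.026] yax [ 0.309 -0.951  0.006] z [-0.023 -0.014 -1.   ] F [ 0.6  0.2 -0.4] w 0.0202 q [-0.61  0.68  0.46  1.83 -0.41  0.75  0.38]
```

View pics/w44.png

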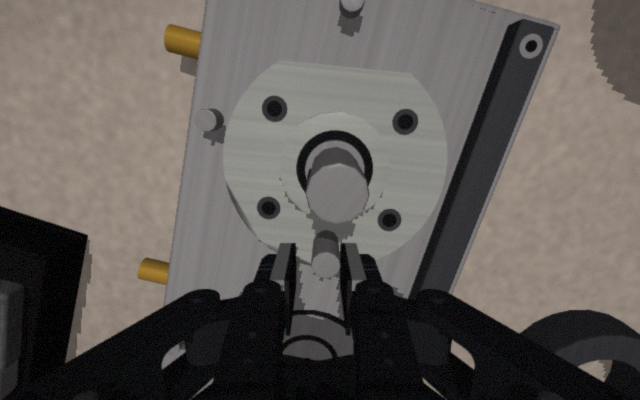

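Run:
```python
from h import *
f=dict(np.load('f_w44.npz')); pinaz(f,(336,194),(326,263))
```

```text
shaft [0.6029 0.1531] pin [0.611 0.119] az -76.7 R 0.0351
```

Call:
apply_moves:
  dp:
    - [-0.03,-0.03,0]
    - [-0.04,-0.03,0]
    - [-0.042,-0.006,0]
    - [-0.042,-0.004,0]
    - [-0.042,-0.004,0]
    - [-0.042,-0.004,0]
    - [-0.042,-0.004,0]
    - [0,0,0]
  twist:
    - [0.003,0.006,0.02]
    - [0,0.004,0.05]
    - [0,0,0.05]
    - [0,0,0.05]
    - [0,0,0.05]
    - [0,0,0.05]
    - [0,0,0.05]
    - [0,0,0]
  jaw: [195,195,195,195,195,195,195,195]

```text
clock: 40.45
tcp_pos: [0.5805, 0.12, 0.214]
orientation: [-3.085, 0.574, -0.014]
contact_force: [0.4, 1.5, 0.4]
grip_width: 0.0201
```

Run:
```python
from h import *
st();f=grab('wrist'); save(f,'w45');np.savez('f_w45',**f)
```

```text
t 40.45 tcp [0.5805 0.12   0.214 ] xax [ 0.933 -0.36   0.008] yax [-0.36  -0.933 -0.005] z [ 0.009  0.002 -1.   ] F [0.4 1.5 0.4] w 0.0201 q [-0.77  0.68  0.63  1.93 -0.59  0.72 -0.15]
```

View pics/w45.png

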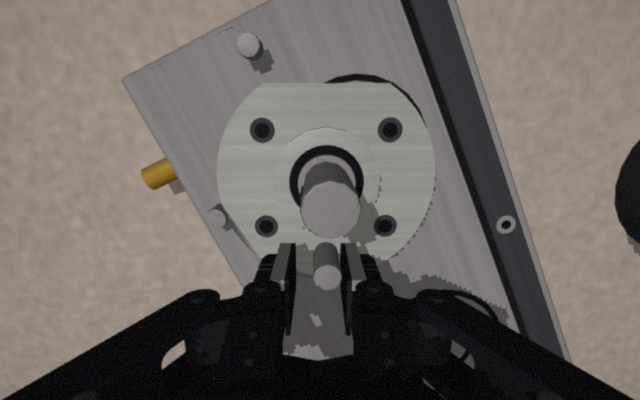

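Call:
apply_moves:
  dp:
    - [-0.038,-0.004,0]
    - [-0.04,-0.004,0]
    - [-0.04,-0.004,0]
    - [-0.04,-0.004,0]
    - [-0.04,-0.004,0]
    - [-0.04,-0.004,0]
    - [-0.04,-0.004,0]
    - [0,0,0]
  twist:
    - [0,0,0.05]
    - [0,0,0.052]
    - [0,0,0.052]
    - [0,0,0.052]
    - [0,0,0.052]
    - [0,0,0.052]
    - [0,0,0.052]
    - [0,0,0]
  jaw: [195,195,195,195,195,195,195,195]

```text
clock: 41.3
tcp_pos: [0.56, 0.1416, 0.2145]
orientation: [-2.647, 1.671, -0.018]
contact_force: [1.0, 0.2, 0.7]
grip_width: 0.0205
```

Run:
```python
from h import *
st();f=grab('wrist'); save(f,'w46');np.savez('f_w46',**f)
```

```text
t 41.3 tcp [0.56   0.1416 0.2145] xax [ 0.43  -0.903  0.004] yax [-0.902 -0.43  -0.015] z [ 0.016  0.003 -1.   ] F [1.  0.2 0.7] w 0.0205 q [-0.95  0.73  0.82  1.98 -0.79  0.76 -0.78]
```

View pics/w46.png

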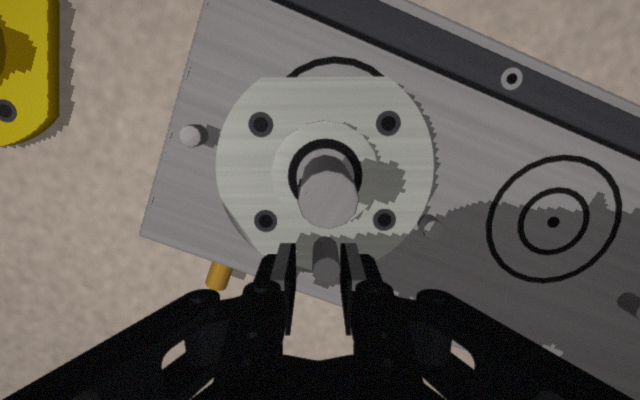

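Call:
apply_moves:
  dp:
    - [-0.04,-0.004,0]
    - [-0.04,-0.004,0]
    - [-0.036,-0.004,0]
    - [0,0,0]
  twist:
    - [0.003,0,0.058]
    - [0,0,0.058]
    - [0,0,0.058]
    - [0,0,0]
  jaw: [195,195,195,195]

```text
clock: 41.75
tcp_pos: [0.5573, 0.1529, 0.2146]
orientation: [-2.302, 2.11, -0.018]
contact_force: [0.2, 0.6, 0.2]
grip_width: 0.0202
```

Run:
```python
from h import *
st();f=grab('wrist'); save(f,'w47');np.savez('f_w47',**f)
```

```text
t 41.75 tcp [0.5573 0.1529 0.2146] xax [ 0.087 -0.996 -0.004] yax [-0.996 -0.087 -0.021] z [ 0.021  0.006 -1.   ] F [0.2 0.6 0.2] w 0.0202 q [-1.02  0.78  0.91  1.98 -0.87  0.8  -1.09]
```

View pics/w47.png

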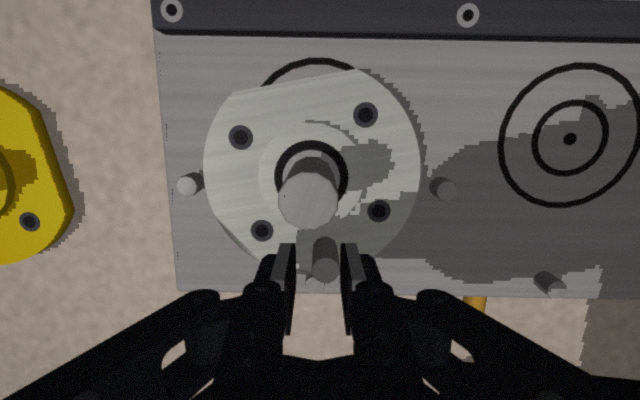

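Call:
apply_moves:
  dp:
    - [-0.03,0,0.01]
    - [-0.03,0,0.01]
    - [0,0,0]
  twist:
    - [-0.009,0,0]
    - [0,0,0]
    - [0,0,0]
  jaw: [195,195,195]

```text
clock: 42.1
tcp_pos: [0.5569, 0.1589, 0.2123]
orientation: [-2.325, 2.108, 0.004]
contact_force: [-0.4, -0.2, 0.3]
grip_width: 0.0203
```

Run:
```python
from h import *
st();f=grab('wrist'); save(f,'w48');np.savez('f_w48',**f)
```

```text
t 42.1 tcp [0.5569 0.1589 0.2123] xax [ 0.098 -0.995 -0.004] yax [-0.995 -0.098 -0.001] z [ 0.     0.004 -1.   ] F [-0.4 -0.2  0.3] w 0.0203 q [-1.02  0.79  0.9   1.97 -0.86  0.82 -1.09]
```

View pics/w48.png

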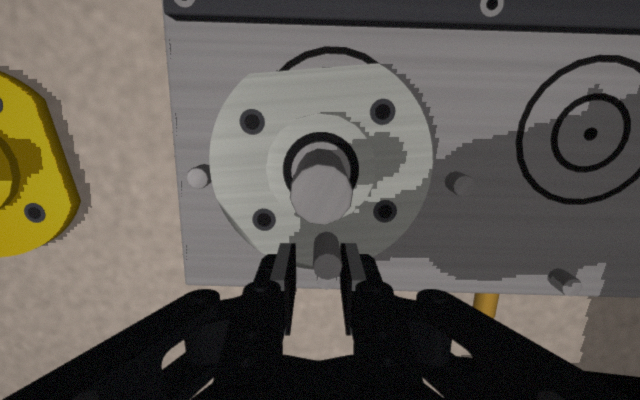

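Call:
apply_moves:
  dp:
    - [0,0,0.01]
    - [0,0,0]
    - [0,0,0]
    - [0,0,0]
  twist:
    - [0,0,0]
    - [0,0,0]
    - [0,0,0]
    - [0,0,0]
  jaw: [255,255,255,255]
  grip_force: 25

```text
clock: 42.55
tcp_pos: [0.557, 0.1581, 0.2117]
orientation: [-2.325, 2.106, 0.004]
contact_force: [1.4, 0.3, -0.3]
grip_width: 0.0106
```

Run:
```python
from h import *
st();f=grab('wrist'); save(f,'w49');np.savez('f_w49',**f)
```

```text
t 42.55 tcp [0.557  0.1581 0.2117] xax [ 0.099 -0.995 -0.005] yax [-0.995 -0.099 -0.001] z [ 0.001  0.005 -1.   ] F [ 1.4  0.3 -0.3] w 0.0106 q [-1.02  0.79  0.9   1.97 -0.87  0.82 -1.09]
```

View pics/w49.png

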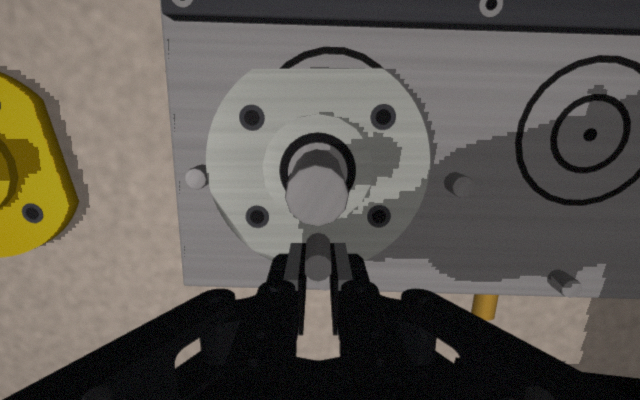

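Run:
```python
from h import *
f=dict(np.load('f_w49.npz')); pinaz(f,(316,198),(319,268)); print(ray(f,591,134,.02))
```

```text
shaft [0.5977 0.1644] pin [0.5626 0.16  ] az -172.8 R 0.0354
[0.62537853 0.03977345 0.02      ]
```

Call:
apply_moves:
  dp:
    - [0.008,-0.03,0]
    - [0.008,-0.03,0]
    - [0.008,-0.03,0]
    - [0.008,-0.03,0]
    - [0.008,-0.03,0]
    - [0,-0.015,0]
    - [0,0,0]
  twist:
    - [0,0,0]
    - [0,0,0]
    - [0,0,0]
    - [0,0,0]
    - [0,0,0]
    - [0,0,0]
    - [0,0,0]
  jaw: [255,255,255,255,255,255,255]

```text
clock: 43.3
tcp_pos: [0.5767, 0.1553, 0.2115]
orientation: [2.329, -2.107, -0.019]
contact_force: [-0.4, 0.5, 2.5]
grip_width: 0.0109
```

Run:
```python
from h import *
st();f=grab('wrist'); save(f,'w50');np.savez('f_w50',**f)
```

```text
t 43.3 tcp [0.5767 0.1553 0.2115] xax [ 0.1   -0.995 -0.009] yax [-0.995 -0.1    0.008] z [-0.009  0.008 -1.   ] F [-0.4  0.5  2.5] w 0.0109 q [-0.98  0.81  0.89  1.92 -0.86  0.86 -1.09]
```

View pics/w50.png

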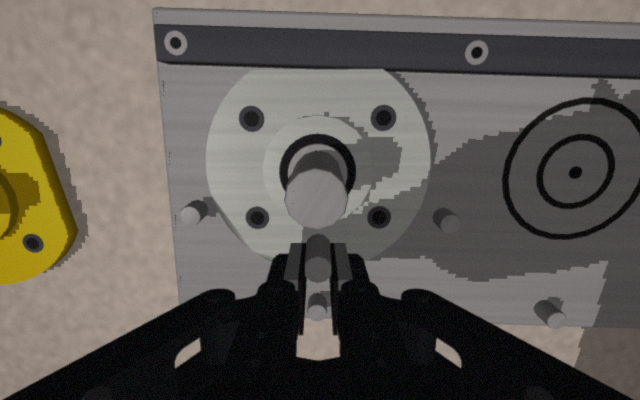

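Call:
apply_moves:
  dp:
    - [-0.005,-0.03,0]
    - [-0.005,-0.03,0]
    - [0,-0.02,0]
    - [0,0,0]
  twist:
    - [0,0,0]
    - [0,0,0]
    - [0,0,0]
    - [0,0,0]
  jaw: [255,255,255,255]

```text
clock: 43.75
tcp_pos: [0.5824, 0.1565, 0.2103]
orientation: [2.322, -2.102, -0.037]
contact_force: [-0.4, 0.9, 2.2]
grip_width: 0.0108
```

Run:
```python
from h import *
st();f=grab('wrist'); save(f,'w51');np.savez('f_w51',**f)
```

```text
t 43.75 tcp [0.5824 0.1565 0.2103] xax [ 0.099 -0.995 -0.011] yax [-0.995 -0.099  0.023] z [-0.024  0.009 -1.   ] F [-0.4  0.9  2.2] w 0.0108 q [-0.97  0.82  0.89  1.9  -0.85  0.88 -1.1 ]
```

View pics/w51.png

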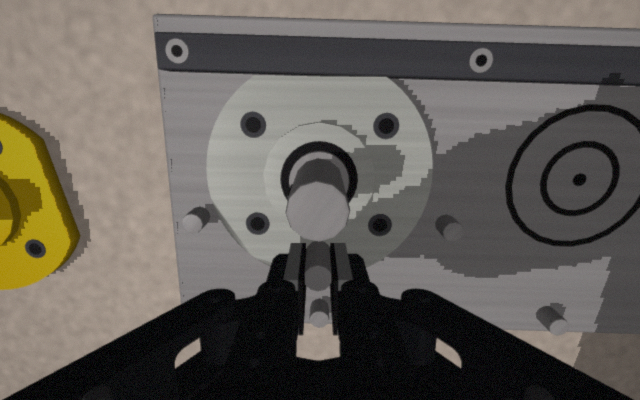

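Flush against the bar. Release and rise.

Call:
apply_moves:
  dp:
    - [0,-0.01,0]
    - [0,0,0]
    - [0,0,0]
    - [0,0,0]
    - [0,0,-0.1]
    - [0,0,-0.15]
    - [0,0,-0.2]
    - [0,0,-0.2]
    - [0,0,0]
    - [0,0,0]
  twist:
    - [0,0,0]
    - [0,0,0]
    - [0,0,0]
    - [0,0,0]
    - [0,0,0]
    - [0,0,0]
    - [0,0,0]
    - [0,0,0]
    - [0,0,0]
    - [0,0,0]
  jaw: [255,190,190,190,190,190,190,190,190,190]

```text
clock: 44.8
tcp_pos: [0.5872, 0.155, 0.2966]
orientation: [2.323, -2.105, -0.03]
contact_force: [-0.3, 0.2, -0.9]
grip_width: 0.0218
```

Run:
```python
from h import *
st();f=grab('wrist'); save(f,'w52');np.savez('f_w52',**f); st(); g=grab('top');save(g,'top52')
```

```text
t 44.8 tcp [0.5872 0.155  0.2966] xax [ 0.098 -0.995 -0.01 ] yax [-0.995 -0.098  0.018] z [-0.019  0.008 -1.   ] F [-0.3  0.2 -0.9] w 0.0218 q [-1.04  0.73  1.01  1.86 -0.74  1.01 -1.18]
t 44.85 tcp [0.5874 0.1548 0.2967] xax [ 0.098 -0.995 -0.01 ] yax [-0.995 -0.098  0.017] z [-0.018  0.008 -1.   ] F [ 0.3 -0.6  0.8] w 0.0218 q [-1.04  0.73  1.01  1.86 -0.74  1.01 -1.18]
```

View pics/w52.png

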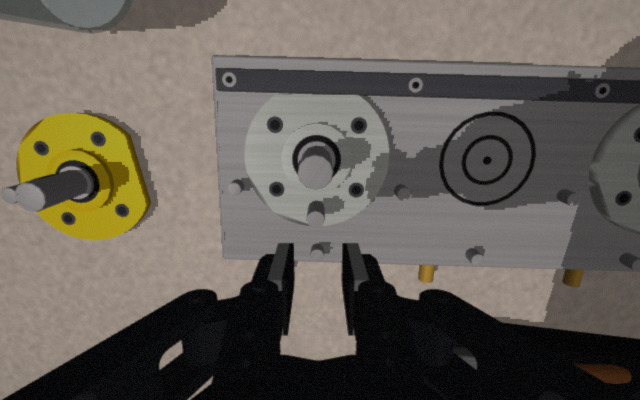

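View pics/top52.png

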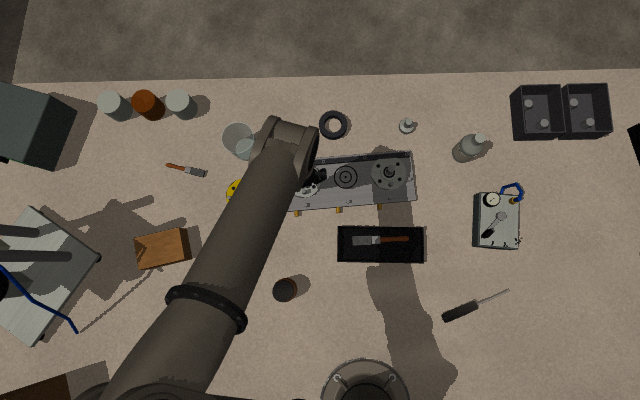

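Run:
```python
from h import *
f=dict(np.load('f_w52.npz')); save(f,'w52z',4,(215,60,415,240))
pinaz(f,(316,172),(316,219)); s2=ray(f,487,160,.02);d=ray(f,317,156,.03)
e=np.array([-.0713,.9975]);x=np.array([.9975,.0713]);q=(d-s2)[:2];print('x',q@x,'y',q@e)
```

```text
shaft [0.6163 0.1621] pin [0.5806 0.159 ] az -175.0 R 0.0358
x 0.0008772033092132337 y 0.12223288414394896
```

View pics/w52z.png

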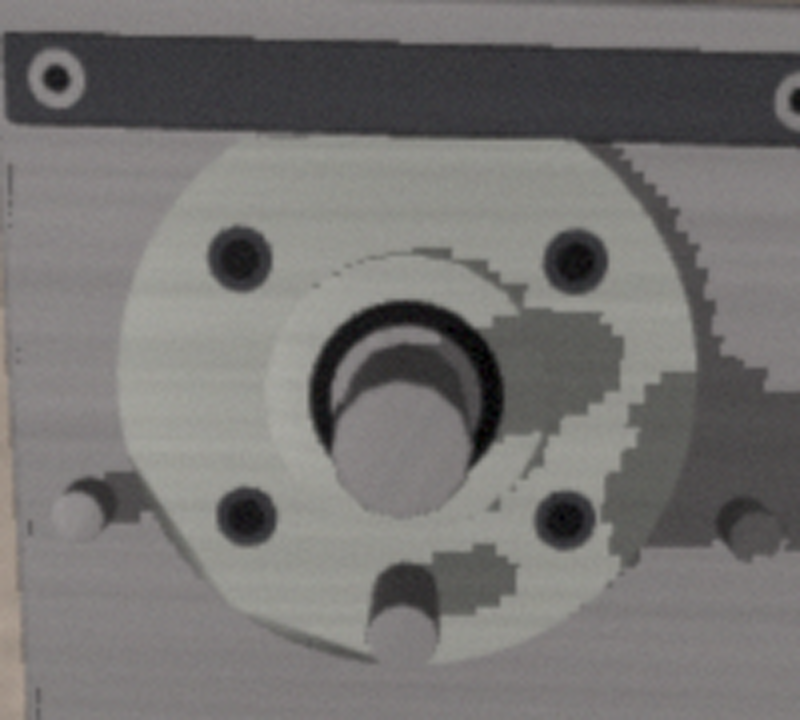

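Call:
apply_moves:
  dp:
    - [0.35,0.137,-0.02]
    - [0.35,0.137,-0.02]
    - [0.35,0.137,-0.02]
    - [0.35,0.137,-0.02]
    - [0.35,0.137,0]
    - [0.35,0.137,0]
    - [0.35,0.137,0]
    - [0.35,0.137,0]
    - [0.35,0.137,0]
    - [0.35,0.137,0]
    - [0.34,0.137,0]
    - [0,0,0]
    - [0,0,0]
    - [0,0,0]
    - [0,0,0]
    - [0,0,0]
    - [0,0,0]
    - [0,0,0]
    - [0,0,0]
  twist:
    - [-0.009,0.003,0]
    - [0,0,0]
    - [0,0,0]
    - [0,0,0]
    - [0,0,0]
    - [0,0,0]
    - [0,0,0]
    - [0,0,0]
    - [0,0,0]
    - [0,0,0]
    - [0,0,0]
    - [0,0,0.07]
    - [0,0,0.07]
    - [0,0,0.07]
    - [0,0,0.07]
    - [0,0,0.07]
    - [0,0,0.07]
    - [0,0,0]
    - [0,0,0]
  jaw: [190,190,190,190,190,190,190,190,190,190,190,190,190,190,190,190,190,190,190]

```text
clock: 46.8
tcp_pos: [0.4437, -0.338, 0.2995]
orientation: [1.184, -2.851, -0.037]
contact_force: [0.3, -0.6, 0.8]
grip_width: 0.0218
```

Run:
```python
from h import *
st();f=grab('wrist'); save(f,'w53');np.savez('f_w53',**f); st(); g=grab('top');save(g,'top53'); np.savez('f_top53',**g);save(g,'top53z',4,(265,135,430,225)); g=grab('side');save(g,'side53')
```

```text
t 46.8 tcp [ 0.4437 -0.338   0.2995] xax [-0.705 -0.708  0.041] yax [-0.707  0.706  0.042] z [-0.059  0.001 -0.998] F [ 0.3 -0.6  0.8] w 0.0218 q [-0.28  0.78  1.2   1.97 -0.8   1.05 -1.05]
t 46.85 tcp [ 0.4437 -0.3379  0.2995] xax [-0.705 -0.708  0.04 ] yax [-0.707  0.706  0.043] z [-0.059  0.002 -0.998] F [-0.5  0.8 -0.1] w 0.0222 q [-0.28  0.78  1.2   1.97 -0.8   1.05 -1.05]
```

View pics/w53.png

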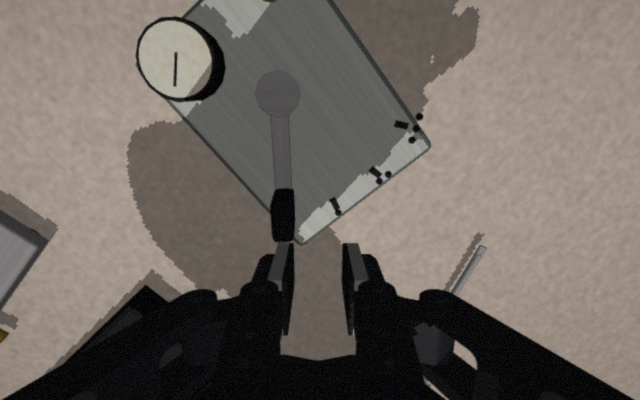

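View pics/top53.png

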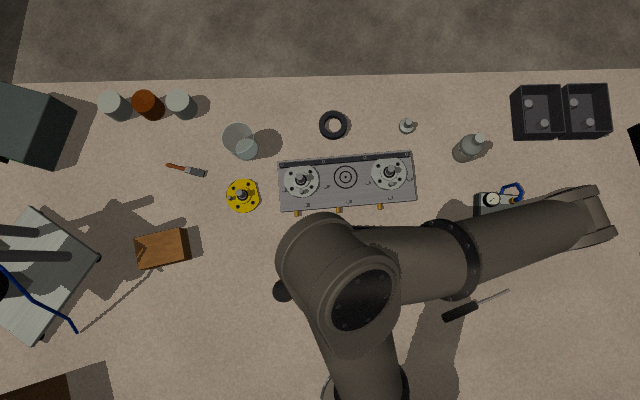

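View pics/top53z.png

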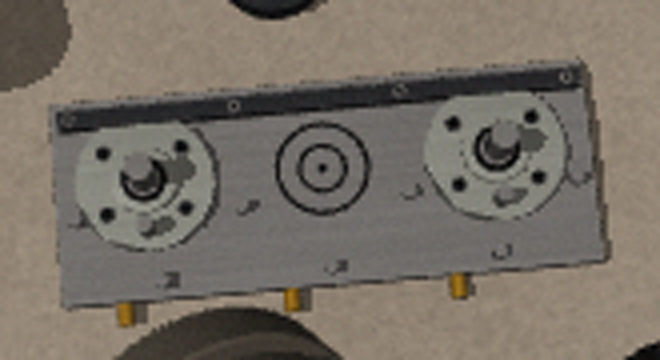

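View pics/side53.png

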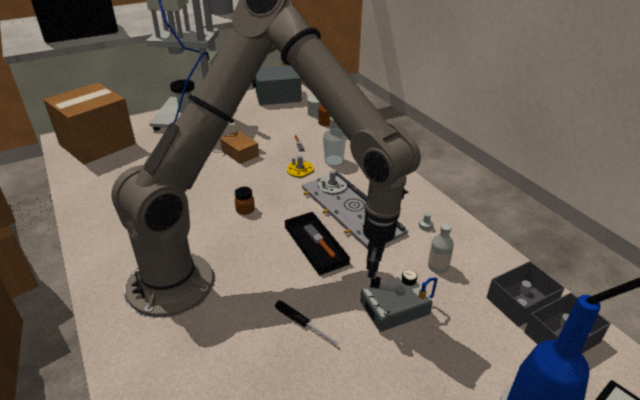

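Run:
```python
from h import *
f=dict(np.load('f_w53.npz')); save(f,'w53z',5,(220,60,360,250))
P=cloud(f)
for u,v in [(278,93),(284,200),(284,215),(284,228),(284,236),(350,120)]: print(u,v,np.round(P[v,u],4))
print('pivot',ray(f,278,93,.07),'tab',ray(f,284,210,.0975),ray(f,284,195,.0975),ray(f,284,236,.0975))
```

```text
278 93 [ 0.4986 -0.3748  0.0754]
284 200 [ 0.4587 -0.3387  0.094 ]
284 215 [ 0.4538 -0.3339  0.0982]
284 228 [ 0.4488 -0.3286  0.0984]
284 236 [ 0.4454 -0.325   0.0976]
350 120 [ 0.4591 -0.393   0.0609]
pivot [ 0.49888643 -0.37450391  0.07      ] tab [ 0.45554244 -0.33566835  0.0975    ] [ 0.46117052 -0.3416093   0.0975    ] [ 0.44539516 -0.32495698  0.0975    ]
```

View pics/w53z.png

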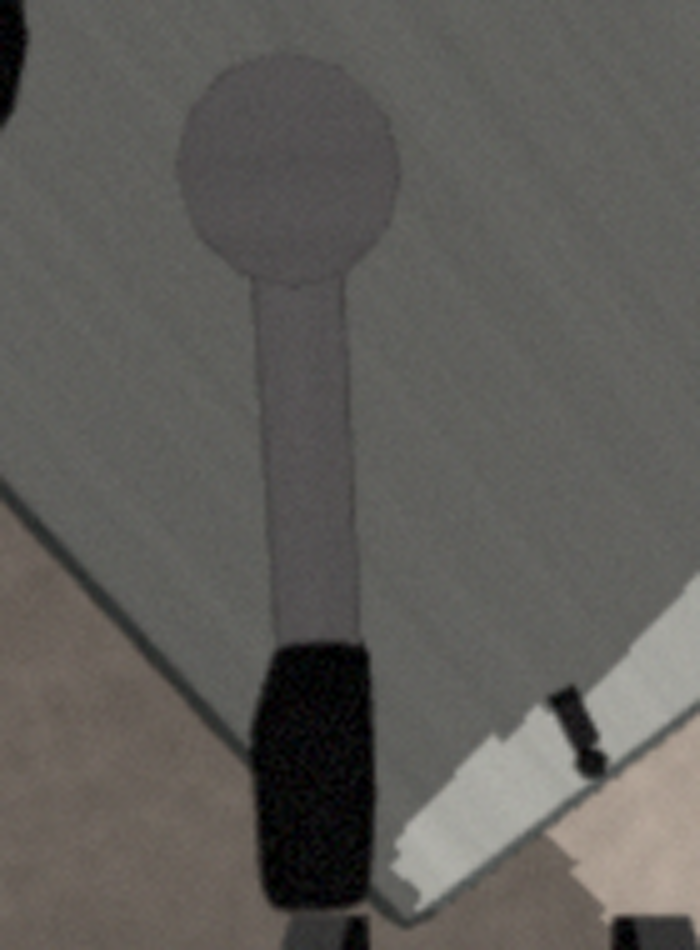

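Call:
apply_moves:
  dp:
    - [-0.085,0.01,0]
    - [0,0,0.1]
    - [0,0,0]
    - [0,0,0]
  twist:
    - [0.02,-0.019,-0.02]
    - [0,0,0]
    - [0,0,0]
    - [0,0,0]
  jaw: [178,178,178,178]

```text
clock: 47.35
tcp_pos: [0.4498, -0.3302, 0.2868]
orientation: [-1.268, 2.872, 0.003]
contact_force: [0.3, -0.2, -0.3]
grip_width: 0.0259
```

Run:
```python
from h import *
st();f=grab('wrist'); save(f,'w54');np.savez('f_w54',**f); st()
P=cloud(f)
```

```text
t 47.35 tcp [ 0.4498 -0.3302  0.2868] xax [-0.674 -0.739 -0.003] yax [-0.739  0.674  0.001] z [ 0.001  0.002 -1.   ] F [ 0.3 -0.2 -0.3] w 0.0259 q [-0.27  0.76  1.15  1.99 -0.85  0.99 -0.99]
t 47.4 tcp [ 0.4497 -0.3301  0.2866] xax [-0.674 -0.739 -0.002] yax [-0.739  0.674  0.001] z [ 0.001  0.003 -1.   ] F [-0.6 -0.1 -0.6] w 0.0261 q [-0.27  0.76  1.15  1.99 -0.85  0.99 -0.99]
```

View pics/w54.png

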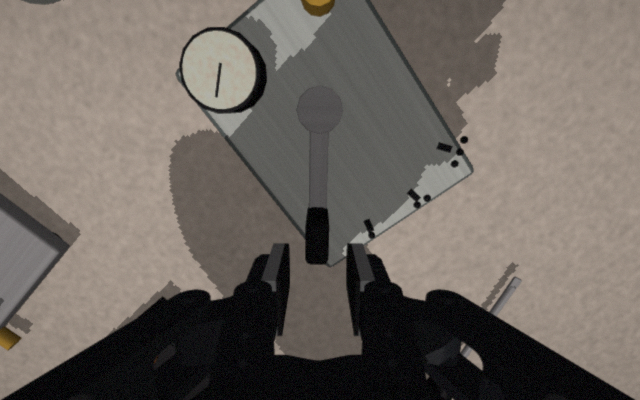

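Call:
apply_moves:
  dp:
    - [0,0,0.12]
    - [0,0,0.12]
    - [0,0,0.08]
    - [0,0,0]
    - [0,0,0]
  twist:
    - [0,0,0]
    - [0,0,0]
    - [0,0,0]
    - [0,0,0]
    - [0,0,0]
  jaw: [178,178,178,178,178]

```text
clock: 47.9
tcp_pos: [0.4492, -0.3304, 0.2437]
orientation: [1.267, -2.873, -0.005]
contact_force: [-0.3, 0.7, -0.1]
grip_width: 0.026
```

Run:
```python
from h import *
st();f=grab('wrist'); save(f,'w55');np.savez('f_w55',**f)
```

```text
t 47.9 tcp [ 0.4492 -0.3304  0.2437] xax [-0.674 -0.739 -0.   ] yax [-0.739  0.674  0.004] z [-0.003  0.003 -1.   ] F [-0.3  0.7 -0.1] w 0.026 q [-0.22  0.81  1.08  2.01 -0.92  0.93 -0.95]
```

View pics/w55.png

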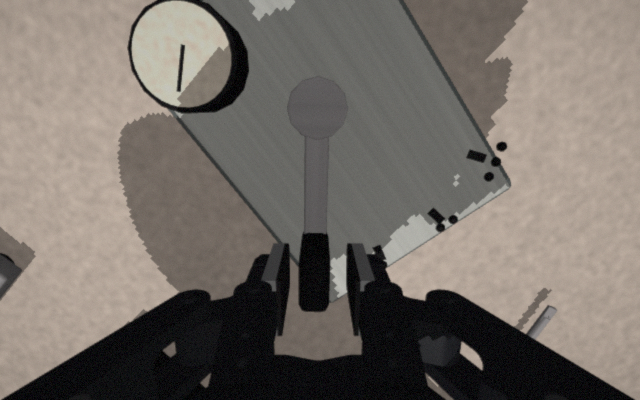

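Call:
apply_moves:
  dp:
    - [0.046,-0.002,0]
    - [0.046,-0.002,0]
    - [0.046,-0.002,0]
    - [0.046,-0.002,0]
    - [0.046,-0.002,0]
    - [0,0,0]
    - [0,0,0]
    - [0,0,0]
  twist:
    - [0,0,-0.042]
    - [0,0,-0.042]
    - [0,0,-0.042]
    - [0,0,-0.042]
    - [0,0,-0.042]
    - [0,0,0]
    - [0,0,0]
    - [0,0,0]
  jaw: [178,178,178,178,178,178,178,178]

```text
clock: 48.75
tcp_pos: [0.4381, -0.3522, 0.245]
orientation: [-1.882, 2.508, 0.009]
contact_force: [0.2, 0.2, 0.8]
grip_width: 0.0257
```

Run:
```python
from h import *
st();f=grab('wrist'); save(f,'w56');np.savez('f_w56',**f)
```

```text
t 48.75 tcp [ 0.4381 -0.3522  0.245 ] xax [-0.28  -0.96  -0.008] yax [-0.96   0.28   0.001] z [ 0.002  0.008 -1.   ] F [0.2 0.2 0.8] w 0.0257 q [-0.12  0.74  0.97  2.   -0.82  0.87 -0.54]
```

View pics/w56.png

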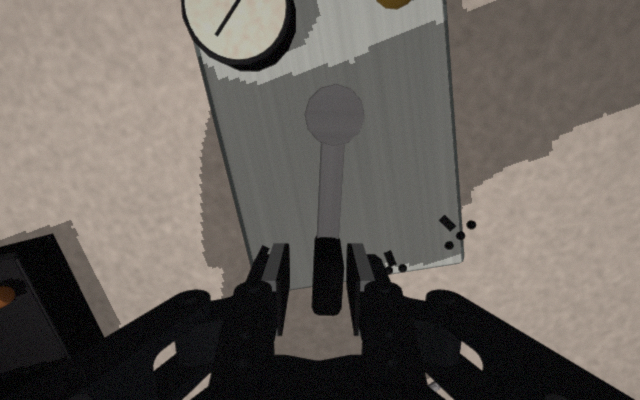

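Run:
```python
from h import *
for n,pv,tb in [('w55',(317,107),(314,245)),('w56',(334,115),(327,250))]:
    f=dict(np.load('f_%s.npz'%n)); a=ray(f,*pv,.07)
    # lever bar edge midpoint just before tab, bar top assumed ~.068
    u=(316,228) if n=='w55' else (328,232)
    b=ray(f,*u,.068); d=b-a; print(n,a,b,np.degrees(np.arctan2(d[1],d[0])),np.linalg.norm(d))
```

```text
w55 [ 0.49900303 -0.37448031  0.07      ] [ 0.46043244 -0.33866495  0.068     ] 137.12125266253292 0.05267285698485214
w56 [ 0.49859017 -0.37425393  0.07      ] [ 0.44933621 -0.3578673   0.068     ] 161.59789134655824 0.05194684422710786
```

Call:
apply_moves:
  dp:
    - [0,0,0]
    - [0,0,0]
    - [0.045,-0.002,0]
    - [0.045,-0.002,0]
    - [0.045,-0.002,0]
    - [0.045,-0.002,0]
    - [0.045,-0.002,0]
    - [0.045,-0.002,0]
    - [0,0,0]
    - [0,0,0]
    - [0,0,0]
    - [0,0,0]
  twist:
    - [0,0,0]
    - [0,0,0]
    - [0,0,-0.035]
    - [0,0,-0.035]
    - [0,0,-0.035]
    - [0,0,-0.035]
    - [0,0,-0.035]
    - [0,0,-0.035]
    - [0,0,0]
    - [0,0,0]
    - [0,0,0]
    - [0,0,0]
  jaw: [178,178,178,178,178,178,178,178,178,178,178,178]

```text
clock: 50.0
tcp_pos: [0.4373, -0.38, 0.2426]
orientation: [-2.393, 2.018, 0.023]
contact_force: [-0.1, 0.7, 1.1]
grip_width: 0.0257
```

Run:
```python
from h import *
st();f=grab('wrist'); save(f,'w57');np.savez('f_w57',**f)
```

```text
t 50.0 tcp [ 0.4373 -0.38    0.2426] xax [ 0.169 -0.986 -0.019] yax [-0.986 -0.169  0.001] z [-0.004  0.018 -1.   ] F [-0.1  0.7  1.1] w 0.0257 q [ 0.    0.7   0.85  1.95 -0.72  0.84 -0.14]
```

View pics/w57.png

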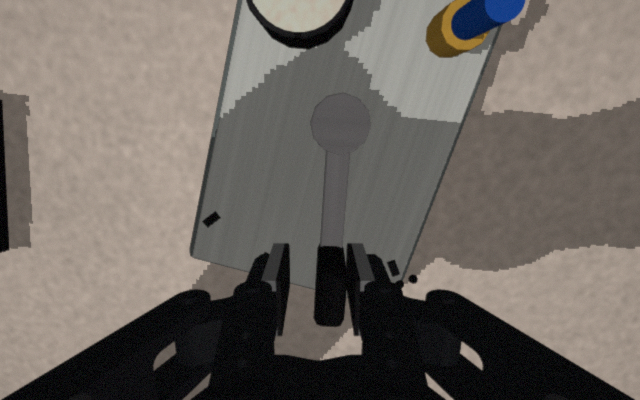

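Run:
```python
from h import *
f=dict(np.load('f_w57.npz'));a=ray(f,340,122,.07);b=ray(f,333,240,.068);d=b-a;print(np.degrees(np.arctan2(d[1],d[0]))%360)
```

```text
187.37075368756223
```

Call:
apply_moves:
  dp:
    - [0.01,0,-0.1]
    - [0,0,-0.2]
    - [0,0,-0.3]
    - [0,0,-0.3]
    - [0,0,-0.3]
    - [0,0,0]
    - [0,0,0]
  twist:
    - [0,0,0]
    - [0,0,0]
    - [0,0,0]
    - [0,0,0]
    - [0,0,0]
    - [0,0,0]
    - [0,0,0]
  jaw: [178,178,178,178,178,178,178]

```text
clock: 50.75
tcp_pos: [0.4376, -0.3842, 0.3957]
orientation: [-2.39, 2.023, 0.024]
contact_force: [0.5, 0.6, -0.6]
grip_width: 0.0256
```

Run:
```python
from h import *
st();f=grab('wrist'); save(f,'w58');np.savez('f_w58',**f);g=grab('top');save(g,'top58');np.savez('f_top58',**g);save(g,'top58z',4,(265,135,430,275))
```

```text
t 50.75 tcp [ 0.4376 -0.3842  0.3957] xax [ 0.165 -0.986 -0.018] yax [-0.986 -0.165  0.002] z [-0.005  0.018 -1.   ] F [ 0.5  0.6 -0.6] w 0.0256 q [-0.14  0.53  1.05  1.83 -0.52  1.1  -0.29]
```

View pics/w58.png

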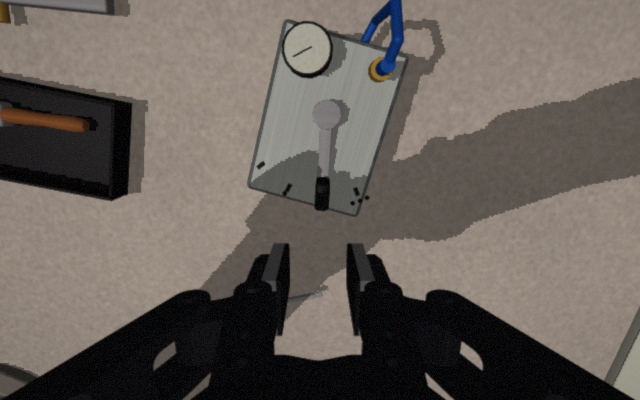

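View pics/top58.png

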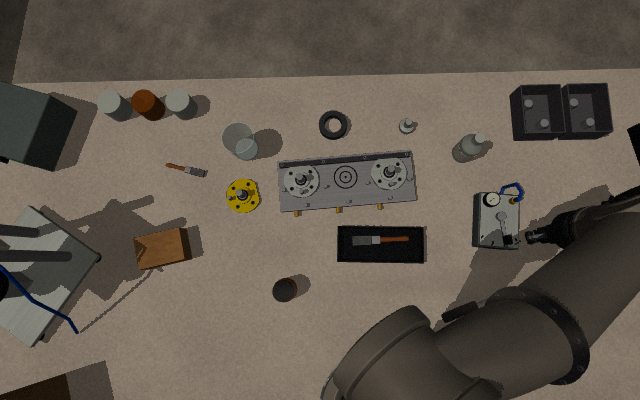

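View pics/top58z.png

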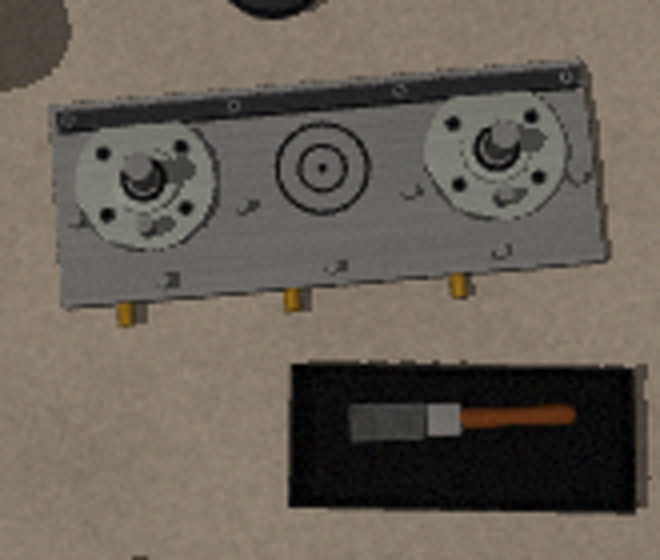

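Run:
```python
from h import *
f=dict(np.load('f_top58.npz'))
c=lambda u,v,z: ray(f,265+(u+.5)/4-.5,135+(v+.5)/4-.5,z)
s2=c(322,168,.02)
e=np.array([-.0713,.9975]);x=np.array([.9975,.0713])
for p in [(497,151),(143,181)]:
    d=c(*p,.03);q=(d-s2)[:2];print('x',q@x,'y',q@e)
st()
```

```text
x -0.000937258458667283 y -0.12536930516005987
x -0.0001044995197162273 y 0.12919164075711873
t 50.85 tcp [ 0.4374 -0.3843  0.3949] xax [ 0.165 -0.986 -0.019] yax [-0.986 -0.165  0.003] z [-0.006  0.018 -1.   ] F [ 0.4 -0.6 -0.3] w 0.0261 q [-0.13  0.53  1.05  1.83 -0.52  1.1  -0.29]
```

Call:
apply_moves:
  dp:
    - [-0.35,-0.165,0]
    - [-0.35,-0.165,0]
    - [-0.35,-0.165,0]
    - [-0.35,-0.165,0]
    - [-0.35,-0.165,0]
    - [-0.35,-0.165,0]
    - [-0.35,-0.165,0]
    - [-0.35,-0.165,0]
    - [-0.35,-0.165,0]
    - [-0.35,-0.165,0]
    - [-0.3,-0.165,0]
    - [0,0,0.1]
    - [0,0,0.1]
    - [0,0,0]
    - [0,0,0]
  twist:
    - [0.002,-0.009,0]
    - [0,0,0]
    - [0,0,0]
    - [0,0,0]
    - [0,0,0]
    - [0,0,0]
    - [0,0,0]
    - [0,0,0]
    - [0,0,0]
    - [0,0,0]
    - [0,0,0]
    - [0,0,0]
    - [0,0,0]
    - [0,0,0]
    - [0,0,0]
  jaw: [178,178,178,178,178,178,178,178,178,178,178,178,178,178,178]

```text
clock: 52.35
tcp_pos: [0.5781, 0.1211, 0.3693]
orientation: [-2.385, 2.039, 0.069]
contact_force: [0.0, -0.5, 0.7]
grip_width: 0.0259
```

Run:
```python
from h import *
st();f=grab('wrist'); save(f,'w59');np.savez('f_w59',**f);st()
```

```text
t 52.35 tcp [0.5781 0.1211 0.3693] xax [ 0.155 -0.987 -0.035] yax [-0.987 -0.156  0.026] z [-0.031  0.031 -0.999] F [ 0.  -0.5  0.7] w 0.0259 q [-1.05  0.61  1.08  1.84 -0.63  1.11 -1.14]
t 52.4 tcp [0.578  0.121  0.3693] xax [ 0.155 -0.987 -0.035] yax [-0.987 -0.156  0.026] z [-0.031  0.031 -0.999] F [ 0.9  0.  -1.1] w 0.0255 q [-1.05  0.61  1.08  1.84 -0.63  1.11 -1.14]
```

View pics/w59.png

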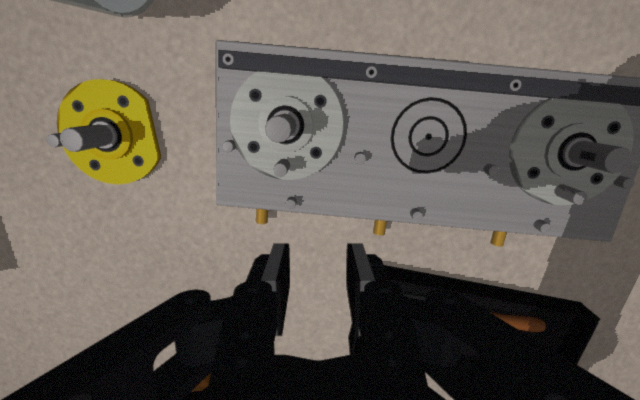

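Run:
```python
from h import *
f=dict(np.load('f_w59.npz'));save(f,'w59z',4,(210,40,370,190));save(f,'w59y',4,(480,60,640,240))
s2=ray(f,428.5,136.5,.02)
e=np.array([-.0713,.9975]);x=np.array([.9975,.0713])
bar=[ray(f,231,66.5,.032),ray(f,640,105,.032)];print('bar',bar)
for p in [(286,124),(571.8,149.5)]:
    d=ray(f,*p,.03);q=(d-s2)[:2];print('x',q@x,'y',q@e)
f=dict(np.load('f_w52.npz'));s2=ray(f,487,160,.02);q=(ray(f,316.7,157.2,.03)-s2)[:2];print('w52 x',q@x,'y',q@e)
P=[ (240,258),(576,261),(246,517),(565,520)]
```

```text
bar [array([0.65602469, 0.22065894, 0.032     ]), array([ 0.67882132, -0.12213993,  0.032     ])]
x 0.0004911939815250075 y 0.1289762431205761
x 0.0007465180587306985 y -0.12291676655032052
w52 x 3.883581419550929e-05 y 0.12241809966410566
```

View pics/w59z.png

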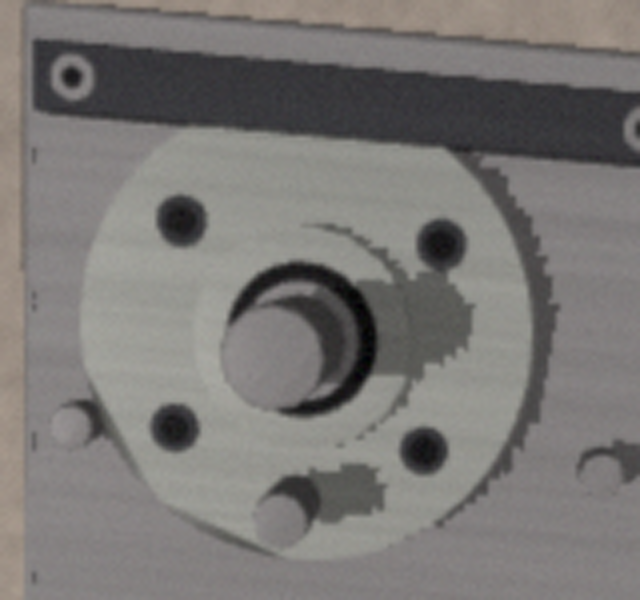

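View pics/w59y.png

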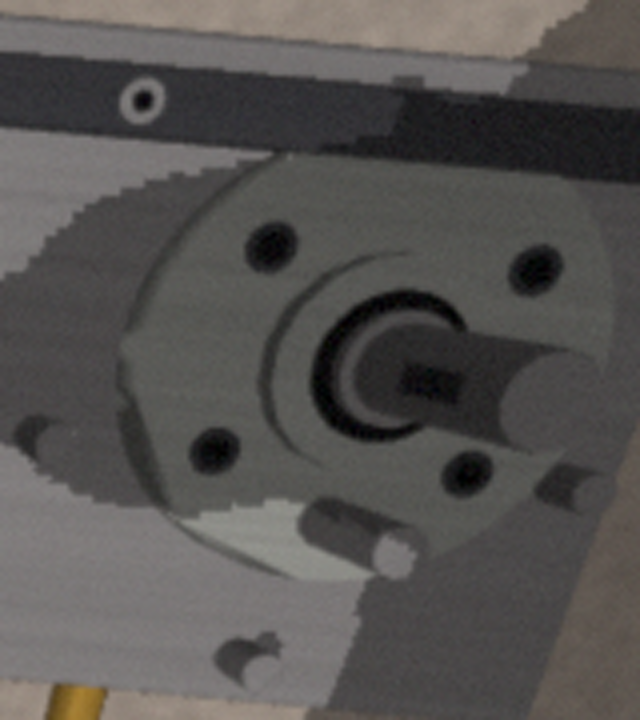

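Call:
apply_moves:
  dp:
    - [-0.17,-0.18,0]
    - [-0.17,-0.18,0]
    - [0,0,0.2]
    - [0,0,0.2]
    - [0,0,0.1]
    - [0,0,0]
    - [0,0,0]
  twist:
    - [0.012,0.017,0]
    - [0,0,0]
    - [0,0,0]
    - [0,0,0]
    - [0,0,0]
    - [0,0,0]
    - [0,0,0]
  jaw: [130,130,130,130,130,130,130]

```text
clock: 53.1
tcp_pos: [0.6171, 0.1603, 0.3129]
orientation: [-2.37, 2.055, -0.006]
contact_force: [0.7, 0.8, 0.5]
grip_width: 0.0419
```

Run:
```python
from h import *
st();f=grab('wrist'); save(f,'w60');np.savez('f_w60',**f);st()
```

```text
t 53.1 tcp [0.6171 0.1603 0.3129] xax [ 0.141 -0.99   0.   ] yax [-0.99  -0.141 -0.006] z [ 0.006  0.001 -1.   ] F [0.7 0.8 0.5] w 0.0419 q [-1.01  0.74  1.    1.78 -0.72  1.03 -1.16]
t 53.15 tcp [0.6171 0.1602 0.3131] xax [ 0.141 -0.99   0.   ] yax [-0.99  -0.141 -0.007] z [ 0.006  0.001 -1.   ] F [0.4 0.  0. ] w 0.0416 q [-1.01  0.74  1.    1.78 -0.72  1.03 -1.16]
```

View pics/w60.png

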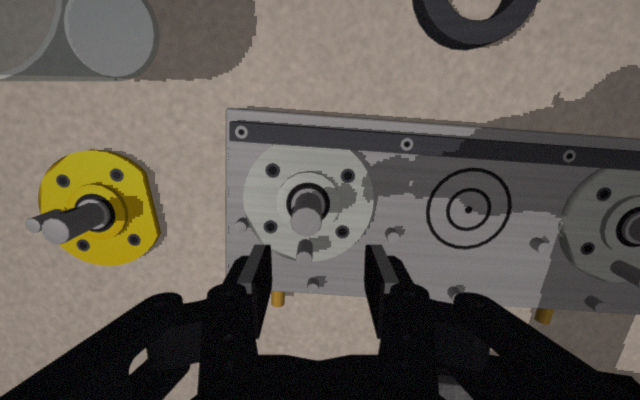

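Run:
```python
from h import *
f=dict(np.load('f_w60.npz'));pinaz(f,(306,221),(304,257))
s2=ray(f,468.5,210,.02);e=np.array([-.0713,.9975]);x=np.array([.9975,.0713])
h=np.mean([(273,170),(347,175),(270,226),(342,231)],0);q=(ray(f,*h,.03)-s2)[:2];print(q@x,q@e,s2)
```

```text
shaft [0.6168 0.1688] pin [0.5816 0.1663] az -176.0 R 0.0353
0.0013456905237704832 0.12907031328824184 [0.62467    0.04008246 0.02      ]
```

Call:
apply_moves:
  dp:
    - [-0.07,-0.005,0]
    - [0,0,0.15]
    - [0,0,0.15]
    - [0,0,0.15]
    - [0,0,0]
    - [0,0,0]
  twist:
    - [-0.003,0,0]
    - [0,0,0]
    - [0,0,0]
    - [0,0,0]
    - [0,0,0]
    - [0,0,0]
  jaw: [130,130,130,130,130,130]

```text
clock: 53.75
tcp_pos: [0.6168, 0.1697, 0.2564]
orientation: [-2.372, 2.057, -0.0]
contact_force: [1.0, 0.1, 0.3]
grip_width: 0.0421
```

Run:
```python
from h import *
st()
```

```text
t 53.75 tcp [0.6168 0.1697 0.2564] xax [ 0.141 -0.99  -0.001] yax [-0.99  -0.141 -0.002] z [ 0.001  0.001 -1.   ] F [1.  0.1 0.3] w 0.0421 q [-0.98  0.8   0.94  1.8  -0.79  0.96 -1.13]
```

Call:
apply_moves:
  dp:
    - [0,0,0.08]
    - [0,0,0.08]
    - [0,0,0.02]
    - [0,0,0]
    - [0,0,0]
    - [0,0,0]
    - [0,0,0]
    - [0,0,0]
  twist:
    - [0,0,0]
    - [0,0,0]
    - [0,0,0]
    - [0,0,0]
    - [0,0,0]
    - [0,0,0]
    - [0,0,0]
    - [0,0,0]
  jaw: [130,130,130,130,255,255,255,255]
  grip_force: 25

```text
clock: 54.55
tcp_pos: [0.6173, 0.1692, 0.2338]
orientation: [-2.37, 2.057, -0.002]
contact_force: [0.3, 0.0, -2.4]
grip_width: 0.0192
```

Run:
```python
from h import *
st()
```

```text
t 54.55 tcp [0.6173 0.1692 0.2338] xax [ 0.141 -0.99  -0.001] yax [-0.99  -0.141 -0.003] z [ 0.003  0.001 -1.   ] F [ 0.3  0.  -2.4] w 0.0192 q [-0.97  0.83  0.91  1.81 -0.82  0.92 -1.11]
```

Call:
apply_moves:
  dp:
    - [0.022,-0.003,0.005]
    - [0.022,-0.003,0]
    - [0.022,-0.003,0]
    - [0,0,0]
  twist:
    - [0,0,0]
    - [0,0,0]
    - [0,0,0]
    - [0,0,0]
  jaw: [255,255,255,255]

```text
clock: 54.95
tcp_pos: [0.6184, 0.1639, 0.2339]
orientation: [-2.372, 2.053, 0.01]
contact_force: [-1.2, 0.4, -0.8]
grip_width: 0.0189
```

Run:
```python
from h import *
st();f=grab('wrist'); save(f,'w61');np.savez('f_w61',**f)
```

```text
t 54.95 tcp [0.6184 0.1639 0.2339] xax [ 0.144 -0.99  -0.007] yax [-0.99  -0.144  0.001] z [-0.002  0.007 -1.   ] F [-1.2  0.4 -0.8] w 0.0189 q [-0.95  0.83  0.9   1.81 -0.82  0.93 -1.1 ]
```

View pics/w61.png

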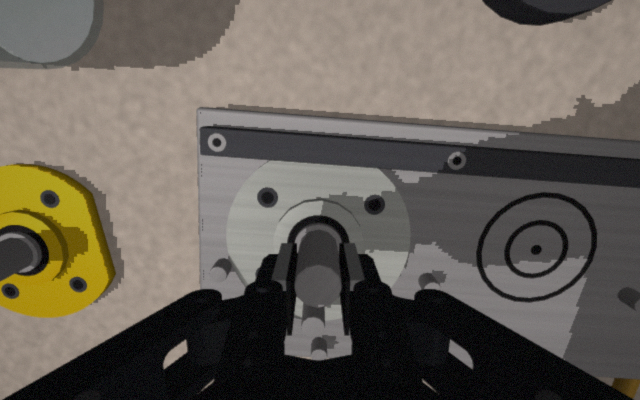

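Call:
apply_moves:
  dp:
    - [0.022,-0.003,0]
    - [0.015,-0.003,0]
    - [0,0,0]
  twist:
    - [0,0.003,0]
    - [0,0,0]
    - [0,0,0]
  jaw: [255,255,255]

```text
clock: 55.3
tcp_pos: [0.619, 0.1606, 0.2338]
orientation: [2.376, -2.054, -0.008]
contact_force: [-1.3, 1.7, 0.7]
grip_width: 0.0192
```

Run:
```python
from h import *
st()
```

```text
t 55.3 tcp [0.619  0.1606 0.2338] xax [ 0.145 -0.989 -0.003] yax [-0.989 -0.145  0.004] z [-0.004  0.003 -1.   ] F [-1.3  1.7  0.7] w 0.0192 q [-0.95  0.83  0.9   1.81 -0.81  0.93 -1.1 ]
```

Tip is at y≈0.161 (station 0.160). Release, rise, and view.

Call:
apply_moves:
  dp:
    - [0,0,0]
    - [0,0,0]
    - [0,0,0]
    - [0,0,-0.1]
    - [0,0,-0.2]
    - [0,0,-0.3]
    - [0,0.2,-0.3]
    - [0,0.2,-0.1]
    - [0,0,0]
    - [0,0,0]
  twist:
    - [0,0,0]
    - [0,0,0]
    - [0,0,0]
    - [0,0,0]
    - [0,0,0]
    - [0,0,0]
    - [0,0,0]
    - [0,0,0]
    - [0,0,0]
    - [0,0,0]
  jaw: [140,140,140,140,140,140,140,140,140,140]

```text
clock: 56.3
tcp_pos: [0.5731, 0.15, 0.363]
orientation: [-2.37, 2.059, -0.007]
contact_force: [0.2, -0.3, -0.6]
grip_width: 0.0385
```

Run:
```python
from h import *
st();f=grab('wrist'); save(f,'w62');np.savez('f_w62',**f);st();save(f,'w62z',4,(220,20,420,170))
```

```text
t 56.3 tcp [0.5731 0.15   0.363 ] xax [ 0.14  -0.99   0.002] yax [-0.99  -0.14  -0.005] z [ 0.005 -0.001 -1.   ] F [ 0.2 -0.3 -0.6] w 0.0385 q [-1.12  0.63  1.1   1.85 -0.64  1.07 -1.2 ]
t 56.35 tcp [0.5732 0.1499 0.3628] xax [ 0.14  -0.99   0.002] yax [-0.99  -0.14  -0.004] z [ 0.004 -0.001 -1.   ] F [0.5 0.5 0.2] w 0.0386 q [-1.12  0.63  1.1   1.85 -0.64  1.07 -1.2 ]
```

View pics/w62.png

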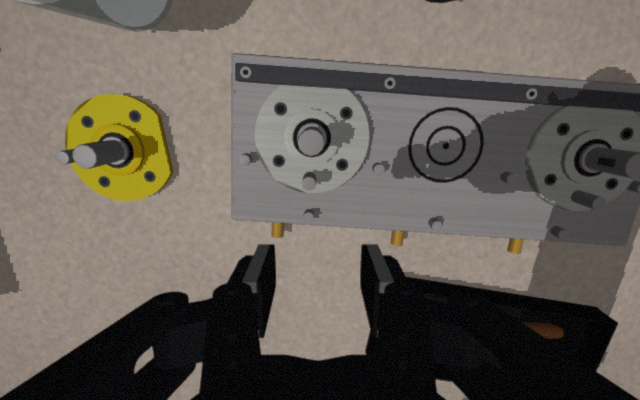

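Run:
```python
from h import *
f=dict(np.load('f_w62.npz'));save(f,'w62z',4,(235,50,385,200))
s2=ray(f,445.5,145.5,.02);e=np.array([-.0713,.9975]);x=np.array([.9975,.0713])
for H in ([(280.5,108.5),(346.5,113),(278.5,160),(342,164.5)],[(564,129),(627,134),(550,178),(612,184)]):
    P=[ray(f,*h,.03)[:2] for h in H]; q=np.mean(P,0)-s2[:2]; d=P[0]-P[1]+P[2]-P[3]
    print(q@x,q@e,'yaw',np.degrees(np.arctan2(-d[0],d[1])))
a=ray(f,245,72,.032);b=ray(f,532,93.5,.032);print('bar yaw',np.degrees(np.arctan2(-(a-b)[0],(a-b)[1])))
pinaz(f,(311,145),(309,183))
```

```text
-0.00011409887122580389 0.12174900478251381 yaw 4.169045893799008
-0.0002096247110130064 -0.12450365813534722 yaw 3.1316634452370633
bar yaw 4.058675453657562
shaft [0.6145 0.1615] pin [0.5809 0.1591] az -175.8 R 0.0337
```

View pics/w62z.png

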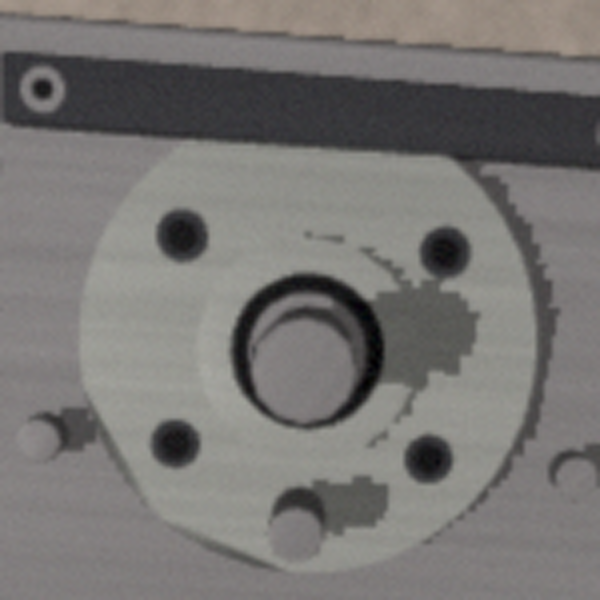

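Run:
```python
from h import *
g=grab('top');save(g,'top63',4,(330,165,530,285))
```

```text
(no output)
```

View pics/top63.png

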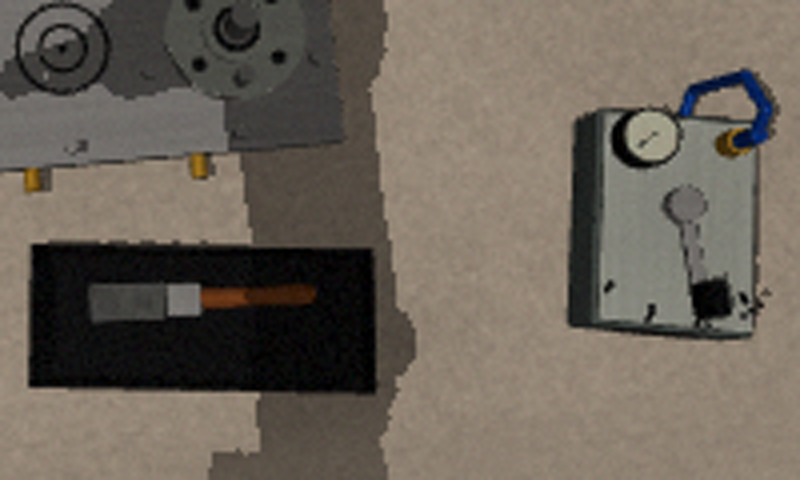

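The brush lies flat in the tray, the lever points at the two-dot mark, and the arm is clear.

Run:
```python
from h import *
print(r.hand_in()); st()
```

```text
the job is handed in; nothing more can be done
None
the job is handed in; nothing more can be done
```

I handed the job in at about 56 s of the 210 s allowed; the hand-in gives no verdict. I put the brush in the black tray. The bench held two flanges, so I loaded stations 1 and 3, turned each by its pin and pushed it to the bar. Then I clicked the lever from off to notch 1, let it settle, and on to notch 2.

**Last checks (camera):**

| Item | Reading | Limit |
|---|---|---|
| Flange at station 3, along the bar | 1.7 mm off centre | 10 mm |
| Flange at station 3, angle to the bar | about 0.1° | about 4° |
| Flange at station 1, along the bar | 4.5 mm off centre | 10 mm |
| Flange at station 1, angle to the bar | about 0.9° | about 4° |
| Lever swing, off to notch 1 / notch 1 to 2 | 24.5° / 25.8° (nominal 25°) | about 6° |

Both flats look flush against the bar. The brush lies flat in the tray, no bystander was seen to move, and the arm was clear of everything.

**Disagreement found and mended:** after the lever moves, the station 3 flange read 9 mm off centre, where it had been 2 mm right after placing. The top and wrist cameras agreed, so it had probably been knocked. Its flat was still flush. I gripped its shaft, slid it back along the bar and measured it again, giving the figures above. It was already off in the top picture taken just before the lever moves, though still inside the 10 mm limit.

The top and wrist cameras differed by about 2–3 mm in x, so I used the wrist camera for placing.

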